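Swing the coal pan's handle inward on the hotplate

TASK

The coal pan on the shop's twin hotplate has its handle caught in the notch of the red keeper, sticking out over the front edge where someone will knock it. Lift the handle clear of the keeper's teeth and swing it inward, towards the middle of the hob under the wire rack, until it touches the green stop post gently and is left lying against it (within 5 mm), with the pan still standing flat in its own ring. Do not tip the coals out, and do not shift the two neighbouring pans or the mug, jar, clay bowl and tongs standing around.

Things in the scene. Friction and masses are not known exactly. Their poses are not given: they have to be found in the camera images.
- hob: Grey twin hotplate with a steel top, fixed to the counter: 280 (x) x 470 (y) mm, top at 50 mm. Origin: centre of its underside on the counter; +x points to its back, -x to its front (the robot's side), +y to its left. Two front rings at (-30, +-130) mm, a smaller one at (90, 0) mm
- ring_left (a point): Centre of the left (hob +y) front ring, on its plate top, 58 mm above the counter; hob axes. A low round-topped wire ring stands 5 mm above the plate round it and leaves a pan about 4 mm of play all round, so a pan pushed sideways by its handle turns in its ring
- ring_right (a point): The same for the right (hob -y) front ring
- keeper_left (a point): Middle of the notch floor of the fixed red keeper before the left ring, 96 mm above the counter, 85 mm in front of the ring's centre; hob axes. The keeper is 8 mm thick (x) and 46 mm wide (y): a notch 30 mm wide between two teeth that rise to 120 mm above the counter
- keeper_right (a point): The same before the right ring
- rack_front (a point): Middle of the front bar of a fixed wire rack over the back of the hob: 8 mm steel bars along y, 270 mm above the counter, from here (15 mm in front of the rings' centres) back 172 mm, 452 mm wide, posts at its ends. An upright gripper at the parked handle would strike it; one leaning in from the front, 25 to 45 degrees, passes under it
- coal_pan: Loose small steel pan of black charcoal cubes, 0.3 to 0.65 kg, on the left or right front ring. Origin: centre of its underside, +z up. Radius 50 mm, 60 mm high. Straight round black handle, 16 mm thick, along the pan's -x to 160 mm from its centre. Swung inward it goes about a quarter turn: seen from above counter-clockwise on the left ring, clockwise on the right
- handle_grip (a point): Point on the handle's centreline, 125 mm from the pan's axis, 57 mm above its underside (the line rises gently, 50 mm at the wall to 60 at the end); pan's axes. At the start the handle lies in the keeper's notch, its underside 17 mm below the teeth's tops: raise this point over 22 mm (the pan tips back on its far bottom edge) to clear them
- milk_pan: Neighbour, leave alone: loose blue pan, 48 mm radius, 75 mm high, on the other front ring, wooden handle to the back reaching 120 mm from its centre. Origin: centre of its underside
- tea_pan: Neighbour, leave alone: loose lidded copper pan, 45 mm radius, 78 mm high with its knob, on the small ring at the back. Origin: centre of its underside
- stop: Fixed upright green post, 16 mm diameter, top 144 mm above the counter, on a 30 mm square foot 6 mm high, at hob y = 0, hob x between -30 and +10 mm. Origin: centre of the foot's underside, 50 mm above the counter; hob axes. The handle comes up against its front (-x) side, about 130 mm from the pan's centre
- stop_post (a point): Point on the post's axis, 65 mm above the foot's underside (115 mm above the counter), at the handle's height
- mug: Bystander: white mug, 38 mm radius, 90 mm high; origin: centre of its underside
- jar: Bystander: amber jar, 40 mm radius, 110 mm high; origin: centre of its underside
- clay_bowl: Bystander: terracotta bowl, 40 mm radius, 85 mm high; origin: centre of its underside
- tongs: Bystander: steel coal tongs lying on the counter, 190 mm long along x, 12 mm high; origin: their middle on the counter
Things that resemble listed ones, but are neither listed nor needed, are in the scene too. Leave any pink look-alike of the coal_pan alone.

How it is judged:
On the way, in this order (a step that is already met when the one before it is completed fails the run):
1. the handle is out of the keeper and turned at least 30 degrees (angle between the x axis of coal_pan and the x axis of hob, either way round above 0.52 rad), for 0.1 s.
2. the handle touches the stop post (contact force between coal_pan and stop above 0.3 N), for 0.1 s.
At the end, for the whole second after the job is handed in: The handle lies in front of the stop post with a gap under 5 mm (post axis within 21 mm of the handle's centreline); the coal pan is at rest, upright within 2 degrees and within 10 mm of where it stood in its ring; the neighbouring pans are within 10 mm of where they stood (y of stop_post in the frame of coal_pan between -0.021 and 0.021 m and x of stop_post in the frame of coal_pan below -0.1 m and x of handle_grip in the frame of stop_post below 0 m and distance of each of coal_pan, milk_pan, tea_pan from where it was at the start of the episode below 0.01 m and angle between coal_pan's own z axis and vertical below 0.04 rad and linear speed of coal_pan below 0.02 m/s); the robot touches nothing.
It fails at once if the handle was rammed into the stop post (over 15 N) (contact force between coal_pan and stop above 15 N).
It fails at once if the coal pan was tipped more than 25 degrees (angle between coal_pan's own z axis and vertical above 0.44 rad).
It fails at once if a neighbouring pan was shifted by more than 15 mm (distance of any of milk_pan, tea_pan from where it was at the start of the episode above 0.015 m).
It fails at once if a bystander was shifted by more than 20 mm (distance of any of mug, jar, clay_bowl, tongs from where it was at the start of the episode above 0.02 m).
It also fails if it takes over 58 s, if anything falls off the work surface, if the arm or the gripper's body presses on something with over 40 N, if the wrist force passes 120 N, or if a joint passes its speed limit or range.

ROBOT

A 6-joint arm with a two-finger parallel gripper is mounted at the origin on the work surface. World frame = base frame: x ahead of the robot, y to its left, z up, the work surface at z = 0. Lengths are in m, angles in rad, forces in N, time in s.
With the tool pointing down it reaches from about 0.375 to 0.925 m from the base axis. Payload 5.7 kg.
Tool frame: the origin (TCP) lies at the very end of the fingers, on their centre line; the grasp point (between the pads) lies 19 mm behind it; x points along the fingers, z is the direction in which the jaws open and shut, and the axes are right-handed (so a half turn about x gives the same grasp; the last joint's range is limited). The gripper opens to 88 mm and grips with 3 to 60 N. Pads are 20 mm wide; open, the fingers measure 115 mm over their backs; the gripper's body (75 mm by 178 mm) begins 61 mm behind the grasp point.
Start: joints at [1.004, 0.359, 1.51, -0, 1.272, -0.115], TCP at [0.262, 0.54, 0.223] pointing down, gripper open.
Joint ranges: [-2.97, 2.97], [-1.01, 2.36], [0.21, 2.38], [-0.96, 4.11], [0.2, 2.71], [-2.98, 2.98]. Speed limits (rad/s): [2.39, 2.39, 3.14, 3.14, 3.14, 3.14].

INTERFACE

Orientations are given as a unit quaternion [x, y, z, w].
In Python, from plant import manip, camera, job, spotter gives the robot as it stands.
- The arm moves only by the shell command python3 -m pendant 'ROWS'. ROWS is JSON, a list of rows, each an object of numbers: "tx", "ty", "tz": the shift along the tool's x, y, z in m; "twist": the turn about the tool's x in rad; "gripper": the finger opening in m, from 0 to 0.0878. A call has 1 to 8 rows; each row is the pose to reach, as a shift and turn from the pose commanded when the call began, along the tool's axes at that moment; what a row does not reach only later rows make up. A row lasts 1/10 s, in which the tool goes at most 50 mm and 8.59 degrees, less where a joint would pass 70% of its speed; a pose out of reach is approached as far as the arm can. A call with a gripper value outside its range is refused whole. The fingers move at their own pace and stop on an object; the grip force is fixed at half the most. Time passes only in rows, so rows that repeat a pose let the fingers close. It gives the time, the measured TCP pose, the force and the opening at its end, in the units of the state.
- manip.get_obs(): the state, without advancing time (a new reading comes with each control period).
- camera(name): name is "scene" or "top" or "wrist"; returns a dict with "frame" (420x560x3 uint8, red, green, blue), "fx", "fy", "cx", "cy" (pixels), "origin" and "rotation" of the camera in the world; the wrist camera has in their place "hand_eye" (4x4, takes a point from camera to tool coordinates, whose origin is the TCP and whose axes are the tool frame's). Camera axes: x right, y up, looking along -z (the intrinsics and any distortion apply to the point x, -y, -z); pixel columns grow to the right and rows downward; lengths in m; the calibration is good to about 2 mm. A picture is of the moment at which its call begins: read the wrist's pose just before it. There is no depth.
- job.close_job(): hands the job in, once; it reports no verdict.
Trained networks look in a picture, given as the dict that the camera call returned (one of the last four; its "shot" number tells which), for a name from the list of things; names that differ only in an ending like _2 or _b are one class to them, and where a whole thing is asked for, a point or a joint stands for the part that bears it (a point fixed in the world has none). Each returns a list of dicts, best first, with "score" (0 to 1); they miss things now and then, are a little off and sometimes report something else, mostly with a low value. They report only what shows in the picture. A call takes as long as a camera call. They do not tell look-alikes from the thing itself.
- spotter.recognise(target, picture): "at" ([column, row] in pixels, amid what is visible of it).
The state is a dict: "t": time; "joint_pos": joint angles; "joint_vel": joint speeds; "joint_torque": joint torques, N m; "position": TCP position; "orientation": TCP orientation; "wrist_force": force on the tool from outside, world axes, zero at the start; "moment": the same for the moment, N m; "width": finger opening in m.
Only numpy, scipy, OpenCV 4.12 (cv2) and the standard library are available. Lean on these libraries where they do the work, as an engineer would, in place of code of your own. Each camera call takes 0.05 s, during which the arm holds its last target.

## Working session

There is one attempt and no reset: what is moved stays moved. The work goes in short steps, Python scripts to look and compute and a shell command to move; the robot and the scene stay as the last step left them, time stands still between calls to the robot, and variables do not carry over. Pictures are saved under pics/ and viewed, and the job is handed in when it is done.

```bash
ls; mkdir -p pics
python3 - <<'E'
from plant import manip,camera
import cv2
print(manip.get_obs())
for n in ("scene","top","wrist"):
    p=camera(n); cv2.imwrite(f"pics/{n}0.png",p["frame"][:,:,::-1]); print({k:v for k,v in p.items() if k!="frame"})
E
```

```text
pics
{'t': 0.0, 'joint_pos': array([ 1.00390173e+00,  3.59452170e-01,  1.51144026e+00, -9.44894580e-06,
        1.27249107e+00, -1.15108965e-01]), 'joint_vel': array([-0.00152581,  0.00016337,  0.00093152, -0.00154445, -0.0019095 ,
        0.0009846 ]), 'joint_torque': array([ 8.19237175e-04, -5.15375447e+01, -2.70723277e+01,  6.74412190e-02,
        3.55208956e-02, -1.75501514e-04]), 'position': array([0.26158319, 0.53920466, 0.22183807]), 'orientation': array([-0.37558474,  0.59985508,  0.37503457,  0.5987145 ]), 'wrist_force': array([-0.14406261,  0.03623376,  0.38686433]), 'moment': array([-0.01711215, -0.01467289, -0.05295128]), 'width': 0.08800336129359046}
{'fx': 529.4447476863367, 'fy': 529.4447476863367, 'cx': 265.19687269609267, 'cy': 201.7840768906657, 'origin': array([1.13029647, 0.81386931, 1.18394621]), 'rotation': array([0.12357694, 0.36161327, 0.87268645, 0.30394562]), 'shot': 1}
{'fx': 503.3623147303971, 'fy': 503.3623147303971, 'cx': 273.8879370375549, 'cy': 218.27596387521393, 'origin': array([0.29942807, 0.00575611, 1.45734079]), 'rotation': array([-0.06672367,  0.05147606,  0.70818773, -0.70097668]), 'shot': 2}
{'fx': 312.1558130352273, 'fy': 312.1558130352273, 'cx': 282.17255656255236, 'cy': 209.85794225617832, 'hand_eye': array([[-4.33063730e-04,  2.89358407e-01, -9.57220729e-01,
        -1.63023395e-01],
       [ 2.50892499e-07,  9.57220819e-01,  2.89358434e-01,
         7.92270711e-02],
       [ 9.99999906e-01,  1.25070484e-04, -4.14610217e-04,
        -7.52877531e-06],
       [ 0.00000000e+00,  0.00000000e+00,  0.00000000e+00,
         1.00000000e+00]]), 'shot': 3}
```

View pics/scene0.png

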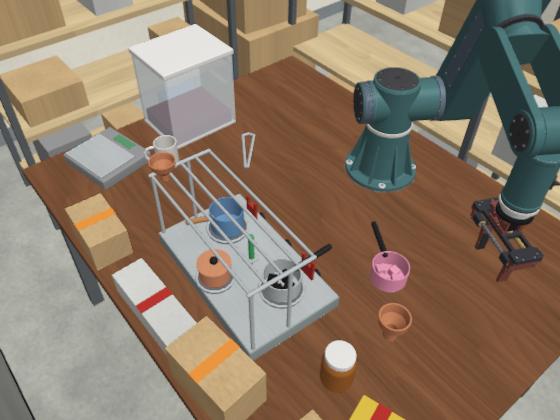

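View pics/top0.png

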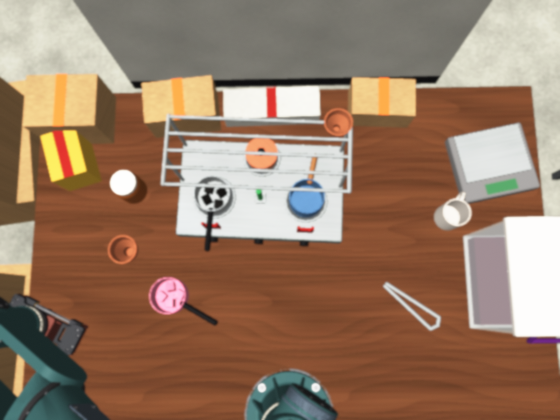

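View pics/wrist0.png

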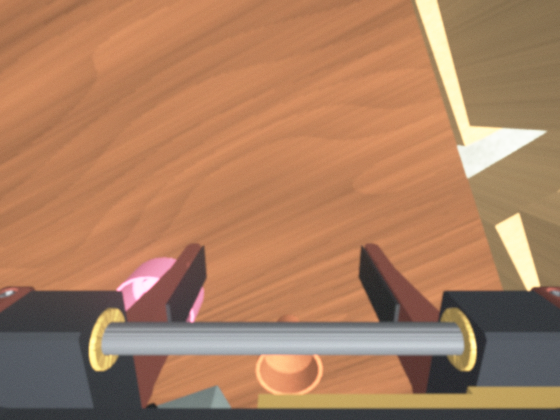

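Coal pan is on the left (+y) ring, around top-image (213,196), with its handle down to (208,247). The green stop is near (260,195), and the pink look-alike is at (168,296). Next I'll locate these with the networks.

```bash
cat > h.py <<'E'
import numpy as np, cv2
from scipy.spatial.transform import Rotation as Rn
from plant import manip,camera,job,spotter
def ray(p,uv,obs=None):
    d=np.array([(uv[0]-p['cx'])/p['fx'],-(uv[1]-p['cy'])/p['fy'],-1.])
    if 'origin' in p:
        R=Rn.from_quat(p['rotation']).as_matrix(); o=np.array(p['origin'])
    else:
        T=np.eye(4);T[:3,:3]=Rn.from_quat(obs['orientation']).as_matrix();T[:3,3]=obs['position']
        M=T@p['hand_eye']; R=M[:3,:3];o=M[:3,3]
    d=R@d; return o,d/np.linalg.norm(d)
def atz(p,uv,z,obs=None):
    o,d=ray(p,uv,obs); return o+d*(z-o[2])/d[2]
def tri(rs):
    A=0;b=0
    for o,d in rs:
        P=np.eye(3)-np.outer(d,d);A=A+P;b=b+P@o
    x=np.linalg.solve(A,b); return x,[float(np.linalg.norm((np.eye(3)-np.outer(d,d))@(x-o))) for o,d in rs]
def proj(p,X,obs=None):
    if 'origin' in p: R=Rn.from_quat(p['rotation']).as_matrix(); o=np.array(p['origin'])
    else:
        T=np.eye(4);T[:3,:3]=Rn.from_quat(obs['orientation']).as_matrix();T[:3,3]=obs['position']
        M=T@p['hand_eye']; R=M[:3,:3];o=M[:3,3]
    c=R.T@(np.array(X)-o); return np.array([p['cx']-p['fx']*c[0]/c[2],p['cy']+p['fy']*c[1]/c[2]])
def st():
    o=manip.get_obs(); R=Rn.from_quat(o['orientation']).as_matrix()
    print('t',round(o['t'],2),'q',np.round(o['joint_pos'],3),'p',np.round(o['position'],4),'F',np.round(o['wrist_force'],1),'w',round(o['width'],4))
    print('toolx',np.round(R[:,0],3),'y',np.round(R[:,1],3),'z',np.round(R[:,2],3)); return o,R
E
python3 - <<'E'
from h import *
s=camera("scene");t=camera("top")
for n in "hob ring_left ring_right keeper_left keeper_right rack_front coal_pan handle_grip milk_pan tea_pan stop stop_post mug jar clay_bowl tongs".split():
    for p,l in ((s,'S'),(t,'T')):
        print(n,l,[(np.round(r['at']).tolist(),round(r['score'],2)) for r in spotter.recognise(n,p)][:3])
o,R=st();print(R)
for nm,uv in (('A',(178,236)),('A',(341,242)),('B',(343,147)),('C',(188,142))): print(atz(t,uv,.05))
import cv2
f=cv2.resize(t['frame'][90:270,150:370,::-1],None,fx=3.5,fy=3.3,interpolation=2);cv2.imwrite('pics/topz.png',f[:,:800])
f=cv2.resize(s['frame'][140:350,150:350,::-1],None,fx=3,fy=2.8,interpolation=2);cv2.imwrite('pics/scz.png',f)
E
```

```text
hob S [([248.0, 272.0], 0.57)]
hob T [([262.0, 183.0], 0.92)]
ring_left S [([244.0, 269.0], 0.61)]
ring_left T [([264.0, 182.0], 0.63)]
ring_right S [([244.0, 264.0], 0.95), ([250.0, 254.0], 0.45)]
ring_right T [([262.0, 182.0], 0.84)]
keeper_left S [([246.0, 271.0], 0.7)]
keeper_left T [([266.0, 181.0], 0.86), ([129.0, 184.0], 0.27)]
keeper_right S [([249.0, 268.0], 0.91)]
keeper_right T [([264.0, 182.0], 0.71)]
rack_front S [([243.0, 266.0], 0.93)]
rack_front T [([261.0, 180.0], 0.76)]
coal_pan S [([387.0, 270.0], 0.81), ([284.0, 277.0], 0.6)]
coal_pan T [([169.0, 299.0], 0.97), ([208.0, 199.0], 0.62), ([264.0, 178.0], 0.41)]
handle_grip S [([388.0, 271.0], 0.94), ([283.0, 277.0], 0.67)]
handle_grip T [([168.0, 301.0], 0.79), ([209.0, 197.0], 0.7)]
milk_pan S [([227.0, 216.0], 0.82), ([284.0, 278.0], 0.36)]
milk_pan T [([307.0, 196.0], 0.66), ([263.0, 181.0], 0.26)]
tea_pan S [([211.0, 268.0], 0.86)]
tea_pan T [([261.0, 156.0], 0.89)]
stop S [([395.0, 321.0], 0.54), ([250.0, 252.0], 0.48)]
stop T [([258.0, 194.0], 0.5)]
stop_post S [([251.0, 251.0], 0.65)]
stop_post T [([262.0, 197.0], 0.7), ([411.0, 302.0], 0.54)]
mug S []
mug T [([453.0, 215.0], 0.76)]
jar S [([339.0, 365.0], 0.89), ([162.0, 147.0], 0.23)]
jar T [([126.0, 185.0], 0.72)]
clay_bowl S [([392.0, 320.0], 0.91)]
clay_bowl T [([122.0, 248.0], 0.62)]
tongs S [([246.0, 134.0], 0.72), ([245.0, 264.0], 0.32)]
tongs T [([410.0, 309.0], 0.75)]
t 1.85 q [ 1.004  0.359  1.51   0.     1.273 -0.115] p [0.2619 0.5398 0.2226] F [ 0.7 -0.2  0.6] w 0.0878
toolx [-0. -0. -1.] y [-0.9    0.437  0.   ] z [ 0.437  0.9   -0.   ]
[[-6.87684393e-05 -8.99646064e-01  4.36619920e-01]
 [-5.24290170e-05  4.36619924e-01  8.99646064e-01]
 [-9.99999996e-01  3.89757025e-05 -7.71932296e-05]]
[0.48977317 0.30720063 0.05      ]
[ 0.46759401 -0.15253017  0.05      ]
[ 0.74430271 -0.16675003  0.05      ]
[0.76646257 0.28435404 0.05      ]
```

View pics/topz.png

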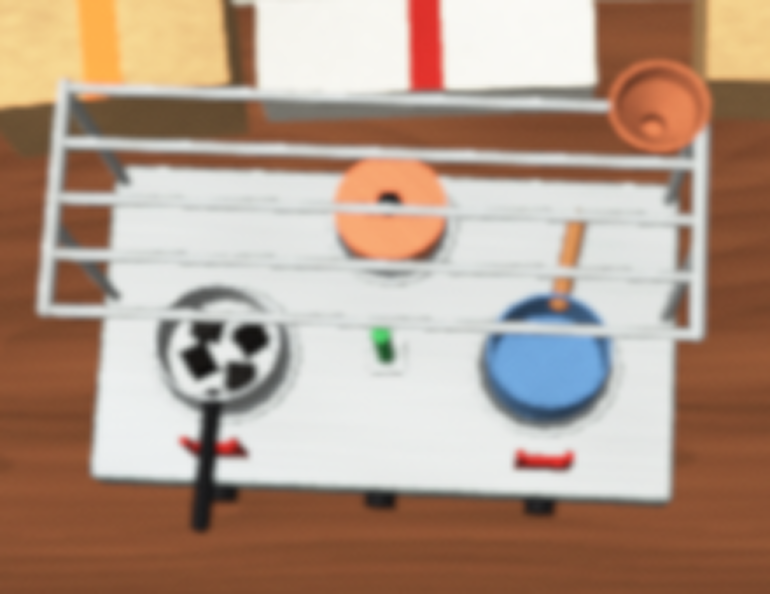

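View pics/scz.png

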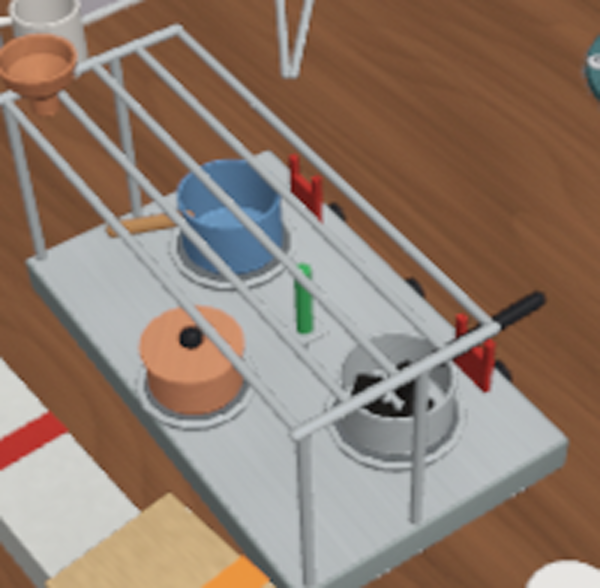

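```bash
cat >> h.py <<'E'
HOB=np.array([0.617,0.068]);YAW=-0.048
def hw(x,y,z,hob=None,yaw=None):
    hob=HOB if hob is None else hob; yaw=YAW if yaw is None else yaw
    c,s=np.cos(yaw),np.sin(yaw); return np.array([hob[0]+c*x-s*y,hob[1]+s*x+c*y,z])
def overlay(p,name,roi,sc,obs=None,extra=()):
    u0,v0,u1,v1=roi
    f=cv2.resize(np.ascontiguousarray(p['frame'][v0:v1,u0:u1,::-1]),None,fx=sc,fy=sc,interpolation=2)
    def P(X): q=(proj(p,X,obs)-[u0,v0]+.5)*sc; return tuple(int(a) for a in q)
    def L(a,b,c): cv2.line(f,P(a),P(b),c,1)
    cs=[hw(x,y,.05) for x,y in((-.14,-.235),(-.14,.235),(.14,.235),(.14,-.235))]
    for i in range(4): L(cs[i],cs[(i+1)%4],(255,0,255))
    L(hw(-.045,-.226,.27),hw(-.045,.226,.27),(255,255,0));L(hw(.127,-.226,.27),hw(.127,.226,.27),(255,255,0))
    for y in(-.13,.13):
        L(hw(-.115,y-.023,.12),hw(-.115,y+.023,.12),(0,255,255))
        cs=[hw(-.03+.05*np.cos(a),y+.05*np.sin(a),.118) for a in np.linspace(0,6.283,25)]
        for i in range(24):L(cs[i],cs[i+1],(0,255,0))
    for a,b in extra: L(a,b,(0,0,255))
    cv2.imwrite(name,f)
E
python3 - <<'E'
from h import *
s=camera("scene");t=camera("top")
ex=[(hw(-.155,.13,.115),hw(-.19,.13,.118)),(hw(-.01,0,.05),hw(-.01,0,.144))]
overlay(t,'pics/o_t.png',(150,90,370,270),3.5,None,ex)
overlay(s,'pics/o_s.png',(150,140,350,350),2.8,None,ex)
E
```

```text
(no output)
```

View pics/o_t.png

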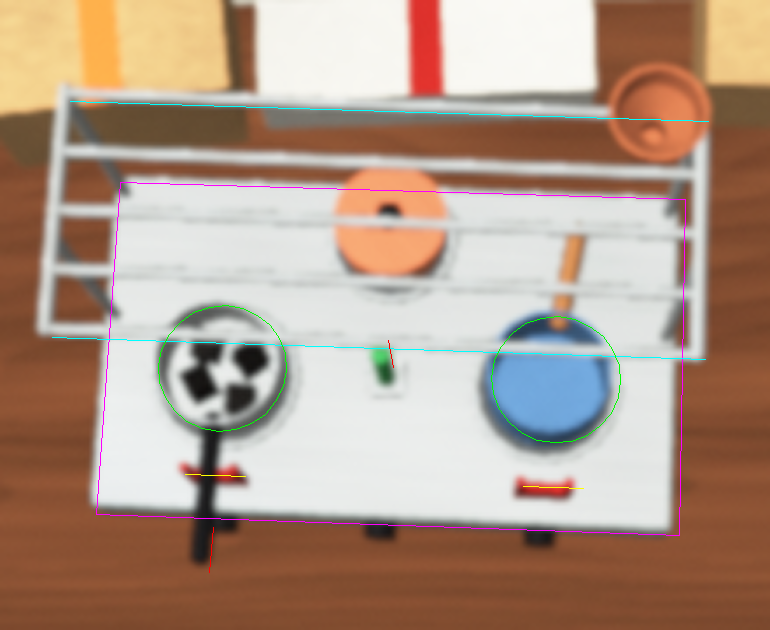

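View pics/o_s.png

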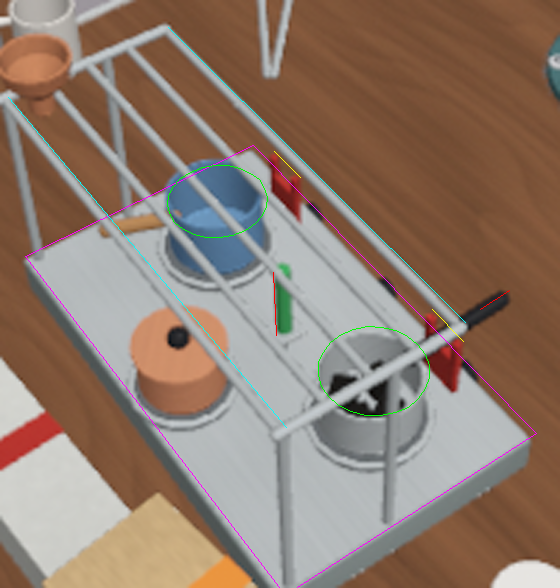

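```bash
sed -i 's/HOB=np.array.*/HOB=np.array([0.621,0.0715]);YAW=-0.046/' h.py
python3 - <<'E'
from h import *
s=camera("scene");t=camera("top")
ex=[(hw(-.155,.13,.115),hw(-.19,.13,.118)),(hw(-.023,0,.05),hw(-.023,0,.144))]
overlay(t,'pics/o_t2.png',(150,90,370,270),3.5,None,ex)
overlay(s,'pics/o_s2.png',(150,140,350,350),2.8,None,ex)
E
```

```text
(no output)
```

View pics/o_t2.png

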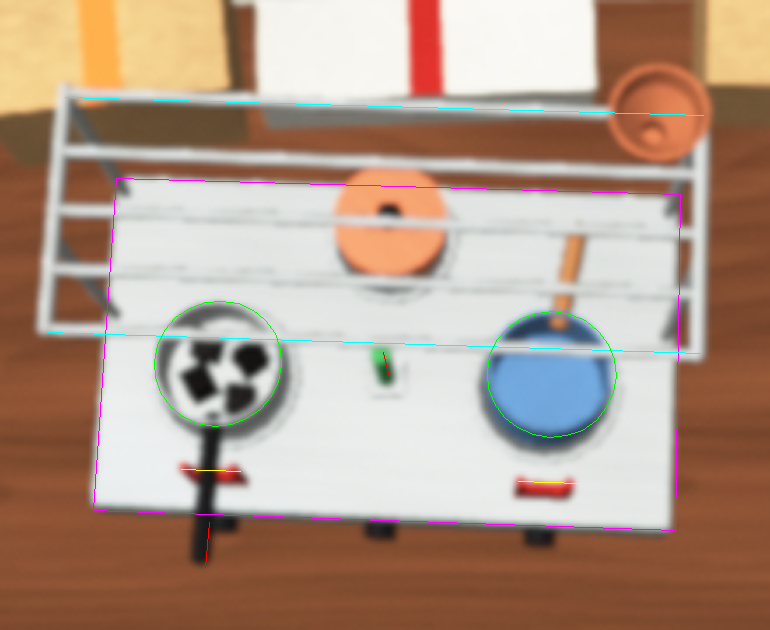

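View pics/o_s2.png

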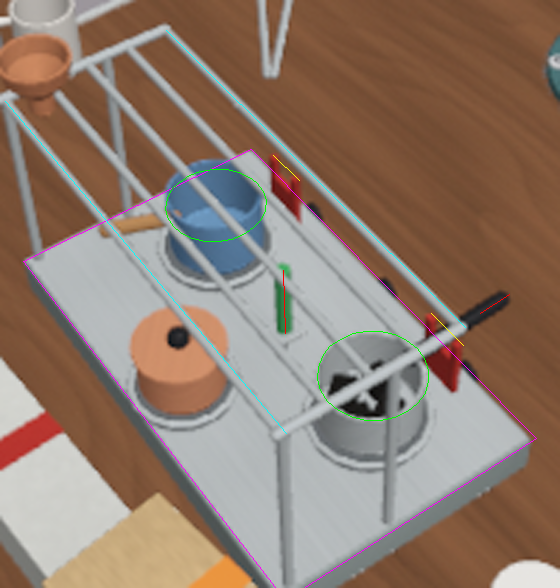

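Overlay agrees with the picture to about 2–3 mm. Next I raise the tool and go over the hob at height, then check how the arm behaves at its reach limit, because the commands have no tilt of their own.

```bash
python3 -m pendant '[{"tx":-0.05},{"tx":-0.1},{"tx":-0.15,"twist":-0.1},{"tx":-0.2,"twist":-0.2},{"tx":-0.25,"twist":-0.3},{"tx":-0.25,"ty":-0.04,"tz":-0.03,"twist":-0.41},{"tx":-0.25,"ty":-0.08,"tz":-0.06,"twist":-0.41},{"tx":-0.25,"ty":-0.12,"tz":-0.09,"twist":-0.41}]'; python3 -c "from h import *;st()"
```

```text
t 2.05 q [ 1.004  0.359  1.51   0.     1.272 -0.115] p [0.2619 0.5398 0.2226] F [0.3 0.3 0.4] w 0.0877
toolx [-0. -0. -1.] y [-0.9    0.437  0.   ] z [ 0.437  0.9   -0.   ]invalid input
```

```bash
python3 -m pendant '[{"tx":-0.05,"ty":0,"tz":0,"twist":0,"gripper":0.0878},{"tx":-0.1,"ty":0,"tz":0,"twist":0,"gripper":0.0878},{"tx":-0.15,"ty":0,"tz":0,"twist":-0.1,"gripper":0.0878},{"tx":-0.2,"ty":0,"tz":0,"twist":-0.2,"gripper":0.0878},{"tx":-0.25,"ty":0,"tz":0,"twist":-0.3,"gripper":0.0878},{"tx":-0.25,"ty":-0.04,"tz":-0.03,"twist":-0.41,"gripper":0.0878},{"tx":-0.25,"ty":-0.08,"tz":-0.06,"twist":-0.41,"gripper":0.0878},{"tx":-0.25,"ty":-0.12,"tz":-0.09,"twist":-0.41,"gripper":0.0878}]'; python3 -c "from h import *;st()"
```

```text
t: 2.85
position: [0.331, 0.4053, 0.4731]
orientation: [-0.49, 0.51, 0.49, 0.51]
wrist_force: [0.6, 0.4, -0.0]
width: 0.0877
t 2.85 q [ 0.754  0.116  1.244 -0.     1.78  -0.777] p [0.331  0.4053 0.4731] F [ 0.6  0.4 -0. ] w 0.0877
toolx [ 0.001  0.001 -1.   ] y [-0.999  0.04  -0.001] z [0.04  0.999 0.001]
```

```bash
python3 -m pendant '[{"tx":0,"ty":-0.02,"tz":-0.045,"twist":0,"gripper":0.0878},{"tx":0,"ty":-0.04,"tz":-0.09,"twist":0,"gripper":0.0878},{"tx":0,"ty":-0.06,"tz":-0.135,"twist":0,"gripper":0.0878},{"tx":0,"ty":-0.08,"tz":-0.18,"twist":0,"gripper":0.0878},{"tx":0,"ty":-0.1,"tz":-0.225,"twist":0,"gripper":0.0878},{"tx":0,"ty":-0.12,"tz":-0.27,"twist":0,"gripper":0.0878},{"tx":0,"ty":-0.14,"tz":-0.31,"twist":0,"gripper":0.0878},{"tx":0,"ty":-0.16,"tz":-0.35,"twist":0,"gripper":0.0878}]'; python3 -m pendant '[{"tx":0,"ty":-0.05,"tz":-0.08,"twist":0,"gripper":0.0878},{"tx":0,"ty":-0.1,"tz":-0.08,"twist":0,"gripper":0.0878},{"tx":0,"ty":-0.15,"tz":-0.08,"twist":0,"gripper":0.0878},{"tx":0,"ty":-0.2,"tz":-0.08,"twist":0,"gripper":0.0878},{"tx":0,"ty":-0.25,"tz":-0.08,"twist":0,"gripper":0.0878},{"tx":0,"ty":-0.3,"tz":-0.08,"twist":0,"gripper":0.0878},{"tx":0,"ty":-0.35,"tz":-0.08,"twist":0,"gripper":0.0878},{"tx":0,"ty":-0.4,"tz":-0.08,"twist":0,"gripper":0.0878}]';python3 -c "from h import *;st()"
```

```text
t: 3.65
position: [0.4761, 0.0481, 0.4729]
orientation: [-0.489, 0.51, 0.489, 0.511]
wrist_force: [0.0, 0.4, 0.3]
width: 0.0882
t: 4.45
position: [0.8382, -0.0453, 0.4727]
orientation: [-0.489, 0.51, 0.489, 0.51]
wrist_force: [1.2, -0.4, 1.2]
width: 0.0879
t 4.45 q [-0.136  0.733  0.282 -0.     2.126 -1.665] p [ 0.8382 -0.0453  0.4727] F [ 1.2 -0.4  1.2] w 0.0879
toolx [ 0. -0. -1.] y [-0.999  0.042 -0.   ] z [ 0.042  0.999 -0.   ]
```

```bash
python3 -m pendant '[{"tx":0,"ty":-0.05,"tz":0,"twist":0,"gripper":0.0878},{"tx":0,"ty":-0.1,"tz":0,"twist":0,"gripper":0.0878},{"tx":0,"ty":-0.15,"tz":0,"twist":0,"gripper":0.0878},{"tx":0,"ty":-0.2,"tz":0,"twist":0,"gripper":0.0878}]';python3 -c "from h import *;st()"
```

```text
t: 4.85
position: [0.8985, -0.0469, 0.4216]
orientation: [-0.501, 0.5, 0.478, 0.521]
wrist_force: [-0.5, 0.3, -0.3]
width: 0.0874
t 4.85 q [-0.13   0.827  0.214  0.004  2.057 -1.657] p [ 0.8985 -0.0469  0.4216] F [-0.5  0.3 -0.3] w 0.0874
toolx [ 0.043 -0.002 -0.999] y [-0.998  0.042 -0.043] z [ 0.042  0.999 -0.001]
```

The limit does produce a lean, and in the direction I need. Pushing further out and up to increase it.

```bash
python3 -m pendant '[{"tx":-0.05,"ty":-0.05,"tz":0,"twist":0,"gripper":0.0878},{"tx":-0.1,"ty":-0.1,"tz":0,"twist":0,"gripper":0.0878},{"tx":-0.2,"ty":-0.2,"tz":0,"twist":0,"gripper":0.0878},{"tx":-0.3,"ty":-0.3,"tz":0,"twist":0,"gripper":0.0878}]';python3 -c "from h import *;st()"
```

```text
t: 5.25
position: [0.8888, -0.0453, 0.4659]
orientation: [-0.512, 0.488, 0.466, 0.532]
wrist_force: [0.9, 0.7, 0.3]
width: 0.0877
t 5.25 q [-0.131  0.777  0.214  0.008  2.06  -1.656] p [ 0.8888 -0.0453  0.4659] F [0.9 0.7 0.3] w 0.0877
toolx [ 0.09  -0.005 -0.996] y [-0.995  0.042 -0.09 ] z [ 0.042  0.999 -0.001]
```

```bash
python3 -m pendant '[{"tx":-0.2,"ty":-0.4,"tz":0,"twist":0,"gripper":0.0878},{"tx":-0.3,"ty":-0.6,"tz":0,"twist":0,"gripper":0.0878},{"tx":-0.3,"ty":-0.6,"tz":0,"twist":0,"gripper":0.0878},{"tx":-0.3,"ty":-0.6,"tz":0,"twist":0,"gripper":0.0878},{"tx":-0.3,"ty":-0.6,"tz":0,"twist":0,"gripper":0.0878},{"tx":-0.3,"ty":-0.6,"tz":0,"twist":0,"gripper":0.0878},{"tx":-0.3,"ty":-0.6,"tz":0,"twist":0,"gripper":0.0878},{"tx":-0.3,"ty":-0.6,"tz":0,"twist":0,"gripper":0.0878}]';python3 -c "from h import *;st()"
```

```text
t: 6.05
position: [0.9109, -0.0443, 0.4581]
orientation: [-0.522, 0.477, 0.454, 0.541]
wrist_force: [0.6, 0.9, -0.2]
width: 0.0878
t 6.05 q [-0.128  0.788  0.215  0.011  2.007 -1.652] p [ 0.9109 -0.0443  0.4581] F [ 0.6  0.9 -0.2] w 0.0878
toolx [ 0.131 -0.007 -0.991] y [-0.99   0.041 -0.132] z [ 0.042  0.999 -0.001]
```

```bash
python3 -m pendant '[{"tx":-0.3,"ty":-0.3,"tz":0,"twist":0,"gripper":0.0878},{"tx":-0.3,"ty":-0.3,"tz":0,"twist":0,"gripper":0.0878}]' >/dev/null;python3 -c "from h import *;st()"; python3 -m pendant '[{"tx":-0.5,"ty":-0.1,"tz":0,"twist":0,"gripper":0.0878},{"tx":-0.5,"ty":-0.1,"tz":0,"twist":0,"gripper":0.0878}]'>/dev/null;python3 -c "from h import *;st()";python3 -m pendant '[{"tx":-0.1,"ty":-0.5,"tz":0,"twist":0,"gripper":0.0878},{"tx":-0.1,"ty":-0.5,"tz":0,"twist":0,"gripper":0.0878}]'>/dev/null;python3 -c "from h import *;st()"
```

```text
t 6.25 q [-0.13   0.752  0.214  0.015  1.999 -1.651] p [ 0.9067 -0.0436  0.4917] F [ 0.9 -0.6  1.3] w 0.0877
toolx [ 0.176 -0.009 -0.984] y [-0.984  0.041 -0.176] z [ 0.042  0.999 -0.002]
t 6.45 q [-0.135  0.673  0.214  0.019  2.05  -1.653] p [ 0.8676 -0.0415  0.5579] F [-0.9 -0.   0.2] w 0.0881
toolx [ 0.203 -0.01  -0.979] y [-0.978  0.041 -0.204] z [ 0.042  0.999 -0.002]
t 6.65 q [-0.133  0.69   0.214  0.022  1.986 -1.65 ] p [ 0.8962 -0.0423  0.5485] F [ 0.4  0.8 -0.1] w 0.088
toolx [ 0.249 -0.013 -0.968] y [-0.968  0.04  -0.249] z [ 0.042  0.999 -0.003]
```

```bash
python3 -m pendant '[{"tx":-0.3,"ty":-0.5,"tz":0,"twist":0,"gripper":0.0878}]' >/dev/null;python3 -c "from h import *;st()"; python3 -m pendant '[{"tx":-0.2,"ty":-0.5,"tz":0,"twist":0,"gripper":0.0878},{"tx":-0.2,"ty":-0.5,"tz":0,"twist":0,"gripper":0.0878}]'>/dev/null;python3 -c "from h import *;st()";python3 -m pendant '[{"tx":-0.2,"ty":-0.5,"tz":0,"twist":0,"gripper":0.0878},{"tx":-0.2,"ty":-0.5,"tz":0,"twist":0,"gripper":0.0878}]'>/dev/null;python3 -c "from h import *;st()"
python3 -m pendant '[{"tx":-0.2,"ty":-0.5,"tz":0,"twist":0,"gripper":0.0878},{"tx":-0.2,"ty":-0.5,"tz":0,"twist":0,"gripper":0.0878}]'>/dev/null;python3 -c "from h import *;st()"
python3 -m pendant '[{"tx":-0.2,"ty":-0.5,"tz":0,"twist":0,"gripper":0.0878},{"tx":-0.2,"ty":-0.5,"tz":0,"twist":0,"gripper":0.0878}]'>/dev/null;python3 -c "from h import *;st()"
```

```text
t 6.75 q [-0.133  0.688  0.218  0.025  1.961 -1.649] p [ 0.9043 -0.0426  0.5505] F [ 0.7 -0.5 -1.4] w 0.0877
toolx [ 0.271 -0.013 -0.962] y [-0.962  0.04  -0.272] z [ 0.042  0.999 -0.002]
t 6.95 q [-0.133  0.682  0.214  0.029  1.919 -1.648] p [ 0.9185 -0.0428  0.5626] F [-0.5  0.2  0.1] w 0.0878
toolx [ 0.321 -0.016 -0.947] y [-0.946  0.039 -0.321] z [ 0.042  0.999 -0.002]
t 7.15 q [-0.133  0.677  0.214  0.032  1.881 -1.646] p [ 0.9306 -0.043   0.5729] F [-0.8  0.2 -1. ] w 0.0877
toolx [ 0.362 -0.018 -0.932] y [-0.931  0.038 -0.362] z [ 0.042  0.999 -0.003]
t 7.35 q [-0.133  0.667  0.214  0.036  1.844 -1.645] p [ 0.9407 -0.0429  0.5875] F [-0.3 -0.7  0. ] w 0.0877
toolx [ 0.405 -0.02  -0.914] y [-0.913  0.037 -0.406] z [ 0.042  0.999 -0.003]
t 7.55 q [-0.133  0.654  0.214  0.039  1.81  -1.644] p [ 0.9485 -0.0429  0.6048] F [ 0.3  0.1 -0.1] w 0.0879
toolx [ 0.448 -0.022 -0.894] y [-0.893  0.036 -0.448] z [ 0.042  0.999 -0.003]
```

```bash
python3 -m pendant '[{"tx":-0.2,"ty":-0.5,"tz":0,"twist":0,"gripper":0.0878},{"tx":-0.2,"ty":-0.5,"tz":0,"twist":0,"gripper":0.0878}]' >/dev/null; python3 -m pendant '[{"tx":-0.2,"ty":-0.5,"tz":0,"twist":0,"gripper":0.0878},{"tx":-0.2,"ty":-0.5,"tz":0,"twist":0,"gripper":0.0878}]'>/dev/null;python3 -m pendant '[{"tx":-0.2,"ty":-0.5,"tz":0,"twist":0,"gripper":0.0878},{"tx":-0.2,"ty":-0.5,"tz":0,"twist":0,"gripper":0.0878}]'>/dev/null;python3 -c "from h import *;st()"
```

```text
t 8.15 q [-0.136  0.604  0.215  0.051  1.722 -1.642] p [ 0.9589 -0.0424  0.6697] F [ 0.6 -0.6  0.4] w 0.0884
toolx [ 0.566 -0.027 -0.824] y [-0.823  0.033 -0.567] z [ 0.043  0.999 -0.003]
```

Lean is 34.5° now, which suits. Coming back to a pre-grasp above the handle.

```bash
python3 -m pendant '[{"tx":-0.001,"ty":0.044,"tz":0.017,"twist":0,"gripper":0.0878},{"tx":-0.002,"ty":0.088,"tz":0.035,"twist":0,"gripper":0.0878},{"tx":-0.003,"ty":0.132,"tz":0.052,"twist":0,"gripper":0.0878},{"tx":-0.004,"ty":0.176,"tz":0.07,"twist":0,"gripper":0.0878},{"tx":-0.005,"ty":0.22,"tz":0.087,"twist":0,"gripper":0.0878},{"tx":-0.006,"ty":0.264,"tz":0.105,"twist":0,"gripper":0.0878},{"tx":-0.007,"ty":0.308,"tz":0.122,"twist":0,"gripper":0.0878},{"tx":-0.008,"ty":0.352,"tz":0.14,"twist":0,"gripper":0.0878}]'
python3 - <<'E'
from h import *
o,R=st(); 
T=np.array([.483,.208,.30]); print(R.T@(T-o['position']))
E
```

```text
t: 8.95
position: [0.6678, 0.1098, 0.4751]
orientation: [-0.619, 0.343, 0.316, 0.632]
wrist_force: [0.8, 0.7, -0.2]
width: 0.0877
t 8.95 q [ 0.111  0.039  1.475 -0.104  1.035 -1.392] p [0.6678 0.1098 0.4751] F [ 0.8  0.7 -0.2] w 0.0877
toolx [ 0.565 -0.026 -0.825] y [-0.824  0.034 -0.565] z [ 0.043  0.999 -0.003]
[0.03749183 0.25461426 0.09070493]
```

```bash
python3 -m pendant '[{"tx":0.005,"ty":0.044,"tz":0.016,"twist":0,"gripper":0.0878},{"tx":0.01,"ty":0.088,"tz":0.032,"twist":0,"gripper":0.0878},{"tx":0.016,"ty":0.132,"tz":0.048,"twist":0,"gripper":0.0878},{"tx":0.022,"ty":0.176,"tz":0.064,"twist":0,"gripper":0.0878},{"tx":0.03,"ty":0.22,"tz":0.08,"twist":0,"gripper":0.0878},{"tx":0.0375,"ty":0.255,"tz":0.091,"twist":0,"gripper":0.0878},{"tx":0.0375,"ty":0.255,"tz":0.091,"twist":0,"gripper":0.0878}]'
python3 - <<'E'
from h import *
o,R=st(); 
T=np.array([.483,.208,.0993]); print(R.T@(T-o['position']))
s=camera('scene');t=camera('top');o=manip.get_obs();w=camera('wrist')
cv2.imwrite('pics/w1.png',w['frame'][:,:,::-1]);cv2.imwrite('pics/s1.png',s['frame'][:,:,::-1]);cv2.imwrite('pics/t1.png',t['frame'][:,:,::-1])
print(proj(w,hw(-.155,.13,.115),o),proj(w,hw(-.19,.13,.118),o),proj(w,hw(-.115,.107,.12),o),proj(w,hw(-.115,.153,.12),o))
E
```

```text
t: 9.65
position: [0.4793, 0.2074, 0.2959]
orientation: [-0.619, 0.346, 0.319, 0.629]
wrist_force: [-1.2, 0.7, -0.5]
width: 0.0878
t 9.65 q [ 0.484 -0.039  1.99  -0.447  0.716 -0.78 ] p [0.4793 0.2074 0.2959] F [-1.2  0.7 -0.5] w 0.0878
toolx [ 0.558 -0.028 -0.829] y [-0.829  0.03  -0.558] z [ 0.04   0.999 -0.007]
[0.16512661 0.10670757 0.00205969]
[282.49196754  73.50155044] [282.75736639  34.07606195] [259.29326765 114.43563959] [305.15664088 114.71937342]
```

View pics/w1.png

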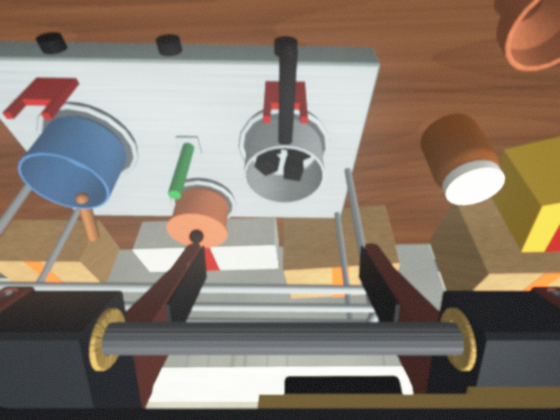

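View pics/s1.png

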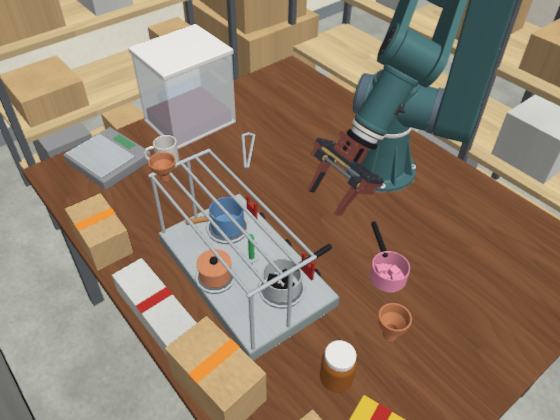

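The wrist view shows the handle tip at (286,38), the notch centre near col 285, and the pan at (285,160). The handle lies about 4 mm further left than modelled, so I corrected for that and am descending.

```bash
python3 -m pendant '[{"tx":0.035,"ty":0.022,"tz":0.003,"twist":0,"gripper":0.0878},{"tx":0.07,"ty":0.045,"tz":0.006,"twist":0,"gripper":0.0878},{"tx":0.1,"ty":0.064,"tz":0.006,"twist":0,"gripper":0.0878},{"tx":0.12,"ty":0.077,"tz":0.006,"twist":0,"gripper":0.0878},{"tx":0.12,"ty":0.077,"tz":0.006,"twist":0,"gripper":0.0878}]'
python3 - <<'E'
from h import *
o,R=st(); 
T=np.array([.484,.2125,.0993]); print(R.T@(T-o['position']))
s=camera('scene');o=manip.get_obs();w=camera('wrist')
cv2.imwrite('pics/w2.png',w['frame'][:,:,::-1]);cv2.imwrite('pics/s2.png',cv2.resize(s['frame'][130:330,200:420,::-1],None,fx=3,fy=3))
print(proj(w,hw(-.155,.13,.115),o),proj(w,hw(-.19,.13,.118),o),proj(w,hw(-.115,.107,.12),o),proj(w,hw(-.115,.153,.12),o))
E
```

```text
t: 10.3
position: [0.4898, 0.2121, 0.1559]
orientation: [-0.619, 0.345, 0.316, 0.63]
wrist_force: [-0.7, 0.6, -0.4]
width: 0.0878
t 10.3 q [ 0.485  0.217  2.167 -0.924  0.369 -0.233] p [0.4898 0.2121 0.1559] F [-0.7  0.6 -0.4] w 0.0878
toolx [ 0.562 -0.029 -0.827] y [-0.826  0.033 -0.562] z [ 0.044  0.999 -0.005]
[0.04352761 0.03669286 0.00049867]
[274.77508447 183.23881042] [273.59061894 140.62054891] [242.76936831 227.80100604] [308.33900905 228.09140876]
```

View pics/w2.png

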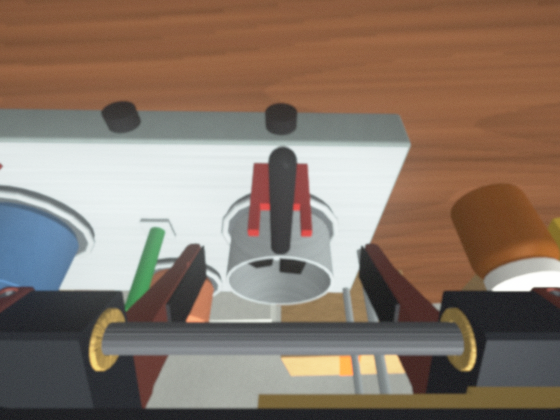

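View pics/s2.png

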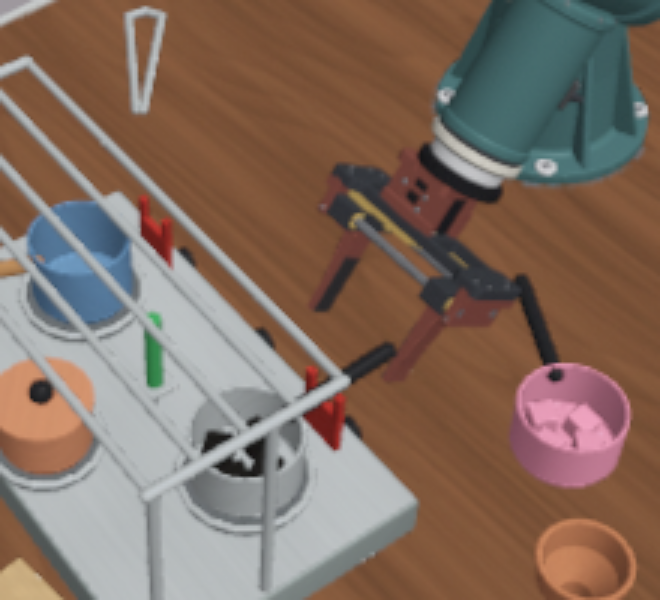

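Joint 4 (−0.924, limit −0.96) and joint 5 are near their limits, so I'm descending in small steps.

```bash
python3 -m pendant '[{"tx":0.015,"ty":0.01,"tz":0,"twist":0,"gripper":0.0878},{"tx":0.025,"ty":0.016,"tz":0.001,"twist":0,"gripper":0.0878},{"tx":0.025,"ty":0.016,"tz":0.001,"twist":0,"gripper":0.0878}]'
python3 - <<'E'
from h import *
o,R=st(); 
T=np.array([.488,.2125,.0993]); print(R.T@(T-o['position']))
E
```

```text
t: 10.7
position: [0.494, 0.2151, 0.1395]
orientation: [-0.616, 0.349, 0.322, 0.629]
wrist_force: [-0.1, -0.4, 0.2]
width: 0.0879
t 10.7 q [ 0.476  0.255  2.167 -0.96   0.34  -0.195] p [0.494  0.2151 0.1395] F [-0.1 -0.4  0.2] w 0.0879
toolx [ 0.55  -0.024 -0.835] y [-0.834  0.035 -0.55 ] z [ 0.042  0.999 -0.001]
[ 0.03035239  0.02702782 -0.00282592]
```

```bash
python3 -m pendant '[{"tx":0.015,"ty":0.013,"tz":-0.001,"twist":0,"gripper":0.0878},{"tx":0.03,"ty":0.027,"tz":-0.003,"twist":0,"gripper":0.0878}]'
python3 - <<'E'
from h import *
o,R=st(); 
T=np.array([.488,.2125,.0993]); print(R.T@(T-o['position']))
E
```

```text
t: 10.9
position: [0.4914, 0.214, 0.1163]
orientation: [-0.609, 0.358, 0.334, 0.624]
wrist_force: [0.0, -0.1, -0.3]
width: 0.0879
t 10.9 q [ 0.459  0.297  2.173 -0.961  0.309 -0.196] p [0.4914 0.214  0.1163] F [ 0.  -0.1 -0.3] w 0.0879
toolx [ 0.52  -0.02  -0.854] y [-0.853  0.035 -0.521] z [0.04  0.999 0.001]
[ 0.01277634  0.01168958 -0.0015981 ]
```

```bash
python3 -m pendant '[{"tx":0.01,"ty":0.01,"tz":-0.001,"twist":0,"gripper":0.0878},{"tx":0.016,"ty":0.015,"tz":-0.0015,"twist":0,"gripper":0.0878}]'
python3 - <<'E'
from h import *
o,R=st(); 
T=np.array([.488,.2125,.0993]); print(R.T@(T-o['position']))
o=manip.get_obs();w=camera('wrist')
cv2.imwrite('pics/w3.png',w['frame'][:,:,::-1])
E
```

```text
t: 11.1
position: [0.4886, 0.2129, 0.103]
orientation: [-0.606, 0.365, 0.34, 0.62]
wrist_force: [0.2, -0.5, 0.0]
width: 0.0878
t 11.1 q [ 0.452  0.32   2.176 -0.962  0.294 -0.195] p [0.4886 0.2129 0.103 ] F [ 0.2 -0.5  0. ] w 0.0878
toolx [ 0.503 -0.021 -0.864] y [-0.864  0.035 -0.503] z [ 0.041  0.999 -0.   ]
[ 0.00294547  0.00234899 -0.00040565]
```

View pics/w3.png

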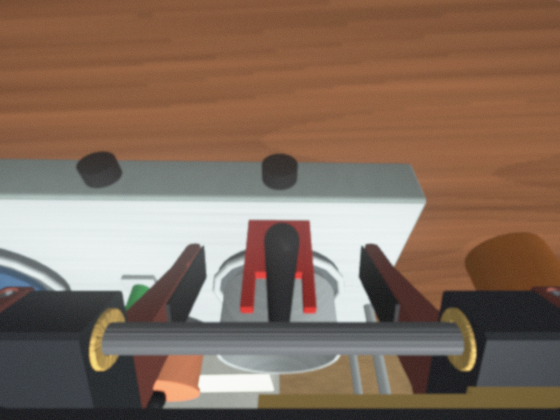

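Handle is centred between the fingers (col 283). Closing.

```bash
python3 -m pendant '[{"tx":0,"ty":0,"tz":0,"twist":0,"gripper":0.008},{"tx":0,"ty":0,"tz":0,"twist":0,"gripper":0.008},{"tx":0,"ty":0,"tz":0,"twist":0,"gripper":0.008},{"tx":0,"ty":0,"tz":0,"twist":0,"gripper":0.008},{"tx":0,"ty":0,"tz":0,"twist":0,"gripper":0.008},{"tx":0,"ty":0,"tz":0,"twist":0,"gripper":0.008}]'
python3 - <<'E'
from h import *
o,R=st()
E
```

```text
t: 11.75
position: [0.4891, 0.2133, 0.1042]
orientation: [-0.606, 0.364, 0.34, 0.62]
wrist_force: [0.2, -0.1, -0.8]
width: 0.0435
t 11.75 q [ 0.453  0.318  2.176 -0.963  0.295 -0.195] p [0.4891 0.2133 0.1042] F [ 0.2 -0.1 -0.8] w 0.0435
toolx [ 0.504 -0.02  -0.863] y [-0.863  0.035 -0.505] z [0.04  0.999 0.001]
```

```bash
python3 -m pendant '[{"tx":0,"ty":0,"tz":0,"twist":0,"gripper":0.008},{"tx":0,"ty":0,"tz":0,"twist":0,"gripper":0.008},{"tx":0,"ty":0,"tz":0,"twist":0,"gripper":0.008},{"tx":0,"ty":0,"tz":0,"twist":0,"gripper":0.008},{"tx":0,"ty":0,"tz":0,"twist":0,"gripper":0.008}]'
python3 - <<'E'
from h import *
o,R=st()
w=np.array([0,0,.032]); print(R.T@w)
E
```

```text
t: 12.25
position: [0.489, 0.2127, 0.1041]
orientation: [-0.606, 0.365, 0.339, 0.62]
wrist_force: [0.3, -2.1, 1.5]
width: 0.0155
t 12.25 q [ 0.452  0.318  2.176 -0.963  0.296 -0.195] p [0.489  0.2127 0.1041] F [ 0.3 -2.1  1.5] w 0.0155
toolx [ 0.504 -0.021 -0.863] y [-0.863  0.035 -0.504] z [ 0.041  0.999 -0.   ]
[-2.76296317e-02 -1.61432136e-02 -1.04253864e-05]
```

Gripped at 15.5 mm opening. Lifting about 32 mm, following the tipping arc.

```bash
python3 -m pendant '[{"tx":-0.006,"ty":-0.005,"tz":0,"twist":0,"gripper":0.008},{"tx":-0.012,"ty":-0.011,"tz":0,"twist":0,"gripper":0.008},{"tx":-0.018,"ty":-0.017,"tz":0,"twist":0,"gripper":0.008},{"tx":-0.024,"ty":-0.023,"tz":0,"twist":0,"gripper":0.008},{"tx":-0.024,"ty":-0.023,"tz":0,"twist":0,"gripper":0.008}]'
python3 - <<'E'
from h import *
o,R=st()
s=camera('scene');o=manip.get_obs();w=camera('wrist')
cv2.imwrite('pics/w4.png',w['frame'][:,:,::-1]);cv2.imwrite('pics/s4.png',cv2.resize(s['frame'][130:330,200:420,::-1],None,fx=3,fy=3))
E
```

```text
t: 12.75
position: [0.4966, 0.2128, 0.1366]
orientation: [-0.606, 0.364, 0.339, 0.621]
wrist_force: [-1.3, -0.3, -2.7]
width: 0.0153
t 12.75 q [ 0.443  0.253  2.131 -0.718  0.364 -0.461] p [0.4966 0.2128 0.1366] F [-1.3 -0.3 -2.7] w 0.0153
toolx [ 0.504 -0.02  -0.863] y [-0.863  0.036 -0.505] z [0.041 0.999 0.001]
```

View pics/w4.png

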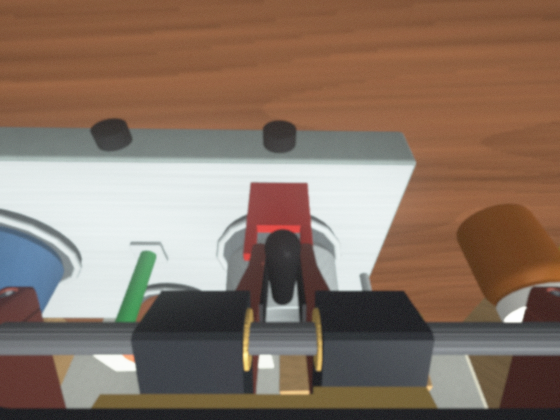

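View pics/s4.png

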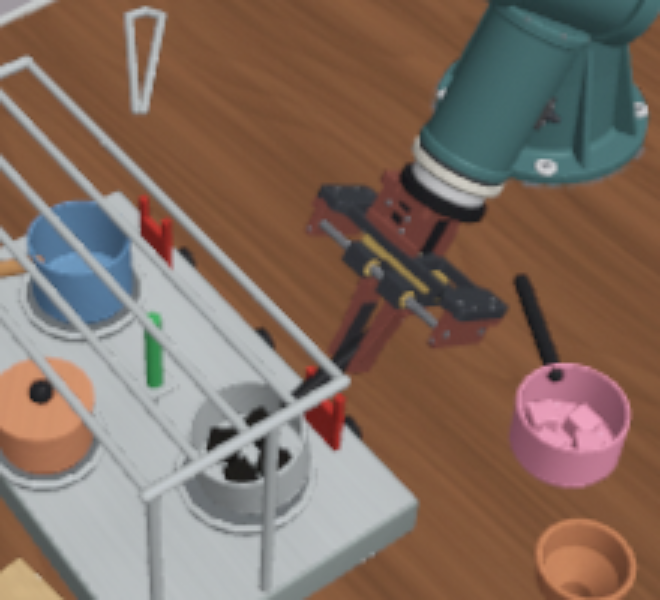

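Pan tips ~10° and the handle is about 9 mm above the teeth. Next I swing it inward about 38° on the arc, with twist.

```bash
python3 -m pendant '[{"tx":0,"ty":0,"tz":-0.0125,"twist":-0.11,"gripper":0.008},{"tx":0.001,"ty":-0.0014,"tz":-0.025,"twist":-0.22,"gripper":0.008},{"tx":0.0023,"ty":-0.004,"tz":-0.037,"twist":-0.33,"gripper":0.008},{"tx":0.0044,"ty":-0.0076,"tz":-0.049,"twist":-0.44,"gripper":0.008},{"tx":0.007,"ty":-0.012,"tz":-0.0593,"twist":-0.54,"gripper":0.008},{"tx":0.01,"ty":-0.0173,"tz":-0.069,"twist":-0.64,"gripper":0.008},{"tx":0.01,"ty":-0.0173,"tz":-0.069,"twist":-0.64,"gripper":0.008}]'
python3 - <<'E'
from h import *
o,R=st()
s=camera('scene');t=camera('top');o=manip.get_obs();w=camera('wrist')
cv2.imwrite('pics/w5.png',w['frame'][:,:,::-1]);cv2.imwrite('pics/s5.png',cv2.resize(s['frame'][130:330,200:420,::-1],None,fx=3,fy=3))
cv2.imwrite('pics/t5.png',cv2.resize(t['frame'][120:290,150:370,::-1],None,fx=3,fy=3))
print(R.T)
E
```

```text
t: 13.55
position: [0.515, 0.1429, 0.1367]
orientation: [0.771, -0.238, -0.436, -0.399]
wrist_force: [0.2, 1.9, -2.0]
width: 0.0155
t 13.55 q [ 0.242  0.23   2.172 -0.561  0.266 -1.42 ] p [0.515  0.1429 0.1367] F [ 0.2  1.9 -2. ] w 0.0155
toolx [ 0.505 -0.02  -0.863] y [-0.715 -0.569 -0.406] z [-0.483  0.822 -0.301]
[[ 0.50546144 -0.01965378 -0.86262533]
 [-0.71531443 -0.5686268  -0.40618816]
 [-0.48252875  0.8223608  -0.30147756]]
```

View pics/w5.png

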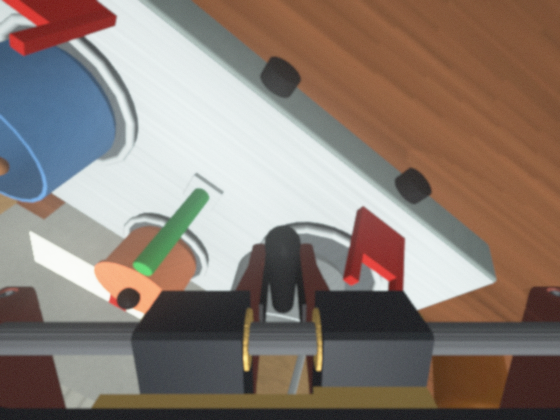

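View pics/s5.png

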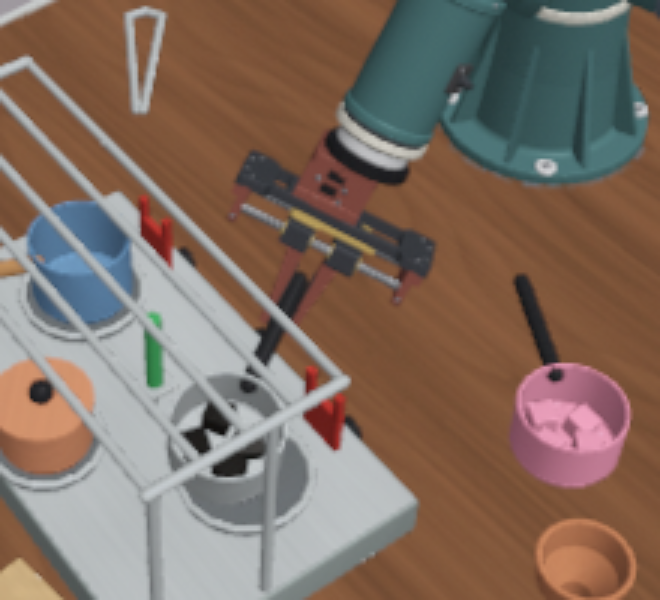

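View pics/t5.png

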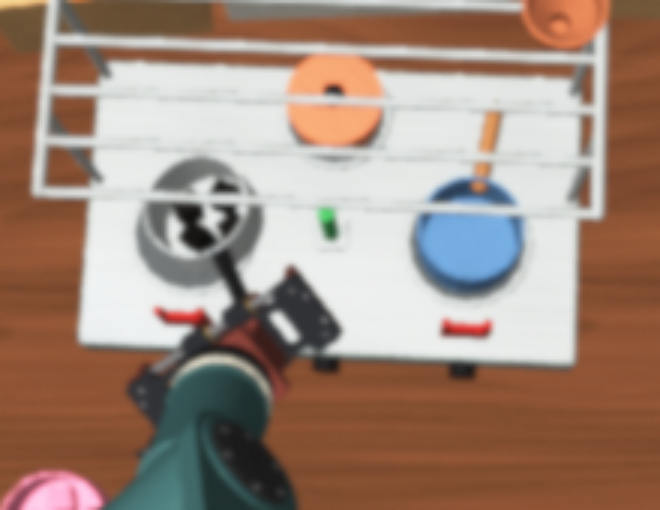

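Handle is past the keeper (scene (275,330), clear of the red teeth). Lowering the pan back into its ring.

```bash
python3 -m pendant '[{"tx":0.006,"ty":0.005,"tz":0.002,"twist":0,"gripper":0.008},{"tx":0.012,"ty":0.01,"tz":0.0045,"twist":0,"gripper":0.008},{"tx":0.018,"ty":0.015,"tz":0.007,"twist":0,"gripper":0.008},{"tx":0.022,"ty":0.019,"tz":0.009,"twist":0,"gripper":0.008},{"tx":0.022,"ty":0.019,"tz":0.009,"twist":0,"gripper":0.008}]'
python3 - <<'E'
from h import *
o,R=st()
s=camera('scene');t=camera('top')
cv2.imwrite('pics/s6.png',cv2.resize(s['frame'][130:330,200:420,::-1],None,fx=3,fy=3))
cv2.imwrite('pics/t6.png',cv2.resize(t['frame'][120:290,150:370,::-1],None,fx=3,fy=3))
E
```

```text
t: 14.2
position: [0.5063, 0.1395, 0.1083]
orientation: [0.77, -0.242, -0.437, -0.397]
wrist_force: [-1.6, -4.8, 5.9]
width: 0.0158
t 14.2 q [ 0.243  0.286  2.214 -0.828  0.199 -1.143] p [0.5063 0.1395 0.1083] F [-1.6 -4.8  5.9] w 0.0158
toolx [ 0.501 -0.026 -0.865] y [-0.72  -0.567 -0.4  ] z [-0.48   0.824 -0.302]
```

View pics/s6.png

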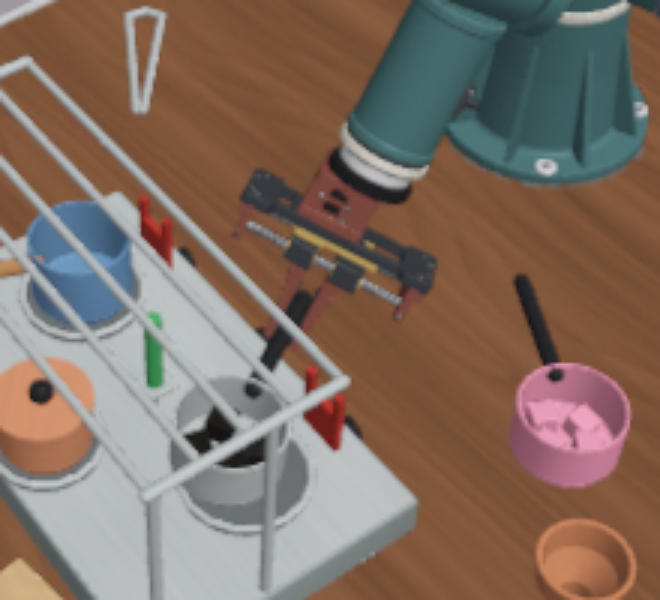

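View pics/t6.png

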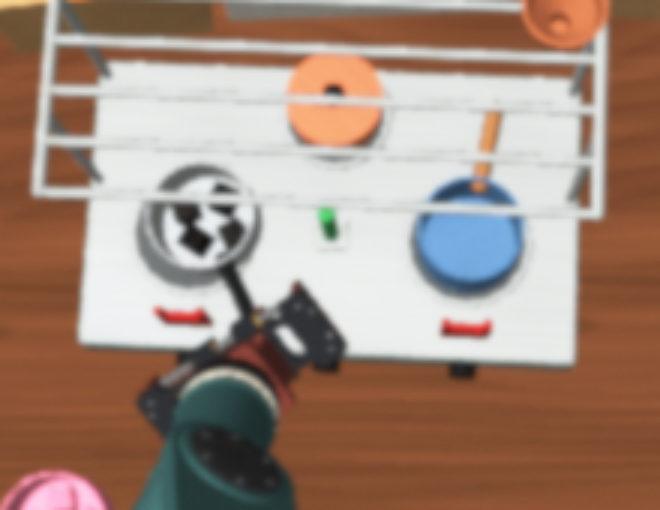

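```bash
python3 -m pendant '[{"tx":0,"ty":0,"tz":0,"twist":0,"gripper":0.018},{"tx":0,"ty":0,"tz":0,"twist":0,"gripper":0.022},{"tx":0,"ty":0,"tz":0,"twist":0,"gripper":0.03},{"tx":0,"ty":0,"tz":0,"twist":0,"gripper":0.04}]'
python3 - <<'E'
from h import *
o,R=st()
s=camera('scene');t=camera('top')
cv2.imwrite('pics/s7.png',cv2.resize(s['frame'][130:330,200:420,::-1],None,fx=3,fy=3))
cv2.imwrite('pics/t7.png',cv2.resize(t['frame'][120:290,150:370,::-1],None,fx=3,fy=3))
E
```

```text
t: 14.7
position: [0.5073, 0.1408, 0.1088]
orientation: [0.77, -0.24, -0.437, -0.397]
wrist_force: [-0.6, -0.2, -0.7]
width: 0.0344
t 14.7 q [ 0.243  0.286  2.213 -0.825  0.196 -1.148] p [0.5073 0.1408 0.1088] F [-0.6 -0.2 -0.7] w 0.0344
toolx [ 0.502 -0.022 -0.864] y [-0.718 -0.569 -0.402] z [-0.483  0.822 -0.302]
```

View pics/s7.png

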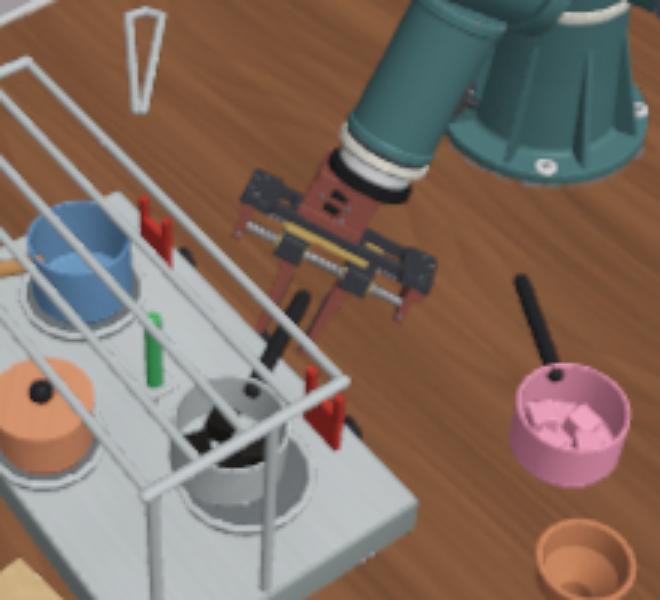

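View pics/t7.png

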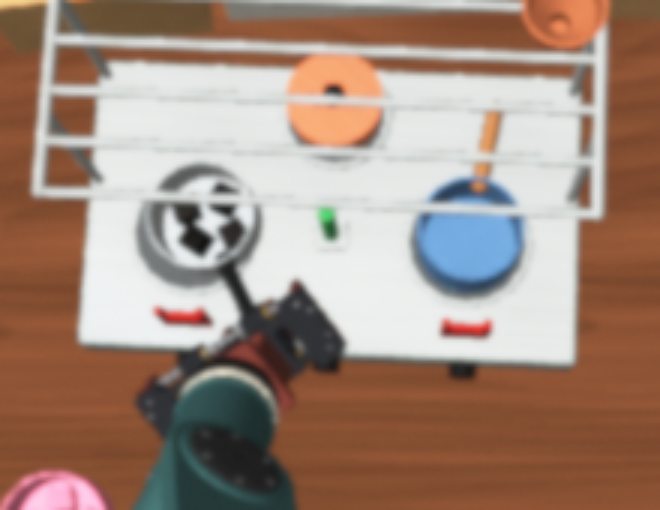

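The pan came back about 10–15 mm off towards −y. The top view rim centre is at (207,220) and the ring is visible on its left, so it looks perched on the wire ring. I'll back off the fingers and measure it properly.

```bash
python3 -m pendant '[{"tx":-0.02,"ty":0,"tz":0,"twist":0,"gripper":0.05},{"tx":-0.05,"ty":0,"tz":0,"twist":0,"gripper":0.05},{"tx":-0.08,"ty":0,"tz":0,"twist":0,"gripper":0.05},{"tx":-0.12,"ty":0.02,"tz":0,"twist":0,"gripper":0.05}]'
python3 - <<'E'
from h import *
o,R=st()
s=camera('scene');t=camera('top');o=manip.get_obs();w=camera('wrist')
cv2.imwrite('pics/s8.png',cv2.resize(s['frame'][200:330,210:350,::-1],None,fx=5,fy=4.5,interpolation=2))
cv2.imwrite('pics/t8.png',cv2.resize(t['frame'][150:270,160:300,::-1],None,fx=5,fy=4.8,interpolation=2))
cv2.imwrite('pics/w8.png',w['frame'][:,:,::-1])
E
```

```text
t: 15.2
position: [0.4345, 0.1331, 0.2064]
orientation: [0.771, -0.239, -0.437, -0.398]
wrist_force: [0.7, 0.4, 1.4]
width: 0.0498
t 15.2 q [ 0.279 -0.029  2.215 -0.355  0.475 -1.614] p [0.4345 0.1331 0.2064] F [0.7 0.4 1.4] w 0.0498
toolx [ 0.504 -0.021 -0.863] y [-0.716 -0.569 -0.405] z [-0.482  0.822 -0.302]
```

View pics/s8.png

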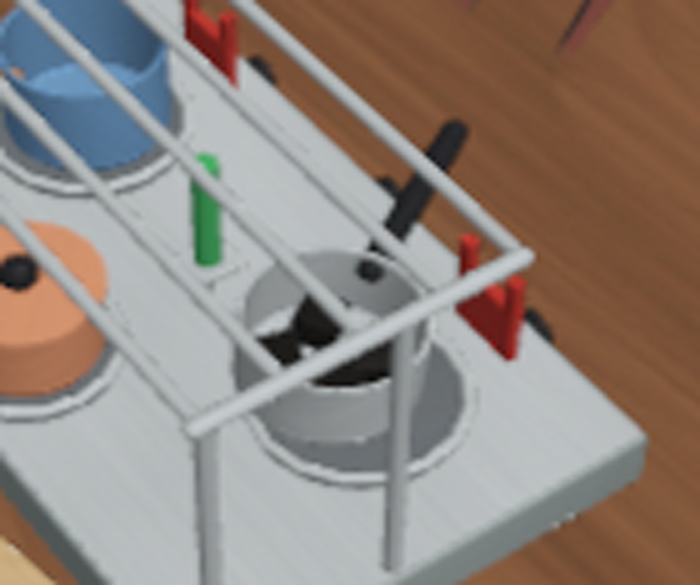

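View pics/t8.png

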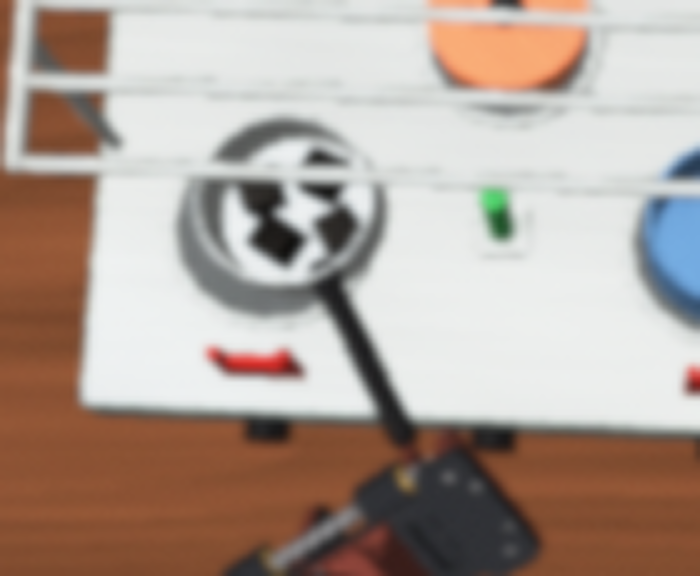

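View pics/w8.png

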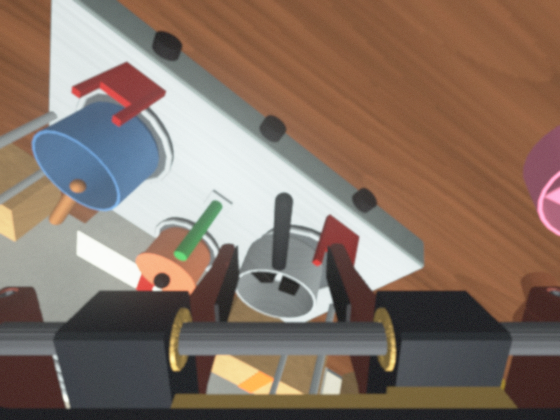

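Run:
```python
from h import *
s=camera('scene');t=camera('top')
c,r=tri([ray(s,(278,270.7)),ray(t,(218,193.3))]); print(c,r)
# projected rim if standing flat at ring centre, and at candidate shifts
P0=hw(-.03,.13,0)
print('ring',P0)
def pan(p,C,zb,tilt,az,roi,sx,sy,name):
    u0,v0,u1,v1=roi
    f=cv2.resize(np.ascontiguousarray(p['frame'][v0:v1,u0:u1,::-1]),None,fx=sx,fy=sy,interpolation=2)
    ax=np.array([-np.sin(az),np.cos(az),0])
    M=Rn.from_rotvec(ax*tilt).as_matrix()
    for z,col in((0,(255,0,0)),(.06,(0,255,0))):
        pts=[]
        for a in np.linspace(0,6.283,40):
            X=np.array([C[0],C[1],zb])+M@np.array([.05*np.cos(a),.05*np.sin(a),z])
            q=proj(p,X); pts.append(((q[0]+.5-u0)*sx,(q[1]+.5-v0)*sy))
        cv2.polylines(f,[np.int32(pts)],True,col,1)
    # ring circle r=.056 at z=.063
    pts=[]
    for a in np.linspace(0,6.283,40):
        q=proj(p,np.array([P0[0]+.056*np.cos(a),P0[1]+.056*np.sin(a),.061])); pts.append(((q[0]+.5-u0)*sx,(q[1]+.5-v0)*sy))
    cv2.polylines(f,[np.int32(pts)],True,(0,0,255),1)
    cv2.imwrite(name,f)
C=P0+[0.0,-.014,0]
pan(s,C,.0605,.05,np.pi/2,(210,200,350,330),5,4.5,'pics/s9.png')
pan(t,C,.0605,.05,np.pi/2,(160,150,300,270),5,4.8,'pics/t9.png')
```

```text
[0.59831107 0.18617804 0.11271534] [0.0004057302457062191, 0.0004057302457061562]
ring [0.59700963 0.202742   0.        ]
```

View pics/s9.png

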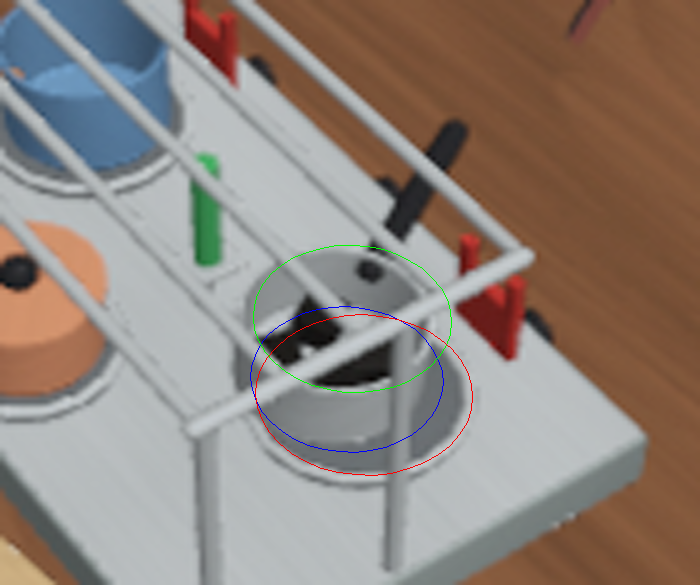

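View pics/t9.png

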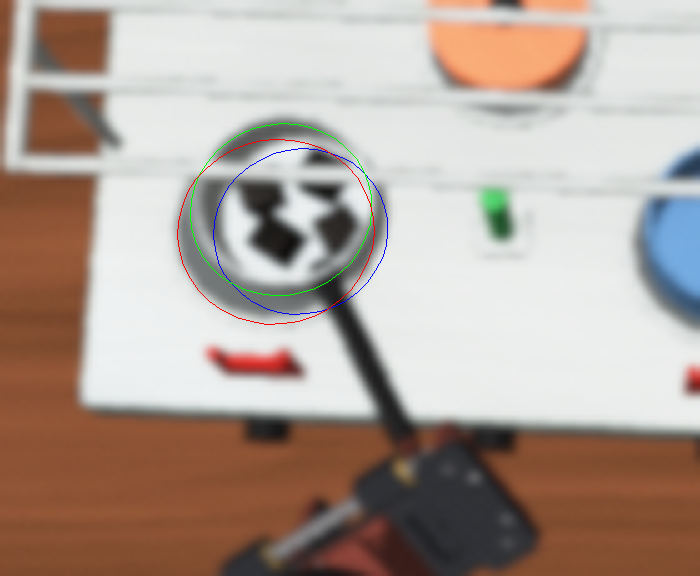

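The pan sits ~16 mm to the −y side of the ring, resting on the wire (rim centre (0.598, 0.186), ring centre (0.597, 0.203)). I'll close the fingers and untwist, then nudge the pan wall back towards +y from the stop side so it drops into its ring.

```bash
python3 -m pendant '[{"tx":0,"ty":0,"tz":-0.01,"twist":0.13,"gripper":0},{"tx":0.012,"ty":-0.005,"tz":-0.025,"twist":0.26,"gripper":0},{"tx":0.024,"ty":-0.01,"tz":-0.04,"twist":0.39,"gripper":0},{"tx":0.036,"ty":-0.014,"tz":-0.05,"twist":0.52,"gripper":0},{"tx":0.048,"ty":-0.0187,"tz":-0.058,"twist":0.64,"gripper":0},{"tx":0.048,"ty":-0.0187,"tz":-0.058,"twist":0.64,"gripper":0}]'
python3 - <<'E'
from h import *
o,R=st()
for T in ([.53,.098,.13],[.57,.1,.088]):
  print(R.T@(np.array(T)-o['position']))
E
```

```text
t: 16.05
position: [0.4999, 0.0929, 0.1861]
orientation: [-0.605, 0.367, 0.339, 0.62]
wrist_force: [-0.5, 0.2, 0.7]
width: 0.0052
t 16.05 q [ 0.106  0.083  2.165 -0.207  0.381 -1.249] p [0.4999 0.0929 0.1861] F [-0.5  0.2  0.7] w 0.0052
toolx [ 0.5   -0.024 -0.866] y [-0.865  0.037 -0.501] z [ 0.044  0.999 -0.002]
[0.06349901 0.00229582 0.00650365]
[ 0.11981188 -0.01119411  0.01036148]
```

```bash
python3 -m pendant '[{"tx":0.03,"ty":0,"tz":0.003,"twist":0,"gripper":0},{"tx":0.06,"ty":0,"tz":0.006,"twist":0,"gripper":0},{"tx":0.09,"ty":-0.005,"tz":0.008,"twist":0,"gripper":0},{"tx":0.118,"ty":-0.011,"tz":0.01,"twist":0,"gripper":0},{"tx":0.118,"ty":-0.011,"tz":0.01,"twist":0,"gripper":0}]'
python3 - <<'E'
from h import *
o,R=st()
s=camera('scene');o=manip.get_obs();w=camera('wrist')
cv2.imwrite('pics/s10.png',cv2.resize(s['frame'][180:330,200:360,::-1],None,fx=4.5,fy=4,interpolation=2))
cv2.imwrite('pics/w10.png',w['frame'][:,:,::-1])
E
```

```text
t: 16.55
position: [0.5718, 0.1044, 0.098]
orientation: [-0.606, 0.373, 0.343, 0.614]
wrist_force: [0.3, 0.5, -0.2]
width: 0.0003
t 16.55 q [ 0.121  0.356  2.109 -0.482  0.195 -0.959] p [0.5718 0.1044 0.098 ] F [ 0.3  0.5 -0.2] w 0.0003
toolx [ 0.487 -0.031 -0.873] y [-0.872  0.032 -0.488] z [ 0.043  0.999 -0.012]
```

View pics/s10.png

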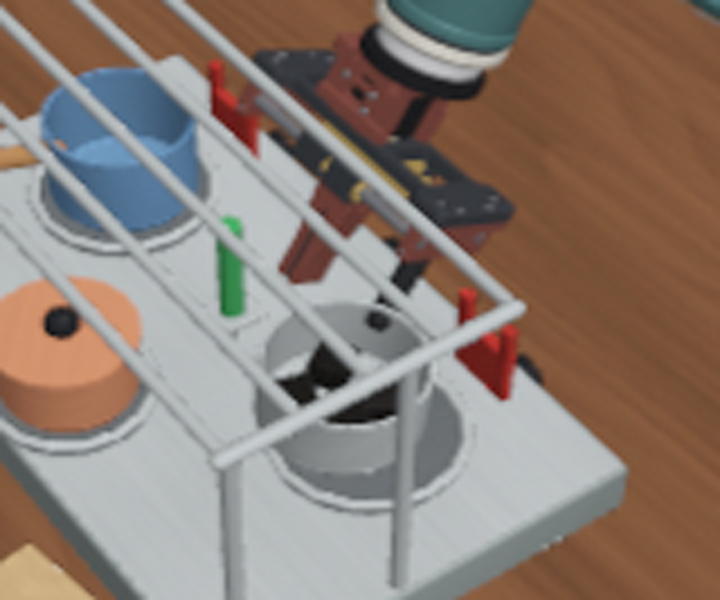

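View pics/w10.png

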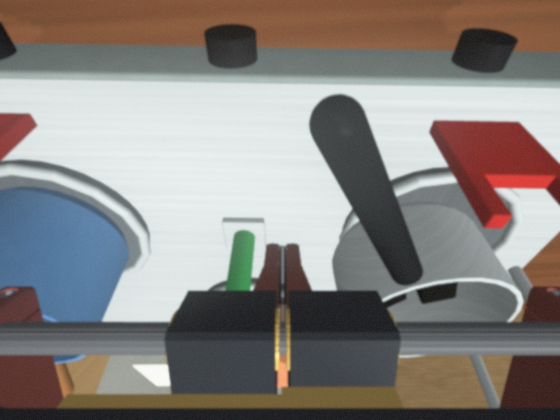

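Finger stands between the stop (243,250) and the pan in the wrist view, and is clear of both. Pushing towards +y slowly.

```bash
python3 -m pendant '[{"tx":0,"ty":0,"tz":0.007,"twist":0,"gripper":0},{"tx":0,"ty":0,"tz":0.014,"twist":0,"gripper":0},{"tx":0,"ty":0,"tz":0.021,"twist":0,"gripper":0}]';python3 -m pendant '[{"tx":0,"ty":0,"tz":0.004,"twist":0,"gripper":0},{"tx":0,"ty":0,"tz":0.008,"twist":0,"gripper":0}]'
python3 - <<'E'
from h import *
o,R=st()
s=camera('scene');o=manip.get_obs();w=camera('wrist')
cv2.imwrite('pics/s11.png',cv2.resize(s['frame'][180:330,200:360,::-1],None,fx=4.5,fy=4,interpolation=2))
cv2.imwrite('pics/w11.png',w['frame'][:,:,::-1])
E
```

```text
t: 16.95
position: [0.5696, 0.1249, 0.1008]
orientation: [-0.605, 0.373, 0.341, 0.615]
wrist_force: [0.1, -0.6, 0.0]
width: 0.0005
t: 17.15
position: [0.5706, 0.133, 0.1007]
orientation: [-0.605, 0.373, 0.341, 0.615]
wrist_force: [-0.2, 0.5, -1.1]
width: 0.0005
t 17.15 q [ 0.192  0.359  2.092 -0.579  0.229 -0.8  ] p [0.5706 0.133  0.1007] F [-0.2  0.5 -1.1] w 0.0005
toolx [ 0.489 -0.031 -0.871] y [-0.871  0.034 -0.49 ] z [ 0.045  0.999 -0.01 ]
```

View pics/s11.png

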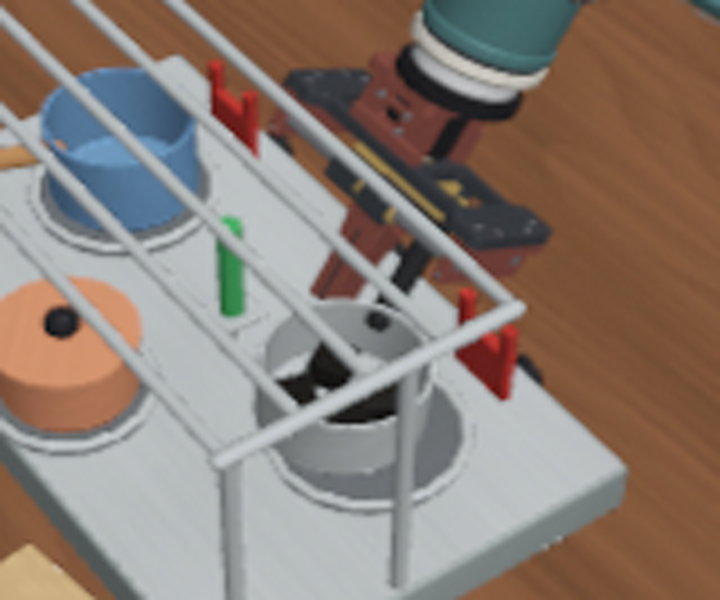

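View pics/w11.png

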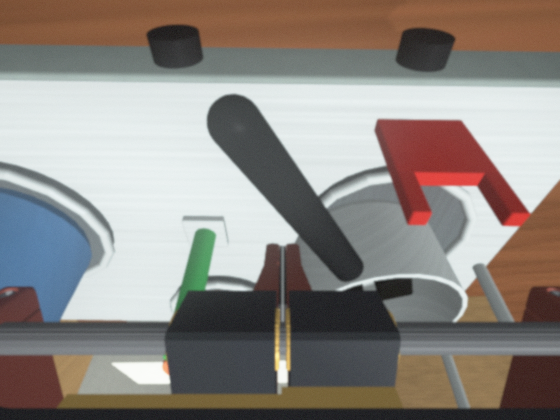

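```bash
python3 -m pendant '[{"tx":0,"ty":0,"tz":0.004,"twist":0,"gripper":0},{"tx":0,"ty":0,"tz":0.008,"twist":0,"gripper":0},{"tx":0,"ty":0,"tz":0.01,"twist":0,"gripper":0}]'
python3 - <<'E'
from h import *
o,R=st()
s=camera('scene');o=manip.get_obs();w=camera('wrist')
cv2.imwrite('pics/s12.png',cv2.resize(s['frame'][180:330,200:360,::-1],None,fx=4.5,fy=4,interpolation=2))
cv2.imwrite('pics/w12.png',w['frame'][:,:,::-1])
E
```

```text
t: 17.55
position: [0.5712, 0.1424, 0.0997]
orientation: [-0.605, 0.374, 0.341, 0.615]
wrist_force: [-1.6, -4.0, 0.6]
width: 0.0003
t 17.55 q [ 0.215  0.365  2.082 -0.605  0.242 -0.755] p [0.5712 0.1424 0.0997] F [-1.6 -4.   0.6] w 0.0003
toolx [ 0.488 -0.033 -0.872] y [-0.872  0.035 -0.489] z [ 0.047  0.999 -0.011]
```

View pics/s12.png

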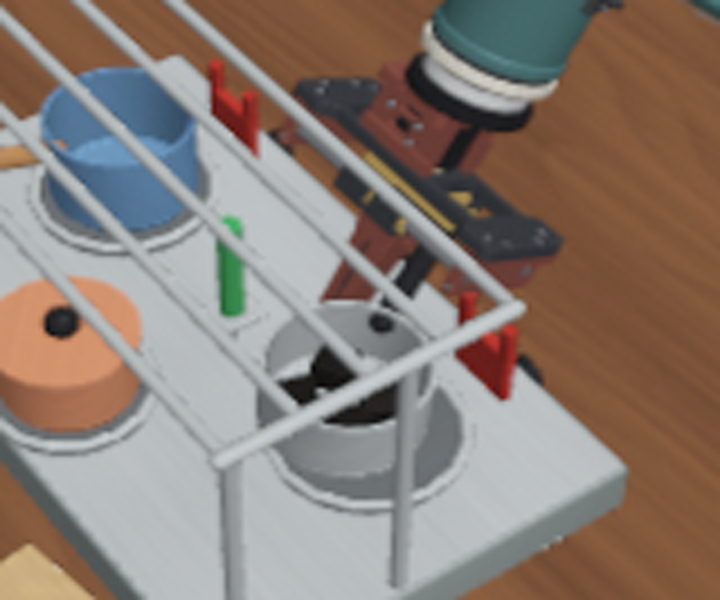

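View pics/w12.png

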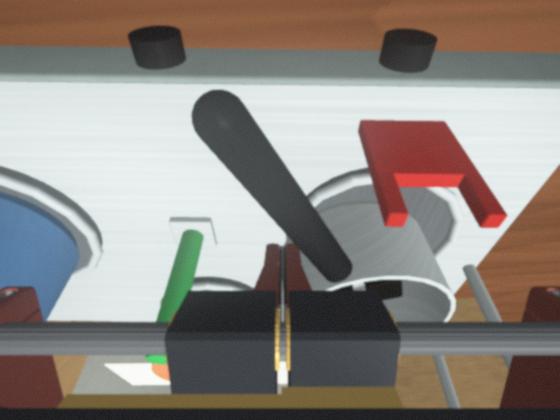

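```bash
python3 -m pendant '[{"tx":0,"ty":0,"tz":0.003,"twist":0,"gripper":0},{"tx":0,"ty":0,"tz":0.006,"twist":0,"gripper":0},{"tx":0,"ty":0,"tz":0.009,"twist":0,"gripper":0}]'; python3 -m pendant '[{"tx":0,"ty":0,"tz":0.003,"twist":0,"gripper":0},{"tx":0,"ty":0,"tz":0.005,"twist":0,"gripper":0}]';python3 - <<'E'
from h import *
o,R=st()
s=camera('scene');o=manip.get_obs();w=camera('wrist')
cv2.imwrite('pics/s13.png',cv2.resize(s['frame'][180:330,200:360,::-1],None,fx=4.5,fy=4,interpolation=2))
cv2.imwrite('pics/w13.png',w['frame'][:,:,::-1])
E
```

```text
t: 17.95
position: [0.5716, 0.1516, 0.0996]
orientation: [-0.605, 0.374, 0.341, 0.615]
wrist_force: [-3.2, -2.8, 2.0]
width: 0.0007
t: 18.15
position: [0.5708, 0.1563, 0.0991]
orientation: [-0.605, 0.374, 0.341, 0.615]
wrist_force: [-6.6, -5.1, 3.6]
width: 0.0006
t 18.15 q [ 0.249  0.371  2.071 -0.632  0.26  -0.7  ] p [0.5708 0.1563 0.0991] F [-6.6 -5.1  3.6] w 0.0006
toolx [ 0.487 -0.033 -0.873] y [-0.872  0.035 -0.488] z [ 0.047  0.999 -0.012]
```

View pics/s13.png

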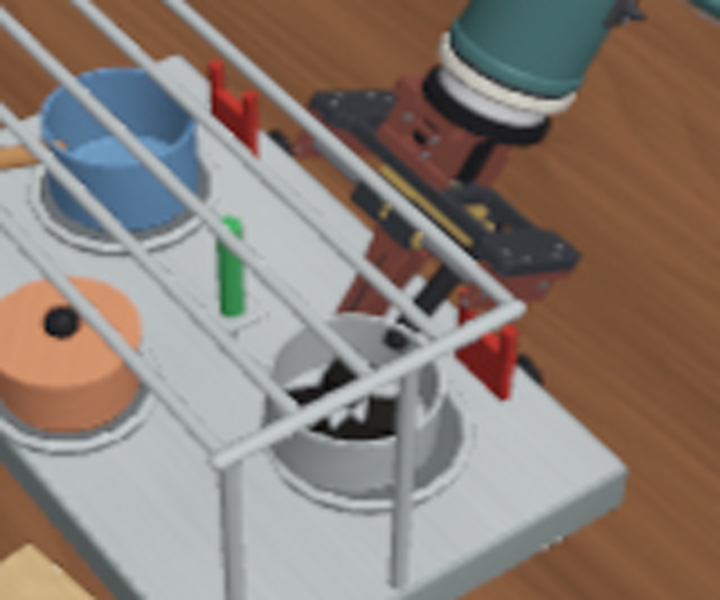

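View pics/w13.png

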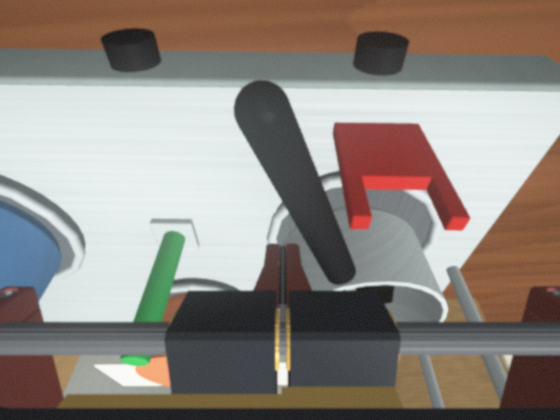

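Pan moved ~12 mm. Backing the finger off to check whether it's seated.

```bash
python3 -m pendant '[{"tx":0,"ty":0,"tz":-0.02,"twist":0,"gripper":0},{"tx":0,"ty":0,"tz":-0.04,"twist":0,"gripper":0}]';python3 - <<'E'
from h import *
o,R=st()
s=camera('scene');t=camera('top')
P0=hw(-.03,.13,0)
def pan(p,C,zb,tilt,az,roi,sx,sy,name):
    u0,v0,u1,v1=roi
    f=cv2.resize(np.ascontiguousarray(p['frame'][v0:v1,u0:u1,::-1]),None,fx=sx,fy=sy,interpolation=2)
    g=f.copy()
    M=Rn.from_rotvec(np.array([-np.sin(az),np.cos(az),0])*tilt).as_matrix()
    for c,z,r,col in((C,0,.05,(255,0,0)),(C,.06,.05,(0,255,0)),(P0,.002,.056,(0,0,255))):
        pts=[]
        for a in np.linspace(0,6.283,40):
            X=np.array([c[0],c[1],zb])+M@np.array([r*np.cos(a),r*np.sin(a),z])
            q=proj(p,X); pts.append(((q[0]+.5-u0)*sx,(q[1]+.5-v0)*sy))
        cv2.polylines(f,[np.int32(pts)],True,col,1)
    cv2.imwrite(name,np.hstack([g,f]))
C=P0+[0.002,-.003,0]
pan(s,C,.058,0,0,(245,240,320,310),5.2,5.2,'pics/s14.png')
pan(t,C,.058,0,0,(185,165,250,235),6,6,'pics/t14.png')
E
```

```text
t: 18.45
position: [0.5718, 0.118, 0.101]
orientation: [-0.606, 0.371, 0.341, 0.616]
wrist_force: [0.1, 0.7, -0.3]
width: 0.0005
t 18.45 q [ 0.153  0.354  2.102 -0.529  0.207 -0.884] p [0.5718 0.118  0.101 ] F [ 0.1  0.7 -0.3] w 0.0005
toolx [ 0.492 -0.029 -0.87 ] y [-0.87   0.033 -0.492] z [ 0.043  0.999 -0.009]
```

View pics/s14.png

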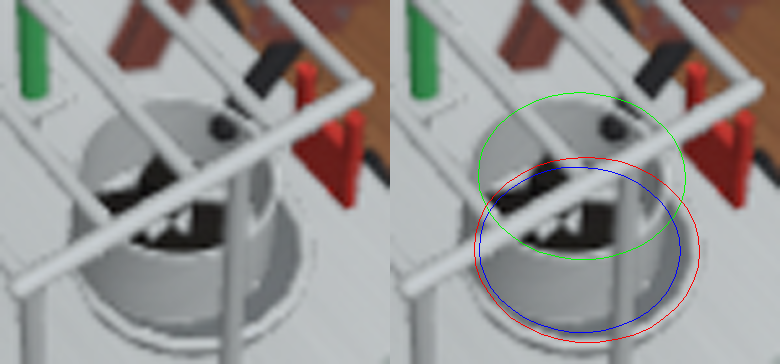

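View pics/t14.png

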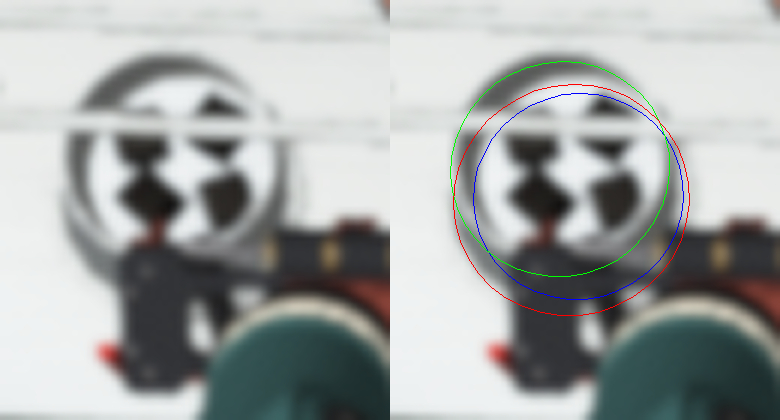

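Run:
```python
import cv2,numpy as np
from h import *
t=camera('top');s=camera('scene')
a=cv2.imread('pics/scene0.png');b=cv2.imread('pics/top0.png')
z=lambda f,r,k:cv2.resize(f[r[1]:r[3],r[0]:r[2]],None,fx=k,fy=k,interpolation=2)
r=(245,240,320,310);r2=(185,160,250,220)
cv2.imwrite('pics/cmp.png',np.vstack([np.hstack([z(a,r,5),z(s['frame'][:,:,::-1],r,5)])[:,:750],np.hstack([z(b,r2,4),z(t['frame'][:,:,::-1],r2,4),np.zeros((240,230,3),np.uint8)])]))
```

```text
(no output)
```

View pics/cmp.png

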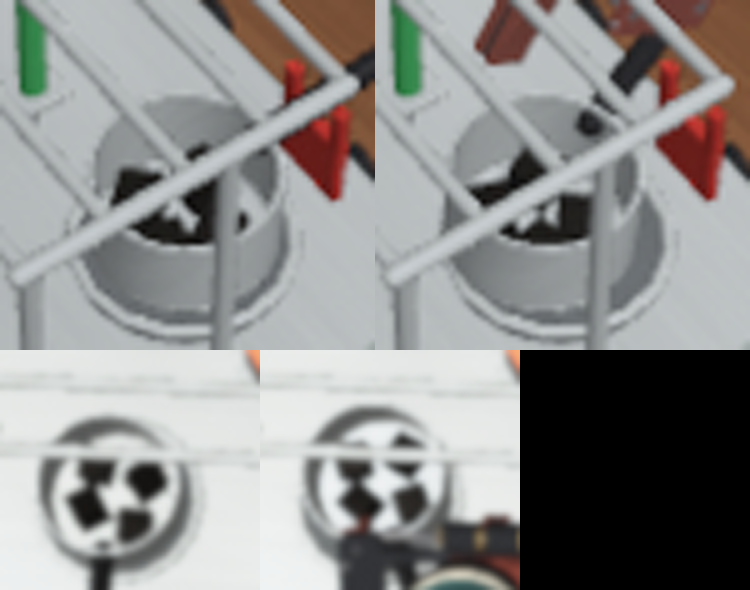

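The pan is still displaced about (+8, −4) mm, probably against or on the back-right wire. I'll re-grip the handle with a fresh grasp (no twisting while held) and pull it back about 8 mm. Retreating first to look.

```bash
python3 -m pendant '[{"tx":-0.04,"ty":0,"tz":-0.005,"twist":0,"gripper":0},{"tx":-0.08,"ty":0,"tz":-0.005,"twist":-0.1,"gripper":0.02},{"tx":-0.12,"ty":0,"tz":0.01,"twist":-0.2,"gripper":0.05},{"tx":-0.14,"ty":0.01,"tz":0.03,"twist":-0.3,"gripper":0.06},{"tx":-0.14,"ty":0.01,"tz":0.03,"twist":-0.3,"gripper":0.07}]';python3 - <<'E'
from h import *
o,R=st()
s=camera('scene');t=camera('top');o=manip.get_obs();w=camera('wrist')
np.save('w15.npy',np.r_[o['position'],o['orientation']])
cv2.imwrite('pics/w15.png',w['frame'][:,:,::-1])
z=lambda f,r,k:cv2.resize(f[r[1]:r[3],r[0]:r[2],::-1],None,fx=k,fy=k,interpolation=2)
cv2.imwrite('pics/t15.png',z(t['frame'],(170,150,290,260),5))
cv2.imwrite('pics/s15.png',z(s['frame'],(220,210,360,320),5))
E
```

```text
t: 19.15
position: [0.495, 0.1544, 0.2202]
orientation: [0.692, -0.314, -0.392, -0.518]
wrist_force: [-0.4, 0.6, 0.2]
width: 0.0289
t 19.15 q [ 0.295  0.055  2.076 -0.335  0.545 -1.291] p [0.495  0.1544 0.2202] F [-0.4  0.6  0.2] w 0.0289
toolx [ 0.494 -0.028 -0.869] y [-0.842 -0.265 -0.47 ] z [-0.217  0.964 -0.154]
```

View pics/w15.png

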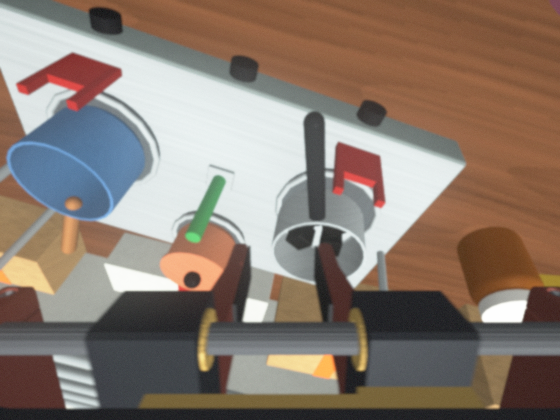

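View pics/t15.png

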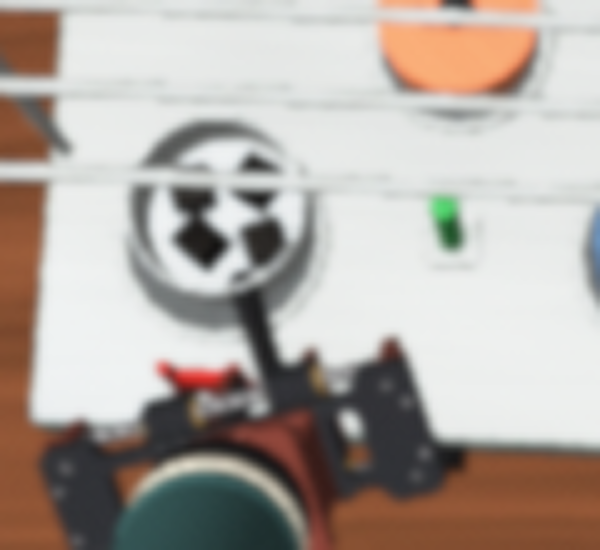

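View pics/s15.png

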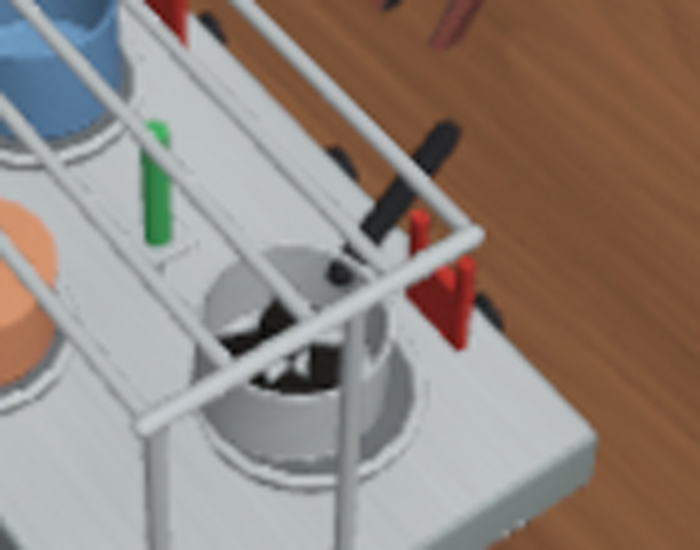

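Run:
```python
from h import *
a=np.load('w15.npy');o={'position':a[:3],'orientation':a[3:]}
w=camera('wrist')
tip=atz(w,(314,121),.12,o); mid=atz(w,(315,160),.118,o);root=atz(w,(317,212),.112,o)
print(tip,mid,root, np.degrees(np.arctan2(root[1]-tip[1],root[0]-tip[0])))
kl=atz(w,(337,190),.12,o);print('keeper tooth inner/right tops',kl,atz(w,(380,204),.12,o),'model',hw(-.115,.111,.12),hw(-.115,.149,.12))
o2,R=st()
```

```text
[0.46023825 0.15251735 0.12      ] [0.49361942 0.16315458 0.118     ] [0.55459822 0.18301747 0.112     ] 17.912465868152747
keeper tooth inner/right tops [0.51560166 0.18926339 0.12      ] [0.51797367 0.22851189 0.12      ] model [0.51122585 0.18767072 0.12      ] [0.51297323 0.22563052 0.12      ]
t 19.35 q [ 0.289  0.061  2.077 -0.333  0.543 -1.292] p [0.495  0.1515 0.2163] F [ 0.  -0.6 -0.6] w 0.0449
toolx [ 0.488 -0.031 -0.872] y [-0.846 -0.261 -0.465] z [-0.213  0.965 -0.154]
```

Wrist view puts the handle tip at (0.460, 0.153) and its bearing at 18°. I'll regrip near the tip (r≈140 mm), clear of the keeper tooth.

```bash
python3 -m pendant '[{"tx":0.03,"ty":0.018,"tz":0.008,"twist":-0.08,"gripper":0.06},{"tx":0.06,"ty":0.036,"tz":0.016,"twist":-0.08,"gripper":0.06},{"tx":0.075,"ty":0.046,"tz":0.02,"twist":-0.08,"gripper":0.06},{"tx":0.075,"ty":0.046,"tz":0.02,"twist":-0.08,"gripper":0.06}]';python3 - <<'E'
from h import *
o,R=st()
print(R.T@(np.array([.487,.1575,.103])-o['position']))
o=manip.get_obs();w=camera('wrist')
cv2.imwrite('pics/w16.png',w['frame'][:,:,::-1])
E
```

```text
t: 19.75
position: [0.486, 0.155, 0.1231]
orientation: [0.709, -0.305, -0.408, -0.488]
wrist_force: [-0.5, 0.2, -0.0]
width: 0.0599
t 19.75 q [ 0.307  0.238  2.201 -0.675  0.289 -0.989] p [0.486  0.155  0.1231] F [-0.5  0.2 -0. ] w 0.0599
toolx [ 0.482 -0.034 -0.875] y [-0.83  -0.338 -0.444] z [-0.28   0.941 -0.191]
[0.01798882 0.00719862 0.00592195]
```

View pics/w16.png

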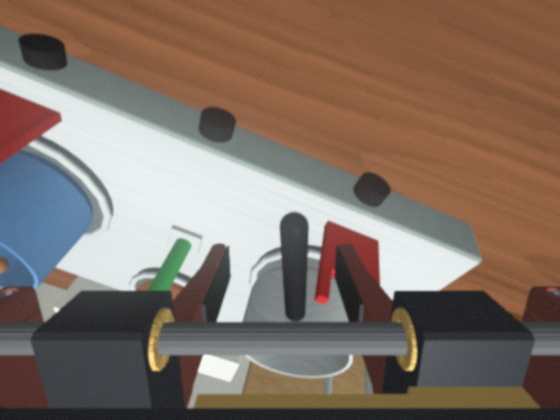

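```bash
python3 -m pendant '[{"tx":0.01,"ty":0.004,"tz":0.005,"twist":0,"gripper":0.06},{"tx":0.018,"ty":0.008,"tz":0.008,"twist":0,"gripper":0.06},{"tx":0.018,"ty":0.008,"tz":0.008,"twist":0,"gripper":0.04},{"tx":0.018,"ty":0.008,"tz":0.008,"twist":0,"gripper":0.008},{"tx":0.018,"ty":0.008,"tz":0.008,"twist":0,"gripper":0.008},{"tx":0.018,"ty":0.008,"tz":0.008,"twist":0,"gripper":0.008},{"tx":0.018,"ty":0.008,"tz":0.008,"twist":0,"gripper":0.008},{"tx":0.018,"ty":0.008,"tz":0.008,"twist":0,"gripper":0.008}]';python3 - <<'E'
from h import *
o,R=st()
E
```

```text
t: 20.6
position: [0.4884, 0.1607, 0.1068]
orientation: [0.71, -0.302, -0.405, -0.49]
wrist_force: [-2.9, 1.4, -0.3]
width: 0.0158
t 20.6 q [ 0.32   0.283  2.216 -0.86   0.245 -0.788] p [0.4884 0.1607 0.1068] F [-2.9  1.4 -0.3] w 0.0158
toolx [ 0.49  -0.031 -0.871] y [-0.826 -0.338 -0.452] z [-0.28   0.941 -0.191]
```

```bash
python3 -m pendant '[{"tx":-0.002,"ty":0.002,"tz":0,"twist":0,"gripper":0.008},{"tx":-0.004,"ty":0.004,"tz":0.001,"twist":0,"gripper":0.008},{"tx":-0.006,"ty":0.006,"tz":0.001,"twist":0,"gripper":0.008},{"tx":-0.0075,"ty":0.008,"tz":0.001,"twist":0,"gripper":0.008},{"tx":-0.0075,"ty":0.008,"tz":0.001,"twist":0,"gripper":0.008}]';python3 - <<'E'
from h import *
o,R=st()
a=cv2.imread('pics/scene0.png');b=cv2.imread('pics/top0.png')
t=camera('top');s=camera('scene')
z=lambda f,r,k:cv2.resize(f[r[1]:r[3],r[0]:r[2]],None,fx=k,fy=k,interpolation=2)
r=(245,240,320,310);r2=(185,160,250,220)
cv2.imwrite('pics/cmp2.png',np.vstack([np.hstack([z(a,r,5),z(s['frame'][:,:,::-1],r,5)])[:,:750],np.hstack([z(b,r2,4),z(t['frame'][:,:,::-1],r2,4),np.zeros((240,230,3),np.uint8)])]))
E
```

```text
t: 21.1
position: [0.4768, 0.159, 0.1089]
orientation: [0.71, -0.302, -0.406, -0.49]
wrist_force: [-1.4, 2.0, -0.3]
width: 0.0155
t 21.1 q [ 0.326  0.266  2.235 -0.866  0.247 -0.777] p [0.4768 0.159  0.1089] F [-1.4  2.  -0.3] w 0.0155
toolx [ 0.488 -0.032 -0.872] y [-0.826 -0.338 -0.451] z [-0.281  0.941 -0.191]
```

View pics/cmp2.png

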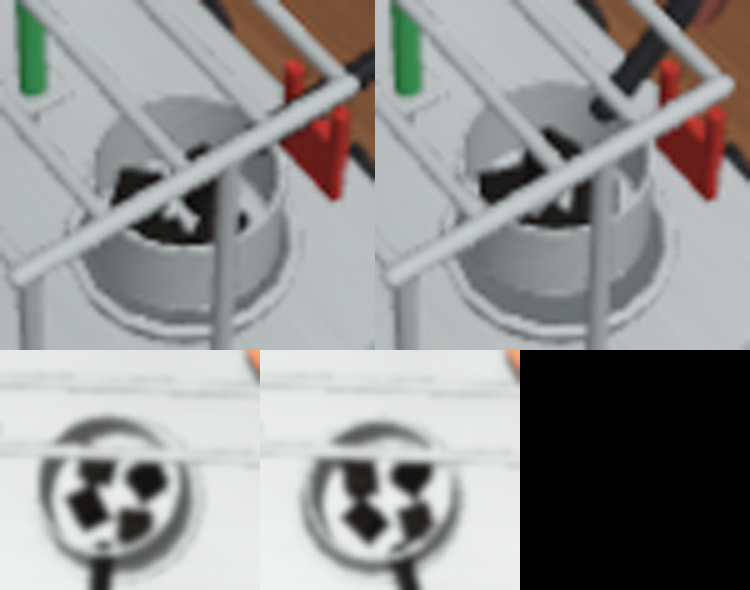

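Run:
```python
from h import *
o,R=st()
w=camera('wrist');s=camera('scene')
cv2.imwrite('pics/w17.png',w['frame'][:,:,::-1])
cv2.imwrite('pics/s17.png',cv2.resize(s['frame'][200:310,240:340,::-1],None,fx=6,fy=5.4,interpolation=2))
```

```text
t 21.2 q [ 0.326  0.266  2.235 -0.866  0.248 -0.777] p [0.4767 0.1589 0.1088] F [-3.7  1.3  0.2] w 0.015
toolx [ 0.488 -0.032 -0.872] y [-0.826 -0.338 -0.45 ] z [-0.28   0.941 -0.191]
```

View pics/w17.png

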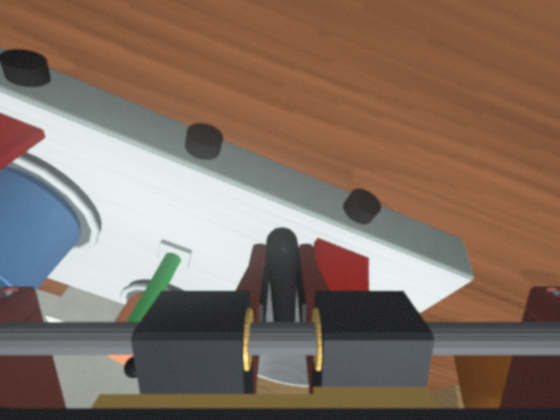

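View pics/s17.png

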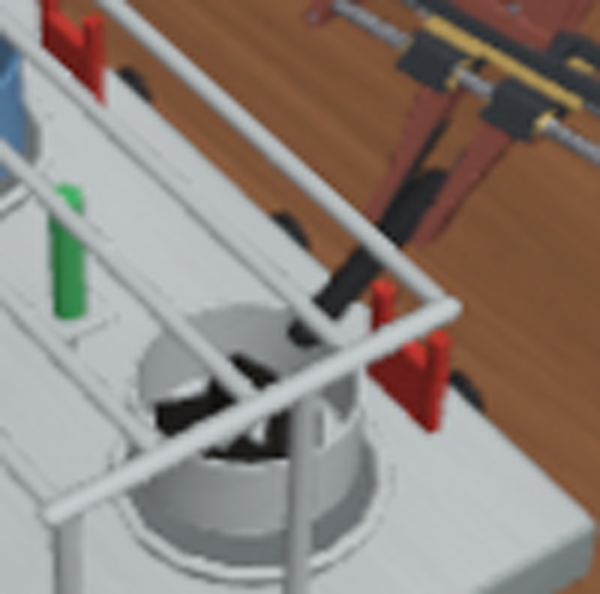

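```bash
python3 -m pendant '[{"tx":0.001,"ty":-0.002,"tz":0.002,"twist":0,"gripper":0.008},{"tx":0.0013,"ty":-0.004,"tz":0.003,"twist":0,"gripper":0.008},{"tx":0.0013,"ty":-0.004,"tz":0.0035,"twist":0,"gripper":0.008}]';python3 - <<'E'
from h import *
o,R=st()
a=cv2.imread('pics/scene0.png');b=cv2.imread('pics/top0.png')
t=camera('top');s=camera('scene')
z=lambda f,r,k:cv2.resize(f[r[1]:r[3],r[0]:r[2]],None,fx=k,fy=k,interpolation=2)
r=(245,240,320,310);r2=(185,160,250,220)
cv2.imwrite('pics/cmp3.png',np.vstack([np.hstack([z(a,r,5),z(s['frame'][:,:,::-1],r,5)])[:,:750],np.hstack([z(b,r2,4),z(t['frame'][:,:,::-1],r2,4),np.zeros((240,230,3),np.uint8)])]))
E
```

```text
t: 21.6
position: [0.4802, 0.163, 0.1089]
orientation: [0.71, -0.303, -0.405, -0.49]
wrist_force: [-3.0, -3.7, 1.0]
width: 0.0151
t 21.6 q [ 0.336  0.272  2.224 -0.859  0.257 -0.775] p [0.4802 0.163  0.1089] F [-3.  -3.7  1. ] w 0.0151
toolx [ 0.488 -0.033 -0.872] y [-0.827 -0.337 -0.45 ] z [-0.279  0.941 -0.192]
```

View pics/cmp3.png

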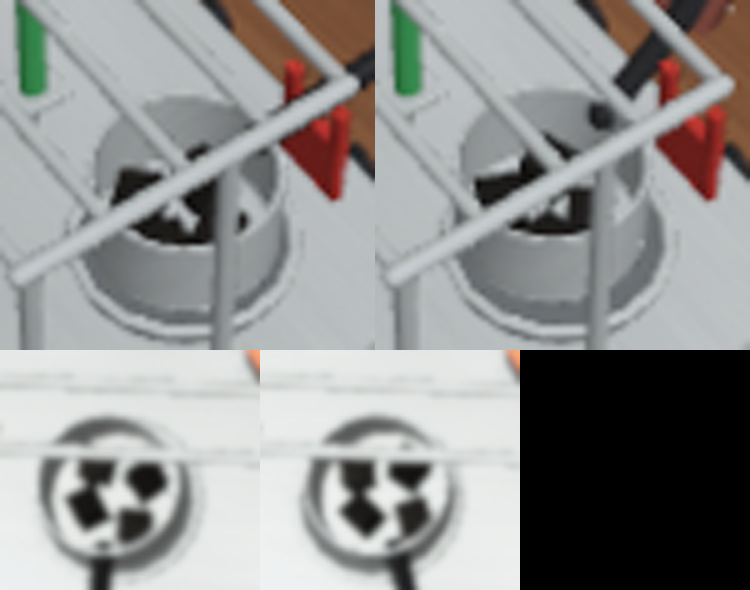

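Pan is now within ~4 mm of its starting place and appears seated. Releasing the handle and backing out.

```bash
python3 -m pendant '[{"tx":0,"ty":0,"tz":0,"twist":0,"gripper":0.03},{"tx":0,"ty":0,"tz":0,"twist":0,"gripper":0.04},{"tx":0,"ty":0,"tz":0,"twist":0,"gripper":0.045},{"tx":-0.03,"ty":0,"tz":0,"twist":0,"gripper":0.045},{"tx":-0.06,"ty":0,"tz":0,"twist":0,"gripper":0.045},{"tx":-0.09,"ty":0,"tz":0.0,"twist":0.0,"gripper":0.0}]';python3 - <<'E'
from h import *
o,R=st()
for T in ([.478,.194,.16],[.483,.194,.1]): print(R.T@(np.array(T)-o['position']))
s=camera('scene');t=camera('top');o=manip.get_obs();w=camera('wrist')
np.save('w18.npy',np.r_[o['position'],o['orientation']])
cv2.imwrite('pics/w18.png',w['frame'][:,:,::-1])
z=lambda f,r,k:cv2.resize(f[r[1]:r[3],r[0]:r[2],::-1],None,fx=k,fy=k,interpolation=2)
cv2.imwrite('pics/t18.png',z(t['frame'],(170,150,290,260),5))
cv2.imwrite('pics/s18.png',z(s['frame'],(240,210,340,310),6))
E
```

```text
t: 22.3
position: [0.4362, 0.167, 0.1883]
orientation: [0.71, -0.302, -0.406, -0.49]
wrist_force: [0.1, -0.5, -0.5]
width: 0.0401
t 22.3 q [ 0.394  0.045  2.192 -0.481  0.486 -1.133] p [0.4362 0.167  0.1883] F [ 0.1 -0.5 -0.5] w 0.0401
toolx [ 0.489 -0.03  -0.872] y [-0.826 -0.338 -0.451] z [-0.281  0.941 -0.19 ]
[ 0.0443224  -0.03087038  0.01901271]
[ 0.0990804  -0.0079245   0.02901511]
```

View pics/w18.png

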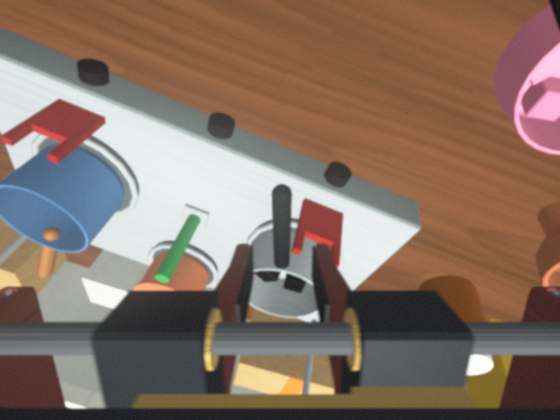

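View pics/t18.png

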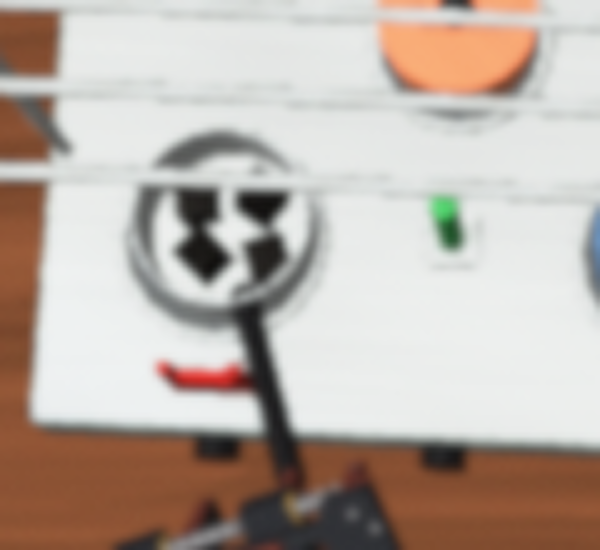

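View pics/s18.png

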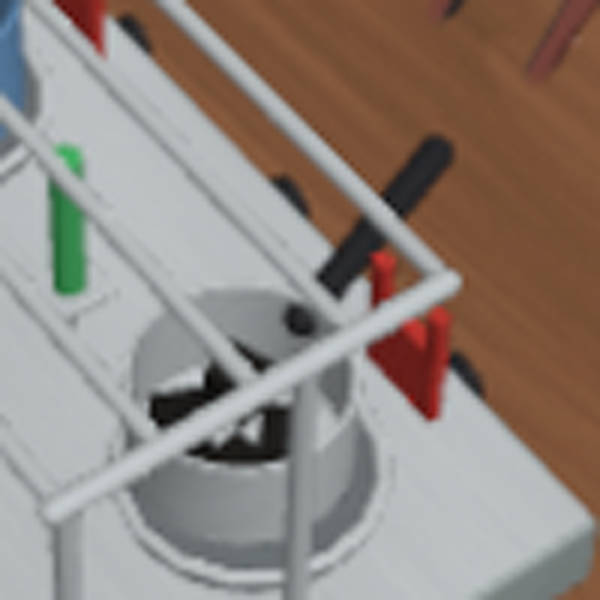

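```bash
python3 -m pendant '[{"tx":0.0,"ty":-0.015,"tz":0.01,"twist":0.13,"gripper":0},{"tx":0.02,"ty":-0.025,"tz":0.019,"twist":0.26,"gripper":0},{"tx":0.044,"ty":-0.031,"tz":0.019,"twist":0.38,"gripper":0},{"tx":0.044,"ty":-0.031,"tz":0.019,"twist":0.38,"gripper":0},{"tx":0.072,"ty":-0.02,"tz":0.025,"twist":0.38,"gripper":0},{"tx":0.095,"ty":-0.01,"tz":0.029,"twist":0.38,"gripper":0},{"tx":0.095,"ty":-0.01,"tz":0.029,"twist":0.38,"gripper":0}]';python3 - <<'E'
from h import *
o,R=st()
o=manip.get_obs();w=camera('wrist')
cv2.imwrite('pics/w19.png',w['frame'][:,:,::-1])
p=o['position']
for T in ([.483,.182,.102],[.499,.150,.102],[.519,.128,.1],[.543,.1135,.1],[.567,.105,.1]): print(np.round(R.T@(np.array(T)-p),4))
E
```

```text
t: 23.15
position: [0.481, 0.1928, 0.1005]
orientation: [-0.606, 0.375, 0.343, 0.612]
wrist_force: [0.1, -0.5, 0.5]
width: 0.0008
t 23.15 q [ 0.415  0.308  2.194 -0.905  0.292 -0.286] p [0.481  0.1928 0.1005] F [ 0.1 -0.5  0.5] w 0.0008
toolx [ 0.484 -0.034 -0.874] y [-0.874  0.03  -0.485] z [ 0.043  0.999 -0.015]
[ 0.0001 -0.0028 -0.0108]
[ 0.0089 -0.0178 -0.0421]
[ 0.0211 -0.0349 -0.0631]
[ 0.0332 -0.0564 -0.0766]
[ 0.0451 -0.0776 -0.0841]
```

View pics/w19.png

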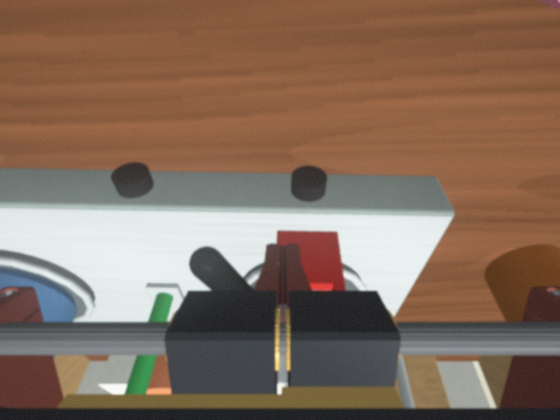

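Finger is on the outer side of the handle. Pushing it inward along the arc.

```bash
python3 -m pendant '[{"tx":0,"ty":-0.001,"tz":-0.006,"twist":0,"gripper":0},{"tx":0,"ty":-0.003,"tz":-0.012,"twist":0,"gripper":0},{"tx":0.002,"ty":-0.006,"tz":-0.02,"twist":0,"gripper":0},{"tx":0.004,"ty":-0.01,"tz":-0.028,"twist":0,"gripper":0},{"tx":0.006,"ty":-0.014,"tz":-0.035,"twist":0,"gripper":0},{"tx":0.009,"ty":-0.018,"tz":-0.042,"twist":0,"gripper":0}]';python3 - <<'E'
from h import *
o,R=st()
s=camera('scene');t=camera('top');o=manip.get_obs();w=camera('wrist')
cv2.imwrite('pics/w20.png',w['frame'][:,:,::-1])
z=lambda f,r,k:cv2.resize(f[r[1]:r[3],r[0]:r[2],::-1],None,fx=k,fy=k,interpolation=2)
cv2.imwrite('pics/st20.png',np.hstack([z(s['frame'],(225,190,345,310),3.3),z(t['frame'],(170,140,290,260),3.3)]))
p=o['position']
for T in ([.519,.128,.1],[.543,.1135,.1],[.567,.105,.1]): print(np.round(R.T@(np.array(T)-p),4))
E
```

```text
t: 23.8
position: [0.5018, 0.1505, 0.1062]
orientation: [-0.605, 0.372, 0.341, 0.616]
wrist_force: [-0.9, 0.7, 0.2]
width: 0.0005
t 23.8 q [ 0.281  0.291  2.203 -0.817  0.23  -0.484] p [0.5018 0.1505 0.1062] F [-0.9  0.7  0.2] w 0.0005
toolx [ 0.491 -0.031 -0.871] y [-0.87   0.036 -0.492] z [ 0.047  0.999 -0.01 ]
[ 0.0143 -0.0123 -0.0213]
[ 0.0265 -0.0337 -0.0347]
[ 0.0385 -0.0548 -0.0421]
```

View pics/w20.png

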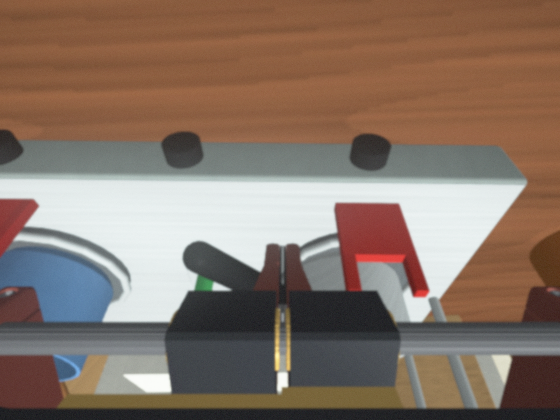

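View pics/st20.png

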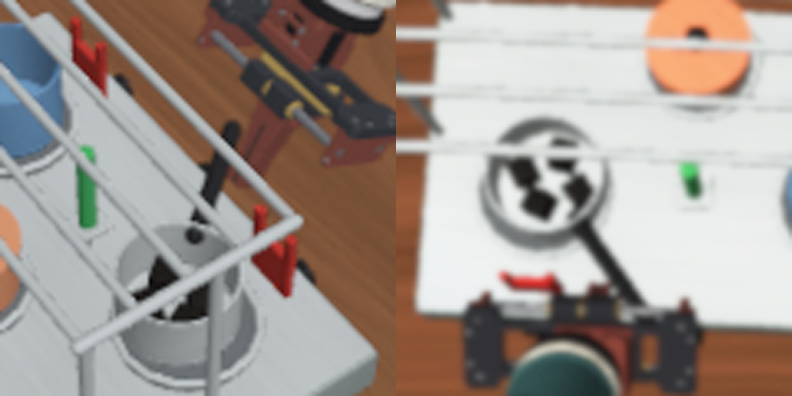

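Handle turned to ~38° and moving with the finger. Continuing.

```bash
python3 -m pendant '[{"tx":0.004,"ty":-0.003,"tz":-0.006,"twist":0,"gripper":0},{"tx":0.008,"ty":-0.007,"tz":-0.012,"twist":0,"gripper":0},{"tx":0.012,"ty":-0.011,"tz":-0.018,"twist":0,"gripper":0},{"tx":0.016,"ty":-0.016,"tz":-0.024,"twist":0,"gripper":0},{"tx":0.02,"ty":-0.022,"tz":-0.028,"twist":0,"gripper":0},{"tx":0.024,"ty":-0.028,"tz":-0.031,"twist":0,"gripper":0}]';python3 - <<'E'
from h import *
o,R=st()
s=camera('scene');t=camera('top');o=manip.get_obs();w=camera('wrist')
cv2.imwrite('pics/w21.png',w['frame'][:,:,::-1])
z=lambda f,r,k:cv2.resize(f[r[1]:r[3],r[0]:r[2],::-1],None,fx=k,fy=k,interpolation=2)
cv2.imwrite('pics/st21.png',np.hstack([z(s['frame'],(225,190,345,310),3.3),z(t['frame'],(170,140,290,260),3.3)]))
p=o['position']
for T in ([.543,.1135,.1],[.567,.105,.1]): print(np.round(R.T@(np.array(T)-p),4))
E
```

```text
t: 24.55
position: [0.536, 0.119, 0.0998]
orientation: [-0.605, 0.375, 0.341, 0.614]
wrist_force: [-1.8, -0.8, -0.6]
width: 0.0006
t 24.55 q [ 0.175  0.324  2.165 -0.654  0.197 -0.736] p [0.536  0.119  0.0998] F [-1.8 -0.8 -0.6] w 0.0006
toolx [ 0.485 -0.035 -0.874] y [-0.873  0.035 -0.486] z [ 0.048  0.999 -0.013]
[ 0.0032 -0.0052 -0.0053]
[ 0.0152 -0.0265 -0.0127]
```

View pics/w21.png

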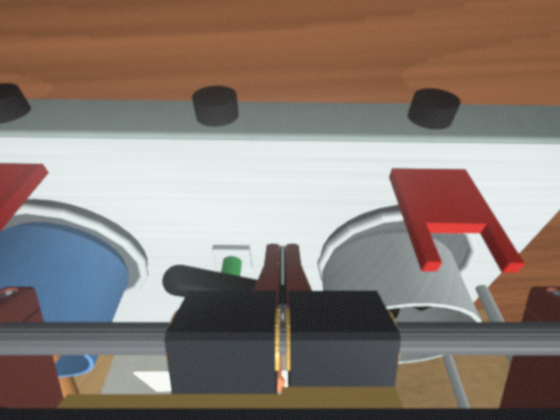

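View pics/st21.png

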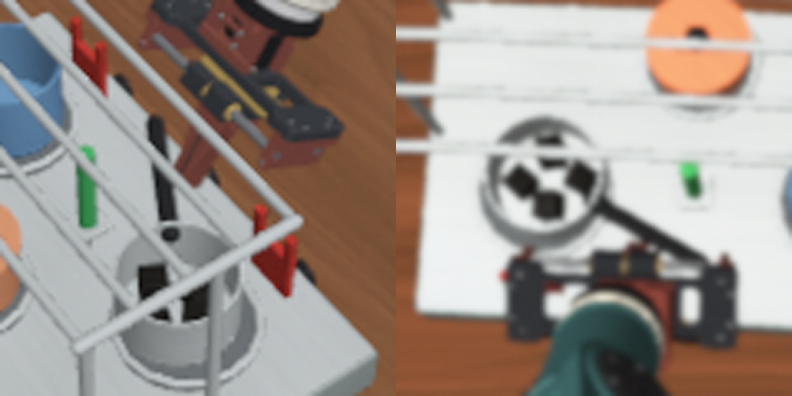

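```bash
python3 -m pendant '[{"tx":0.002,"ty":-0.004,"tz":-0.002,"twist":0,"gripper":0},{"tx":0.004,"ty":-0.008,"tz":-0.005,"twist":0,"gripper":0},{"tx":0.007,"ty":-0.012,"tz":-0.008,"twist":0,"gripper":0},{"tx":0.009,"ty":-0.016,"tz":-0.01,"twist":0,"gripper":0}]';python3 - <<'E'
from h import *
o,R=st()
s=camera('scene');t=camera('top');o=manip.get_obs();w=camera('wrist')
cv2.imwrite('pics/w22.png',w['frame'][:,:,::-1])
z=lambda f,r,k:cv2.resize(f[r[1]:r[3],r[0]:r[2],::-1],None,fx=k,fy=k,interpolation=2)
cv2.imwrite('pics/st22.png',np.hstack([z(s['frame'],(225,190,345,310),3.3),z(t['frame'],(170,140,290,260),3.3)]))
p=o['position']
for T in ([.567,.105,.1],): print(np.round(R.T@(np.array(T)-p),4))
E
```

```text
t: 25.1
position: [0.5541, 0.1089, 0.1002]
orientation: [-0.605, 0.374, 0.341, 0.614]
wrist_force: [-1.6, 0.4, -0.5]
width: 0.0002
t 25.1 q [ 0.141  0.337  2.138 -0.551  0.195 -0.87 ] p [0.5541 0.1089 0.1002] F [-1.6  0.4 -0.5] w 0.0002
toolx [ 0.486 -0.034 -0.873] y [-0.872  0.035 -0.487] z [ 0.047  0.999 -0.012]
[ 0.0065 -0.0108 -0.0031]
```

View pics/st22.png

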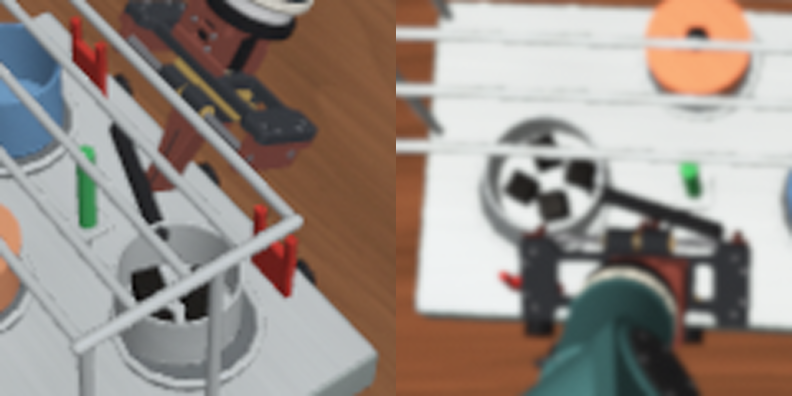

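View pics/w22.png

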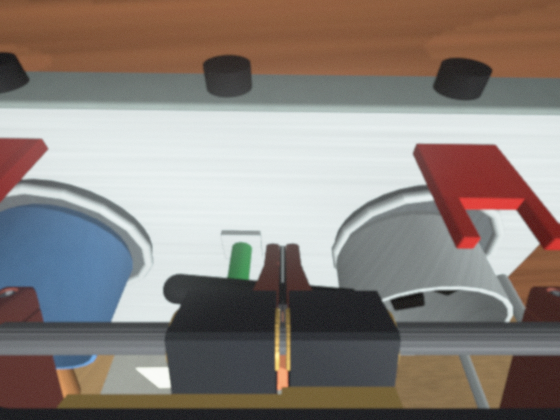

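```bash
python3 -m pendant '[{"tx":0.0015,"ty":-0.0026,"tz":-0.001,"twist":0,"gripper":0},{"tx":0.003,"ty":-0.0052,"tz":-0.002,"twist":0,"gripper":0},{"tx":0.0045,"ty":-0.0078,"tz":-0.003,"twist":0,"gripper":0}]';python3 - <<'E'
from h import *
o,R=st()
s=camera('scene');t=camera('top');o=manip.get_obs()
z=lambda f,r,k:cv2.resize(f[r[1]:r[3],r[0]:r[2],::-1],None,fx=k,fy=k,interpolation=2)
cv2.imwrite('pics/st23.png',np.hstack([z(s['frame'],(225,190,305,310),5),z(t['frame'],(190,160,270,280),5)]))
E
```

```text
t: 25.55
position: [0.5634, 0.1054, 0.1003]
orientation: [-0.605, 0.374, 0.341, 0.614]
wrist_force: [-0.7, 1.5, 0.5]
width: 0.0005
t 25.55 q [ 0.129  0.344  2.122 -0.507  0.199 -0.924] p [0.5634 0.1054 0.1003] F [-0.7  1.5  0.5] w 0.0005
toolx [ 0.487 -0.034 -0.873] y [-0.872  0.035 -0.488] z [ 0.047  0.999 -0.012]
```

View pics/st23.png

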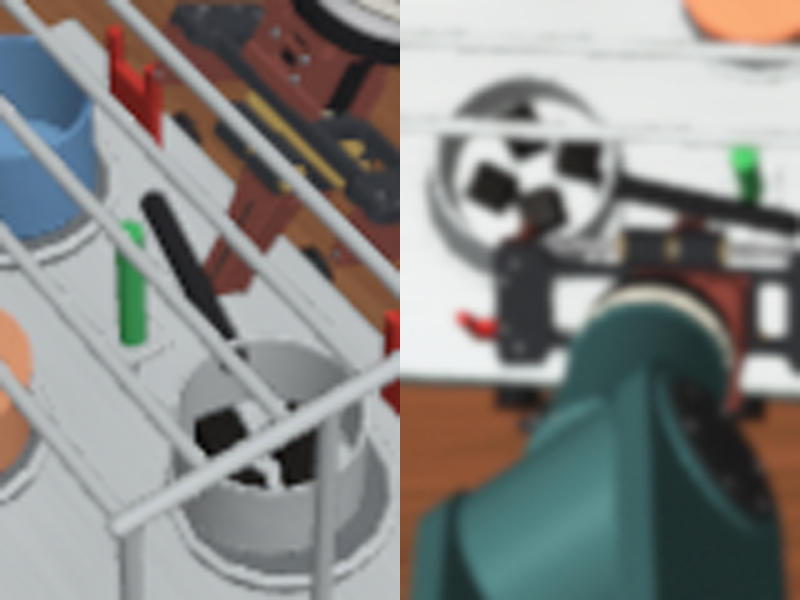

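```bash
python3 -m pendant '[{"tx":0.001,"ty":-0.0017,"tz":0.0,"twist":0,"gripper":0},{"tx":0.002,"ty":-0.0034,"tz":0.0,"twist":0,"gripper":0},{"tx":0.003,"ty":-0.0051,"tz":0,"twist":0,"gripper":0}]';python3 - <<'E'
from h import *
o,R=st()
s=camera('scene');t=camera('top');o=manip.get_obs()
z=lambda f,r,k:cv2.resize(f[r[1]:r[3],r[0]:r[2],::-1],None,fx=k,fy=k,interpolation=2)
cv2.imwrite('pics/st24.png',np.hstack([z(s['frame'],(225,190,305,310),5),z(t['frame'],(190,160,270,280),5)]))
E
```

```text
t: 25.95
position: [0.5692, 0.105, 0.1]
orientation: [-0.605, 0.375, 0.341, 0.614]
wrist_force: [-0.7, -0.3, -0.3]
width: 0.0001
t 25.95 q [ 0.126  0.35   2.11  -0.489  0.203 -0.944] p [0.5692 0.105  0.1   ] F [-0.7 -0.3 -0.3] w 0.0001
toolx [ 0.486 -0.034 -0.873] y [-0.872  0.035 -0.487] z [ 0.048  0.999 -0.012]
```

View pics/st24.png

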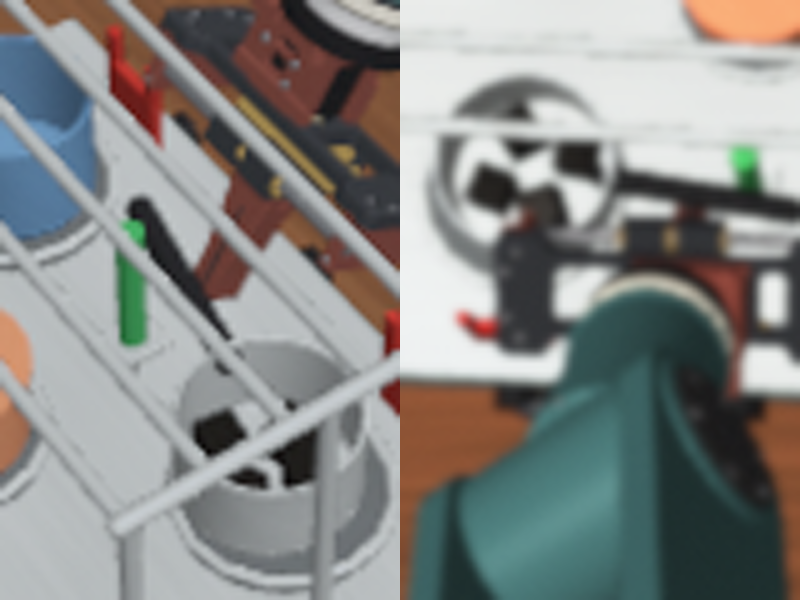

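```bash
python3 -m pendant '[{"tx":0.0005,"ty":-0.0009,"tz":0,"twist":0,"gripper":0},{"tx":0.001,"ty":-0.0017,"tz":0,"twist":0,"gripper":0},{"tx":0.0015,"ty":-0.0026,"tz":0,"twist":0,"gripper":0}]' | grep -E "pos|force"; python3 -m pendant '[{"tx":0.0005,"ty":-0.0009,"tz":0,"twist":0,"gripper":0},{"tx":0.001,"ty":-0.0017,"tz":0,"twist":0,"gripper":0}]'| grep -E "pos|force"
```

```text
position: [0.5722, 0.1049, 0.1001]
wrist_force: [-1.2, -1.3, -0.2]
position: [0.5735, 0.1048, 0.0997]
wrist_force: [-4.9, -0.2, 0.3]
```

Run:
```python
from h import *
o,R=st()
s=camera('scene');o=manip.get_obs();w=camera('wrist')
z=lambda f,r,k:cv2.resize(f[r[1]:r[3],r[0]:r[2],::-1],None,fx=k,fy=k,interpolation=2)
cv2.imwrite('pics/st25.png',z(s['frame'],(225,210,305,310),6)); cv2.imwrite('pics/w25.png',z(w['frame'],(140,150,420,320),2.8))
```

```text
t 26.55 q [ 0.124  0.355  2.101 -0.474  0.207 -0.961] p [0.5735 0.1048 0.0997] F [-4.9 -0.2  0.3] w 0.0003
toolx [ 0.486 -0.034 -0.873] y [-0.873  0.036 -0.487] z [ 0.048  0.999 -0.013]
```

View pics/st25.png

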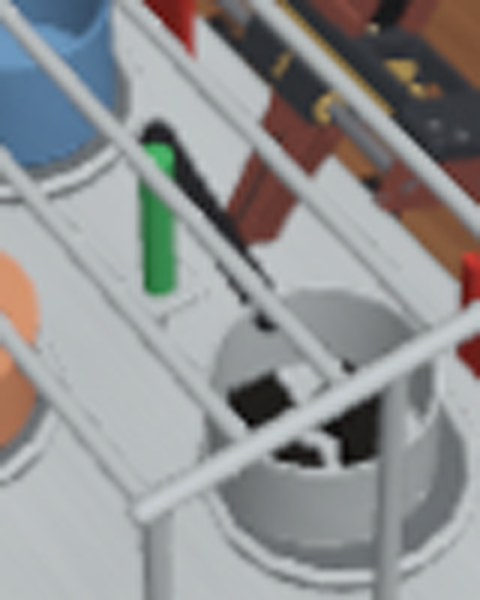

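View pics/w25.png

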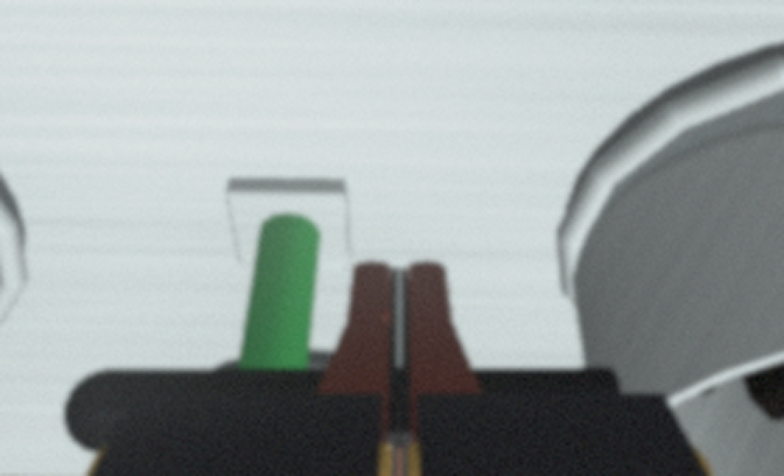

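Contact force stepped up to about 5 N: the handle is on the stop. Holding briefly, then backing off to check the pan's seat.

```bash
python3 -m pendant '[{"tx":0,"ty":0,"tz":0,"twist":0,"gripper":0},{"tx":0,"ty":0,"tz":0,"twist":0,"gripper":0}]'|grep force; python3 -m pendant '[{"tx":-0.005,"ty":0.008,"tz":0,"twist":0,"gripper":0},{"tx":-0.02,"ty":0.03,"tz":0,"twist":0,"gripper":0},{"tx":-0.05,"ty":0.06,"tz":0,"twist":0,"gripper":0}]';python3 - <<'E'
from h import *
o,R=st()
s=camera('scene');t=camera('top');o=manip.get_obs();w=camera('wrist')
np.save('w26.npy',np.r_[o['position'],o['orientation']])
z=lambda f,r,k:cv2.resize(f[r[1]:r[3],r[0]:r[2],::-1],None,fx=k,fy=k,interpolation=2)
cv2.imwrite('pics/w26.png',w['frame'][:,:,::-1])
a=cv2.imread('pics/scene0.png')[:,:,::-1];b=cv2.imread('pics/top0.png')[:,:,::-1]
r=(245,240,320,310);r2=(185,160,250,220)
cv2.imwrite('pics/cmp4.png',np.vstack([np.hstack([z(a,r,5.2),z(s['frame'],r,5.2)]),np.hstack([z(b,r2,6),z(t['frame'],r2,6)])])[:, :780] if False else np.vstack([np.hstack([z(a,r,5),z(s['frame'],r,5)]),np.hstack([z(b,(185,165,247,210),6),z(t['frame'],(185,165,247,210),6),np.zeros((270,6,3),np.uint8)])]))
E
```

```text
wrist_force: [-4.0, -0.1, -0.1]
t: 27.15
position: [0.5005, 0.1093, 0.1155]
orientation: [-0.605, 0.373, 0.34, 0.616]
wrist_force: [-0.5, 0.7, 0.6]
width: 0.0003
t 27.15 q [ 0.164  0.25   2.23  -0.619  0.195 -0.781] p [0.5005 0.1093 0.1155] F [-0.5  0.7  0.6] w 0.0003
toolx [ 0.49  -0.033 -0.871] y [-0.87   0.036 -0.491] z [ 0.048  0.999 -0.011]
```

View pics/cmp4.png

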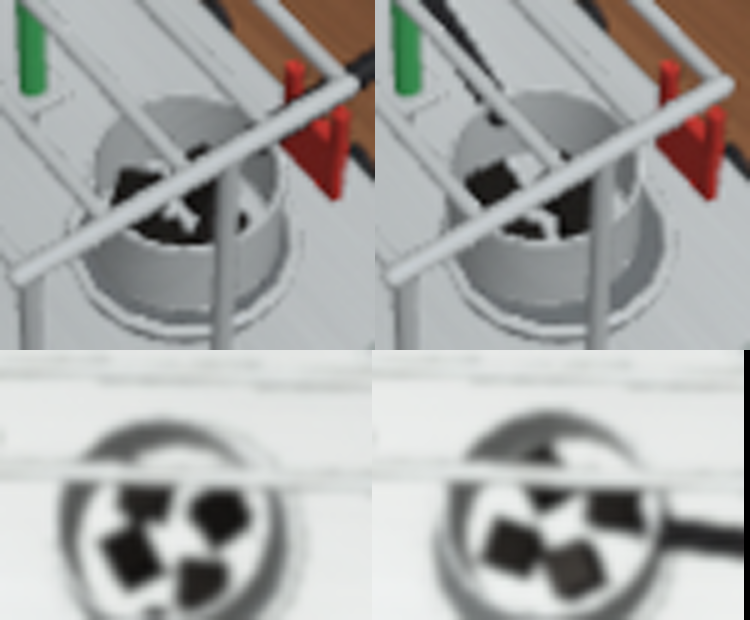

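View pics/w26.png

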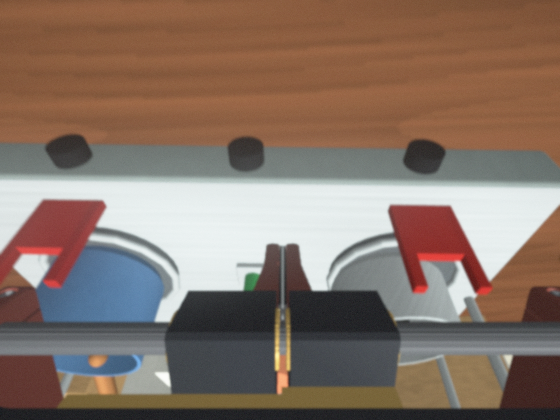

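Run:
```python
from h import *
w=camera('wrist');t=camera('top')
R=np.array([[.486,-.873,.048],[-.034,.036,.999],[-.873,-.487,-.013]])
o={'position':np.array([.5735,.1048,.0997]),'orientation':Rn.from_matrix(R).as_quat()}
for uv in((165,296),(170,284),(170,309)): print(atz(w,uv,.118,o))
print('stop top',atz(w,(140+280/2.8,150+365/2.8),.125,o), 'foot near edge',atz(w,(140+287/2.8,150+182/2.8),.056,o),atz(w,(140+228/2.8,150+182/2.8),.056,o),atz(w,(140+346/2.8,150+182/2.8),.056,o))
z=lambda f,r,k:cv2.resize(f[r[1]:r[3],r[0]:r[2],::-1],None,fx=k,fy=k,interpolation=2)
cv2.imwrite('pics/t27.png',z(t['frame'],(190,160,330,250),5.5))
```

```text
[0.5801981  0.03934629 0.118     ]
[0.5676675  0.04606847 0.118     ]
[0.59562748 0.03736999 0.118     ]
stop top [0.55368989 0.0859106  0.125     ] foot near edge [0.58194337 0.07618336 0.056     ] [0.58142603 0.06155118 0.056     ] [0.5824595  0.09078128 0.056     ]
```

View pics/t27.png

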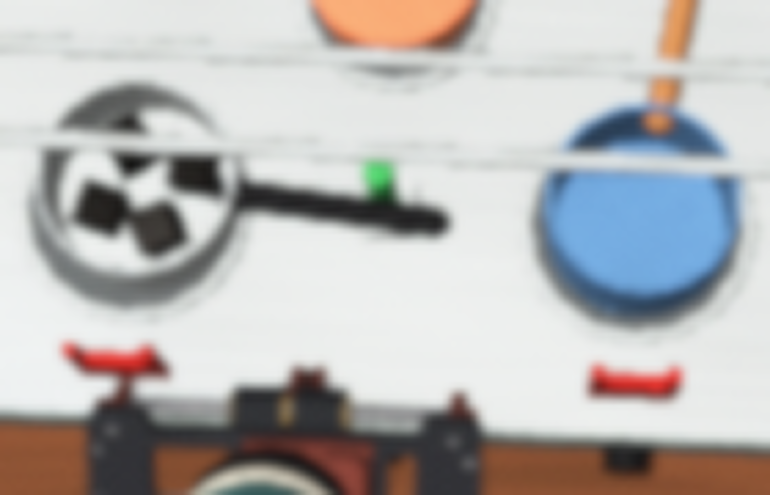

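The pan is ~7 mm towards −y, perhaps on the wire. The handle tip is at (0.580, 0.039). I'll push end-on against the tip towards +y, between the tip and the milk pan (wall at y≈−0.01), to slide the pan back in.

```bash
python3 -m pendant '[{"tx":-0.014,"ty":-0.01,"tz":-0.02,"twist":0,"gripper":0},{"tx":-0.014,"ty":-0.03,"tz":-0.05,"twist":0,"gripper":0},{"tx":-0.014,"ty":-0.05,"tz":-0.08,"twist":0,"gripper":0},{"tx":-0.014,"ty":-0.0656,"tz":-0.0915,"twist":0,"gripper":0},{"tx":-0.014,"ty":-0.0656,"tz":-0.0915,"twist":0,"gripper":0}]';python3 - <<'E'
from h import *
o,R=st()
o=manip.get_obs();w=camera('wrist')
cv2.imwrite('pics/w28.png',w['frame'][:,:,::-1])
for T in ([.581,.016,.102],): print(np.round(R.T@(np.array(T)-o['position']),4))
print(proj(w,[.580,.039,.118],o))
E
```

```text
t: 27.9
position: [0.5502, 0.0123, 0.1634]
orientation: [-0.606, 0.373, 0.337, 0.616]
wrist_force: [0.2, -0.6, 0.5]
width: 0.0008
t 27.9 q [-0.12   0.179  2.125  0.074  0.321 -1.708] p [0.5502 0.0123 0.1634] F [ 0.2 -0.6  0.5] w 0.0008
toolx [ 0.495 -0.036 -0.868] y [-0.868  0.037 -0.496] z [ 0.05   0.999 -0.013]
[0.0684 0.0038 0.0061]
[321.42006156 230.56435938]
```

View pics/w28.png

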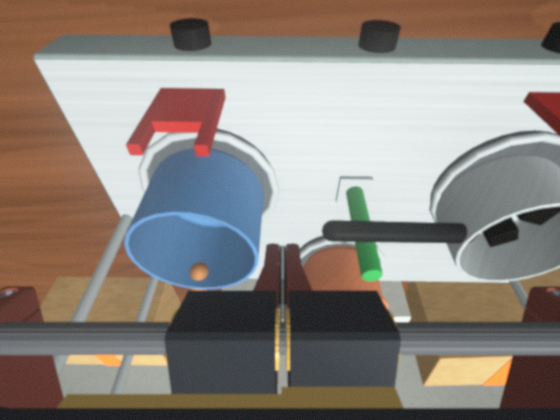

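```bash
python3 -m pendant '[{"tx":0.025,"ty":0.001,"tz":0.004,"twist":0,"gripper":0},{"tx":0.05,"ty":0.002,"tz":0.0065,"twist":0,"gripper":0},{"tx":0.066,"ty":0.004,"tz":0.0065,"twist":0,"gripper":0},{"tx":0.066,"ty":0.004,"tz":0.0065,"twist":0,"gripper":0}]';python3 - <<'E'
from h import *
o,R=st()
s=camera('scene');o=manip.get_obs();w=camera('wrist')
cv2.imwrite('pics/w29.png',w['frame'][:,:,::-1])
z=lambda f,r,k:cv2.resize(f[r[1]:r[3],r[0]:r[2],::-1],None,fx=k,fy=k,interpolation=2)
cv2.imwrite('pics/s29.png',z(s['frame'],(200,190,320,310),5))
E
```

```text
t: 28.35
position: [0.5762, 0.0198, 0.1051]
orientation: [-0.603, 0.377, 0.344, 0.613]
wrist_force: [0.3, 0.2, 0.3]
width: 0.0005
t 28.35 q [-0.093  0.33   2.117  0.061  0.195 -1.677] p [0.5762 0.0198 0.1051] F [0.3 0.2 0.3] w 0.0005
toolx [ 0.478 -0.033 -0.878] y [-0.877  0.036 -0.479] z [ 0.047  0.999 -0.012]
```

View pics/w29.png

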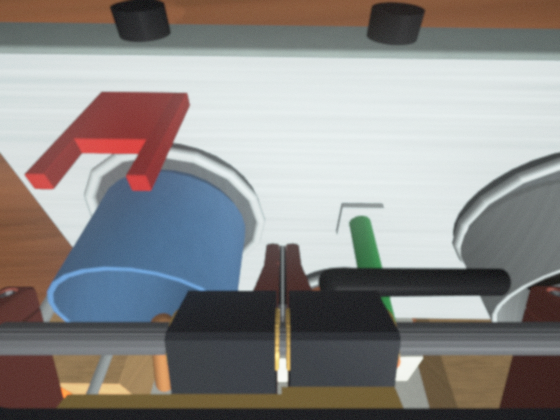

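View pics/s29.png

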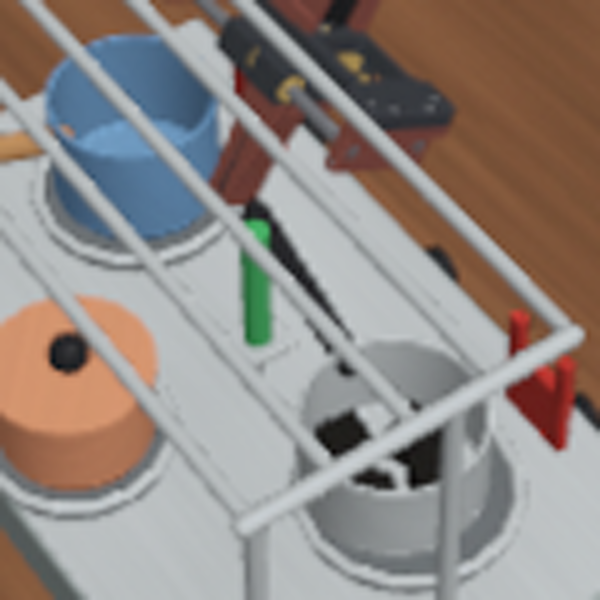

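```bash
python3 -m pendant '[{"tx":0.003,"ty":-0.006,"tz":0.0,"twist":0,"gripper":0},{"tx":0.003,"ty":-0.006,"tz":0.004,"twist":0,"gripper":0},{"tx":0.003,"ty":-0.006,"tz":0.006,"twist":0,"gripper":0}]'|grep -E "pos|force";python3 -m pendant '[{"tx":0,"ty":0,"tz":0.002,"twist":0,"gripper":0},{"tx":0,"ty":0,"tz":0.004,"twist":0,"gripper":0}]'|grep -E "pos|force"
python3 - <<'E'
from h import *
o,R=st()
a=cv2.imread('pics/scene0.png')[:,:,::-1];b=cv2.imread('pics/top0.png')[:,:,::-1]
s=camera('scene');t=camera('top')
z=lambda f,r,k:cv2.resize(f[r[1]:r[3],r[0]:r[2],::-1],None,fx=k,fy=k,interpolation=2)
r=(245,240,320,310)
cv2.imwrite('pics/cmp5.png',np.vstack([np.hstack([z(a,r,5),z(s['frame'],r,5)]),np.hstack([z(b,(185,165,247,210),6),z(t['frame'],(185,165,247,210),6),np.zeros((270,6,3),np.uint8)])]))
E
```

```text
position: [0.5822, 0.0256, 0.1073]
wrist_force: [-0.6, 0.2, 1.0]
position: [0.5816, 0.0297, 0.1065]
wrist_force: [-0.6, -0.7, 0.2]
t 28.95 q [-0.067  0.333  2.104 -0.004  0.204 -1.59 ] p [0.5816 0.0297 0.1065] F [-0.6 -0.7  0.2] w 0.0005
toolx [ 0.479 -0.033 -0.877] y [-0.877  0.036 -0.48 ] z [ 0.047  0.999 -0.012]
```

View pics/cmp5.png

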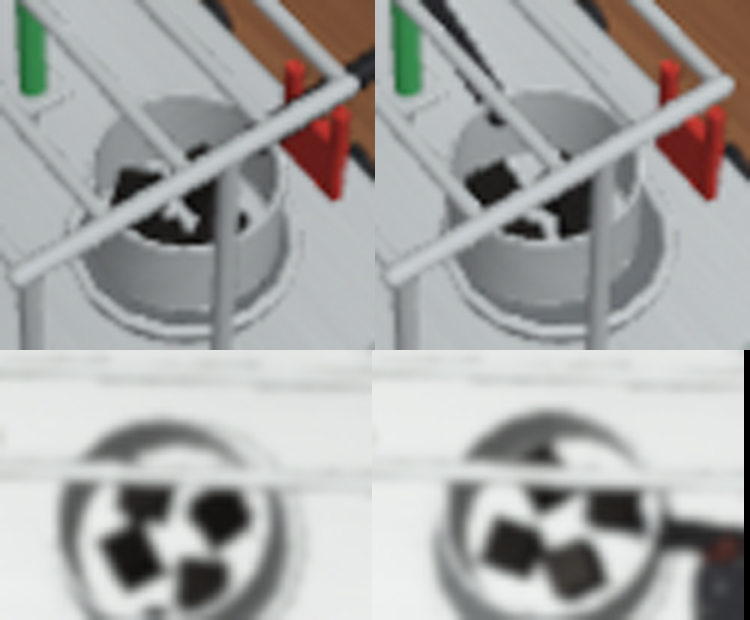

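```bash
python3 -m pendant '[{"tx":0,"ty":0,"tz":0.002,"twist":0,"gripper":0},{"tx":0,"ty":0,"tz":0.004,"twist":0,"gripper":0}]'|grep -E "pos|force";python3 -m pendant '[{"tx":0,"ty":0,"tz":0.002,"twist":0,"gripper":0},{"tx":0,"ty":0,"tz":0.004,"twist":0,"gripper":0}]'|grep -E "pos|force"
python3 - <<'E'
from h import *
o,R=st()
a=cv2.imread('pics/scene0.png')[:,:,::-1];b=cv2.imread('pics/top0.png')[:,:,::-1]
s=camera('scene');t=camera('top')
z=lambda f,r,k:cv2.resize(f[r[1]:r[3],r[0]:r[2],::-1],None,fx=k,fy=k,interpolation=2)
r=(245,240,320,310)
cv2.imwrite('pics/cmp6.png',np.vstack([np.hstack([z(a,r,5),z(s['frame'],r,5)]),np.hstack([z(b,(185,165,247,210),6),z(t['frame'],(185,165,247,210),6),np.zeros((270,6,3),np.uint8)])]))
w=camera('wrist')
cv2.imwrite('pics/w30.png',w['frame'][:,:,::-1])
E
```

```text
position: [0.5818, 0.0332, 0.1061]
wrist_force: [-0.8, -3.8, 2.6]
position: [0.5821, 0.0374, 0.1061]
wrist_force: [-1.0, -5.5, 2.3]
t 29.45 q [-0.047  0.335  2.101 -0.052  0.206 -1.526] p [0.5821 0.0374 0.1061] F [-1.  -5.5  2.3] w 0.0008
toolx [ 0.478 -0.033 -0.877] y [-0.877  0.036 -0.479] z [ 0.048  0.999 -0.012]
```

View pics/cmp6.png

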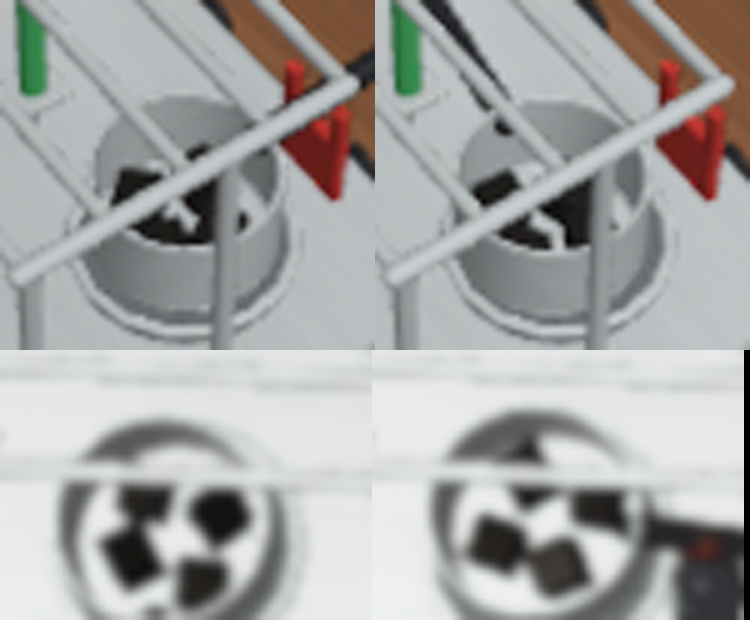

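View pics/w30.png

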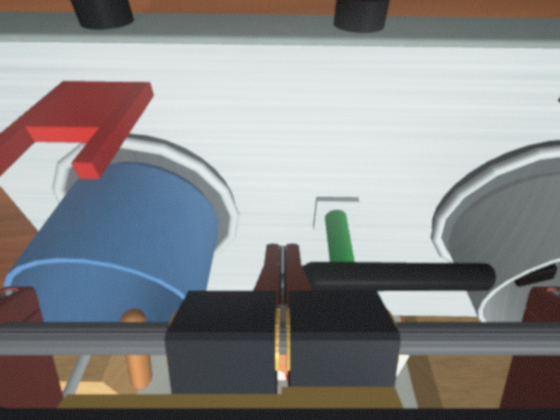

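The pan's y is restored (≈1 mm), but it now sits ~5 mm further back. Backing out to see from close by whether it's seated; a seated pan can show at most an 8 mm gap.

```bash
python3 -m pendant '[{"tx":0,"ty":0,"tz":-0.008,"twist":0,"gripper":0},{"tx":-0.04,"ty":0.01,"tz":-0.01,"twist":0,"gripper":0},{"tx":-0.08,"ty":0.02,"tz":-0.01,"twist":0,"gripper":0},{"tx":-0.12,"ty":0.04,"tz":0.02,"twist":0,"gripper":0},{"tx":-0.14,"ty":0.05,"tz":0.06,"twist":0,"gripper":0},{"tx":-0.14,"ty":0.05,"tz":0.105,"twist":0,"gripper":0},{"tx":-0.14,"ty":0.05,"tz":0.15,"twist":0,"gripper":0},{"tx":-0.14,"ty":0.05,"tz":0.15,"twist":0,"gripper":0}]';python3 - <<'E'
from h import *
o,R=st()
o=manip.get_obs();w=camera('wrist');np.save('w31.npy',np.r_[o['position'],o['orientation']])
cv2.imwrite('pics/w31.png',w['frame'][:,:,::-1])
z=lambda f,r,k:cv2.resize(f[r[1]:r[3],r[0]:r[2],::-1],None,fx=k,fy=k,interpolation=2)
cv2.imwrite('pics/w31z.png',z(w['frame'],(150,20,410,220),3))
E
```

```text
t: 30.4
position: [0.4785, 0.201, 0.2043]
orientation: [-0.604, 0.373, 0.347, 0.613]
wrist_force: [0.2, 0.1, -0.4]
width: 0.0001
t 30.4 q [ 0.43   0.098  2.068 -0.432  0.564 -0.786] p [0.4785 0.201  0.2043] F [ 0.2  0.1 -0.4] w 0.0001
toolx [ 0.481 -0.026 -0.876] y [-0.876  0.03  -0.482] z [ 0.038  0.999 -0.008]
```

View pics/w31z.png

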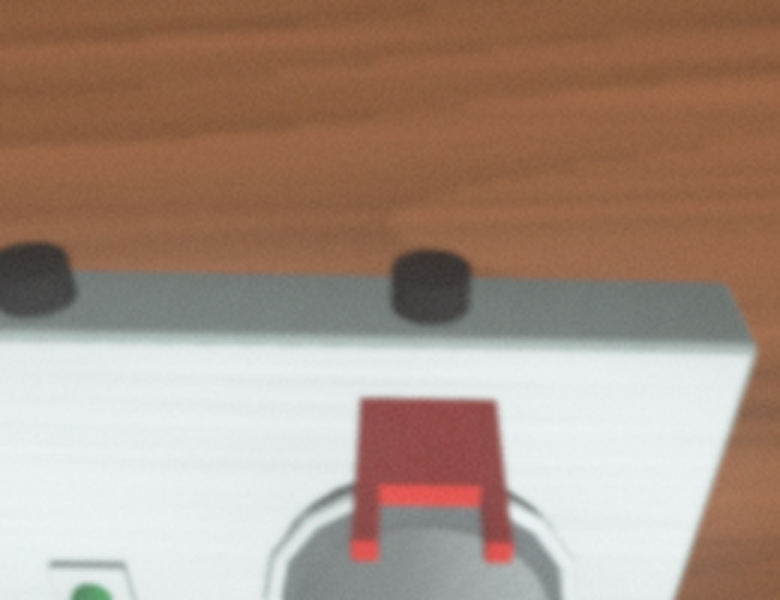

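Run:
```python
import cv2
f=cv2.imread('pics/w31.png');cv2.imwrite('pics/w31y.png',cv2.resize(f[160:310,210:370],None,fx=5,fy=4,interpolation=2))
```

```text
(no output)
```

View pics/w31y.png

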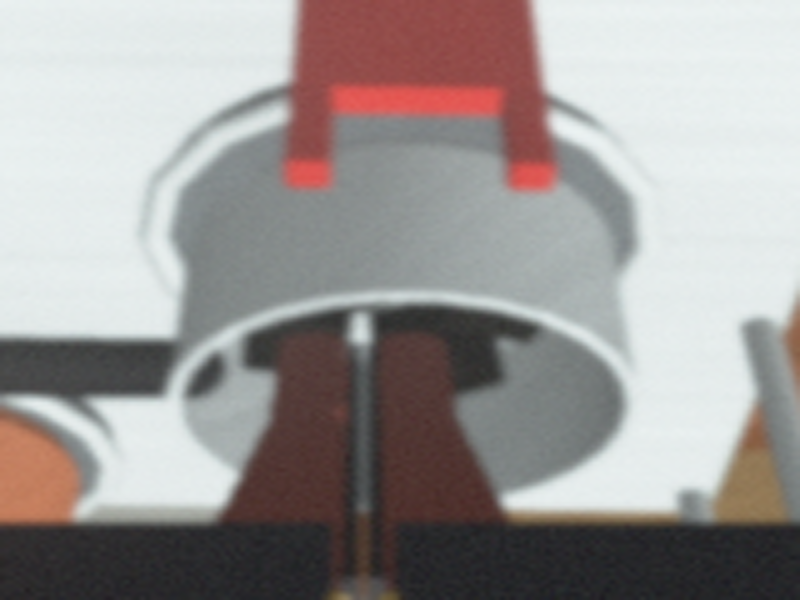

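Run:
```python
from h import *
from scipy.optimize import least_squares
a=np.load('w31.npy');o={'position':a[:3],'orientation':a[3:]}
w=camera('wrist')
def P(pts,z): return np.array([atz(w,(x/5+210-.4,y/4+160-.4),z,o)[:2] for x,y in pts])
ring_out=P([(145,240),(165,185),(210,130),(280,95)],.060); 
ring_in=P([(180,210),(215,165),(285,122),(548,122),(605,170),(632,210)],.062)
panb=P([(415,147),(470,152),(520,163),(570,190),(600,222)],.058)
rim=P([(185,360),(230,325),(310,300),(415,292),(500,302),(560,325),(610,360),(628,390)],.118)
for n,q,r in(('in',ring_in,None),('panb',panb,.05),('rim',rim,.05),('rim',rim,None)):
    if r: s=least_squares(lambda p:np.hypot(*(q-p).T)-r,[.6,.2])
    else: s=least_squares(lambda p:np.hypot(*(q-p[:2]).T)-p[2],[.6,.2,.054])
    print(n,s.x,np.round(s.fun*1000,1))
print(hw(-.03,.13,0))
```

```text
in [0.59820445 0.20528623 0.05216842] [ 0.8 -0.9 -0.3  1.3 -1.1  0.1]
panb [0.61605071 0.20421644] [-0.2 -0.1  0.5 -0.  -0.2]
rim [0.60730124 0.20198984] [-1.3 -0.1  0.3  0.6  0.8 -0.4 -0.7 -0.6]
rim [0.60497034 0.20241363 0.04814245] [-0.2  0.2  0.   0.1  0.3 -0.5 -0.3  0.4]
[0.59700963 0.202742   0.        ]
```

The close view shows the pan's bottom front edge about 11 mm or more behind the front wire, so it's still perched on the back wire. I'll hook the closed finger just inside the front rim, above the coals, and draw the pan straight forward so it drops in.

```bash
python3 -m pendant '[{"tx":0.015,"ty":-0.02,"tz":0.003,"twist":0,"gripper":0},{"tx":0.045,"ty":-0.04,"tz":0.006,"twist":0,"gripper":0},{"tx":0.0674,"ty":-0.0474,"tz":0.006,"twist":0,"gripper":0},{"tx":0.0674,"ty":-0.0474,"tz":0.006,"twist":0,"gripper":0}]';python3 - <<'E'
from h import *
o,R=st()
o=manip.get_obs();w=camera('wrist');s=camera('scene')
z=lambda f,r,k:cv2.resize(f[r[1]:r[3],r[0]:r[2],::-1],None,fx=k,fy=k,interpolation=2)
cv2.imwrite('pics/ws32.png',np.hstack([z(w['frame'],(190,170,370,370),2.2),z(s['frame'],(240,190,340,300),4)[:440]]))
for T in ([.588,.203,.104],): print(np.round(R.T@(np.array(T)-o['position']),4))
E
```

```text
t: 30.9
position: [0.553, 0.1929, 0.1642]
orientation: [-0.602, 0.38, 0.344, 0.612]
wrist_force: [-0.0, -0.9, 0.2]
width: 0.0004
t 30.9 q [ 0.344  0.251  1.996 -0.439  0.475 -0.829] p [0.553  0.1929 0.1642] F [-0.  -0.9  0.2] w 0.0004
toolx [ 0.475 -0.036 -0.879] y [-0.879  0.039 -0.476] z [ 0.051  0.999 -0.013]
[ 0.0692 -0.0017  0.0127]
```

View pics/ws32.png

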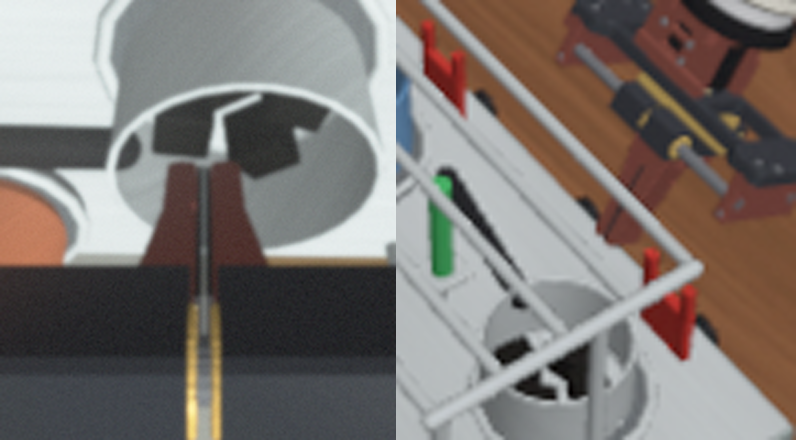

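```bash
python3 -m pendant '[{"tx":0.01,"ty":-0.004,"tz":0.0127,"twist":0,"gripper":0},{"tx":0.035,"ty":-0.003,"tz":0.0127,"twist":0,"gripper":0},{"tx":0.055,"ty":-0.002,"tz":0.0127,"twist":0,"gripper":0},{"tx":0.067,"ty":-0.002,"tz":0.0127,"twist":0,"gripper":0},{"tx":0.067,"ty":-0.002,"tz":0.0127,"twist":0,"gripper":0}]';python3 - <<'E'
from h import *
o,R=st()
o=manip.get_obs();w=camera('wrist');s=camera('scene')
z=lambda f,r,k:cv2.resize(f[r[1]:r[3],r[0]:r[2],::-1],None,fx=k,fy=k,interpolation=2)
cv2.imwrite('pics/ws33.png',np.hstack([z(w['frame'],(190,170,370,370),2.2),z(s['frame'],(240,190,340,300),4)[:440]]))
print(R.T@[-.004,0,0])
E
```

```text
t: 31.5
position: [0.5858, 0.2052, 0.1077]
orientation: [-0.603, 0.378, 0.344, 0.612]
wrist_force: [-0.9, -1.0, 0.3]
width: 0.0004
t 31.5 q [ 0.345  0.39   1.98  -0.573  0.365 -0.685] p [0.5858 0.2052 0.1077] F [-0.9 -1.   0.3] w 0.0004
toolx [ 0.476 -0.034 -0.879] y [-0.878  0.036 -0.477] z [ 0.048  0.999 -0.013]
[-0.00190504  0.00351195 -0.00019236]
```

View pics/ws33.png

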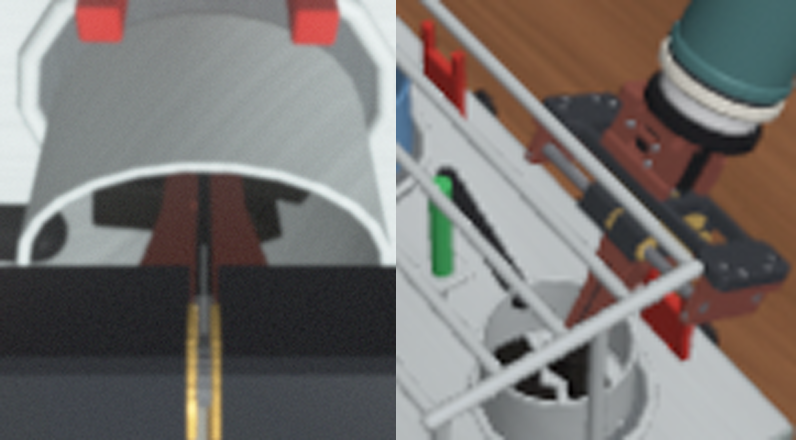

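```bash
python3 -m pendant '[{"tx":-0.0019,"ty":0.0035,"tz":0,"twist":0,"gripper":0},{"tx":-0.0038,"ty":0.007,"tz":0,"twist":0,"gripper":0},{"tx":-0.0048,"ty":0.0088,"tz":0,"twist":0,"gripper":0}]'|grep -E "pos|force";python3 -m pendant '[{"tx":-0.001,"ty":0.0018,"tz":0,"twist":0,"gripper":0},{"tx":-0.0019,"ty":0.0035,"tz":0,"twist":0,"gripper":0}]'|grep -E "pos|force";python3 -m pendant '[{"tx":-0.001,"ty":0.0018,"tz":0,"twist":0,"gripper":0},{"tx":-0.0019,"ty":0.0035,"tz":0,"twist":0,"gripper":0}]'|grep -E "pos|force"
python3 - <<'E'
from h import *
a=cv2.imread('pics/scene0.png')[:,:,::-1];b=cv2.imread('pics/top0.png')[:,:,::-1]
o=manip.get_obs();w=camera('wrist');s=camera('scene');t=camera('top')
z=lambda f,r,k:cv2.resize(f[r[1]:r[3],r[0]:r[2],::-1],None,fx=k,fy=k,interpolation=2)
cv2.imwrite('pics/w34.png',z(w['frame'],(150,100,410,300),3))
r=(245,240,320,310)
cv2.imwrite('pics/cmp7.png',np.vstack([np.hstack([z(a,r,5),z(s['frame'],r,5)]),np.hstack([z(b,(185,165,247,210),6),z(t['frame'],(185,165,247,210),6),np.zeros((270,6,3),np.uint8)])]))
E
```

```text
position: [0.5766, 0.207, 0.1095]
wrist_force: [2.8, -0.2, -1.1]
position: [0.5733, 0.2073, 0.1093]
wrist_force: [3.6, -0.6, 0.4]
position: [0.569, 0.2073, 0.1089]
wrist_force: [2.6, -1.1, 0.7]
```

View pics/cmp7.png

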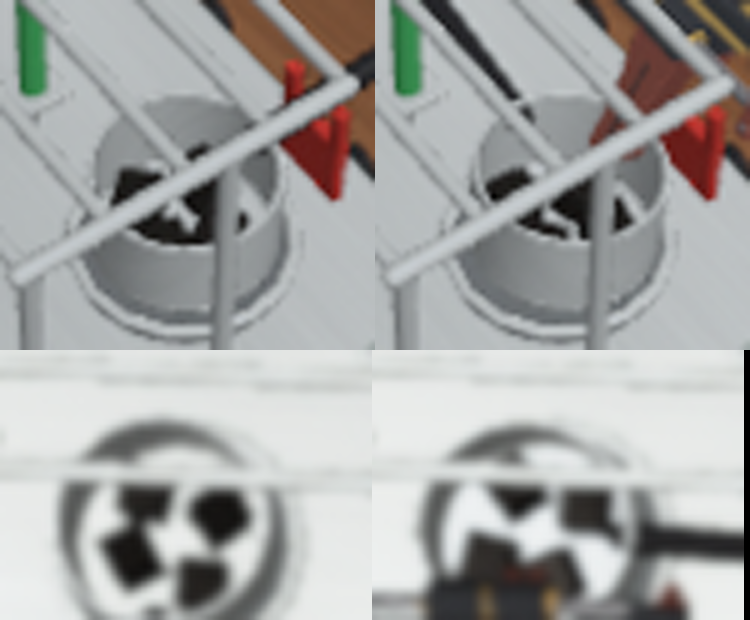

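View pics/w34.png

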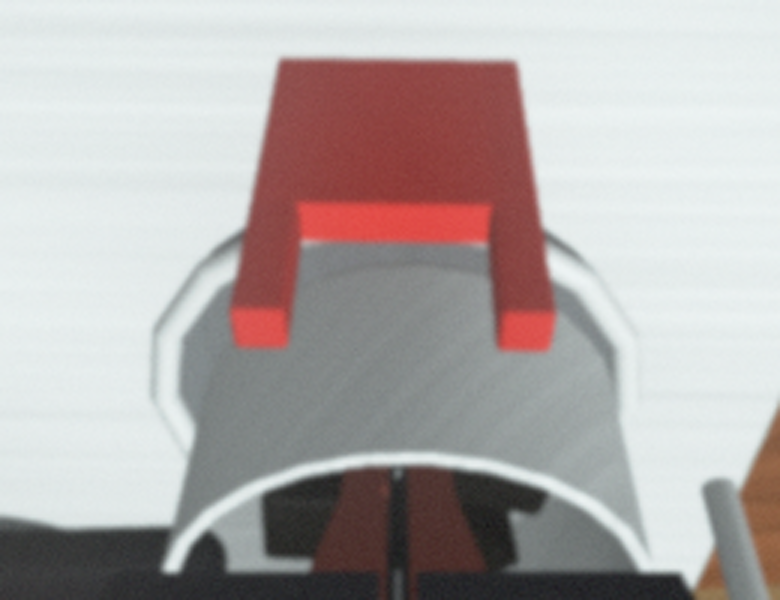

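The pan's outline now matches the starting pictures (within ~3 mm) and the gap to the wire is even: it's seated. Withdrawing the finger and going to the front of the handle again.

```bash
python3 -m pendant '[{"tx":0.002,"ty":-0.005,"tz":0,"twist":0,"gripper":0},{"tx":-0.03,"ty":-0.005,"tz":0,"twist":0,"gripper":0},{"tx":-0.065,"ty":0,"tz":0,"twist":0,"gripper":0},{"tx":-0.09,"ty":0.03,"tz":-0.03,"twist":0,"gripper":0},{"tx":-0.09,"ty":0.06,"tz":-0.07,"twist":0,"gripper":0},{"tx":-0.08,"ty":0.07,"tz":-0.11,"twist":0,"gripper":0},{"tx":-0.08,"ty":0.07,"tz":-0.11,"twist":0,"gripper":0}]';python3 - <<'E'
from h import *
o,R=st()
o=manip.get_obs();w=camera('wrist');s=camera('scene');t=camera('top')
np.save('w35.npy',np.r_[o['position'],o['orientation']])
cv2.imwrite('pics/w35.png',w['frame'][:,:,::-1])
z=lambda f,r,k:cv2.resize(f[r[1]:r[3],r[0]:r[2],::-1],None,fx=k,fy=k,interpolation=2)
cv2.imwrite('pics/t35.png',np.hstack([z(t['frame'],(190,160,290,250),4),z(s['frame'],(230,200,330,290),4)]))
E
```

```text
t: 33.15
position: [0.4589, 0.0977, 0.1436]
orientation: [-0.601, 0.382, 0.345, 0.612]
wrist_force: [0.0, -0.0, -0.6]
width: 0.0002
t 33.15 q [ 0.151  0.128  2.26  -0.382  0.293 -1.03 ] p [0.4589 0.0977 0.1436] F [ 0.  -0.  -0.6] w 0.0002
toolx [ 0.471 -0.038 -0.881] y [-0.881  0.04  -0.472] z [ 0.053  0.998 -0.014]
```

View pics/w35.png

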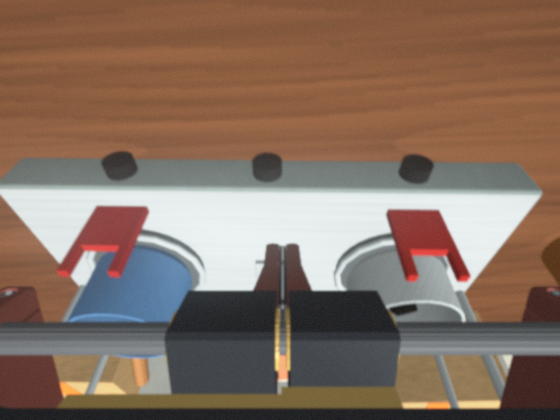

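View pics/t35.png

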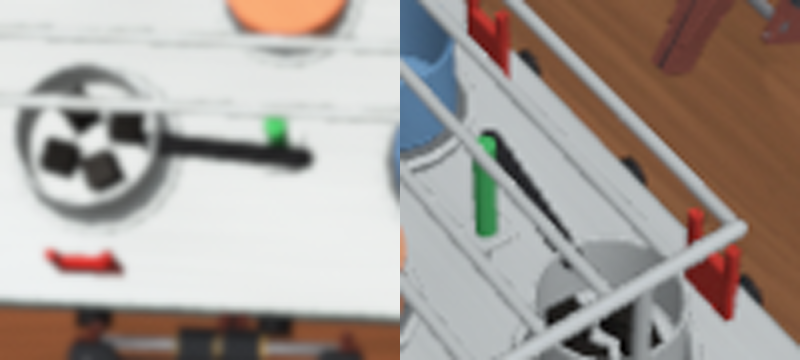

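```bash
python3 -m pendant '[{"tx":0.025,"ty":-0.02,"tz":-0.005,"twist":0,"gripper":0},{"tx":0.05,"ty":-0.04,"tz":-0.01,"twist":0,"gripper":0},{"tx":0.075,"ty":-0.058,"tz":-0.01,"twist":0,"gripper":0},{"tx":0.0824,"ty":-0.0656,"tz":-0.01,"twist":0,"gripper":0},{"tx":0.0824,"ty":-0.0656,"tz":-0.01,"twist":0,"gripper":0}]';python3 - <<'E'
from h import *
o,R=st()
o=manip.get_obs();w=camera('wrist')
z=lambda f,r,k:cv2.resize(f[r[1]:r[3],r[0]:r[2],::-1],None,fx=k,fy=k,interpolation=2)
cv2.imwrite('pics/w36.png',z(w['frame'],(140,150,420,320),2.8))
E
```

```text
t: 33.8
position: [0.5618, 0.0886, 0.1055]
orientation: [-0.603, 0.377, 0.345, 0.613]
wrist_force: [0.2, 0.0, -0.4]
width: 0.0005
t 33.8 q [ 0.083  0.326  2.122 -0.351  0.211 -1.12 ] p [0.5618 0.0886 0.1055] F [ 0.2  0.  -0.4] w 0.0005
toolx [ 0.478 -0.032 -0.878] y [-0.877  0.035 -0.479] z [ 0.046  0.999 -0.012]
```

View pics/w36.png

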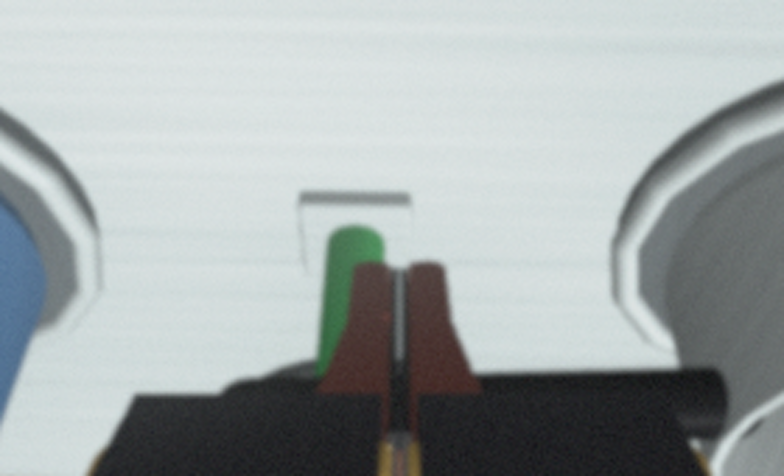

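Pan sits inside its wire here too. Now gentle 1–1.5 mm steps until contact.

```bash
python3 -m pendant '[{"tx":0.001,"ty":-0.0017,"tz":-0.002,"twist":0,"gripper":0},{"tx":0.002,"ty":-0.0035,"tz":-0.004,"twist":0,"gripper":0},{"tx":0.003,"ty":-0.0052,"tz":-0.005,"twist":0,"gripper":0}]'|grep -E "pos|force";python3 -m pendant '[{"tx":0.0005,"ty":-0.0009,"tz":0,"twist":0,"gripper":0},{"tx":0.001,"ty":-0.0017,"tz":0,"twist":0,"gripper":0}]'|grep -E "pos|force"
```

```text
position: [0.5655, 0.082, 0.1062]
wrist_force: [-0.3, -0.4, -0.1]
position: [0.5677, 0.0817, 0.1057]
wrist_force: [-1.8, 0.1, 0.7]
```

```bash
python3 -m pendant '[{"tx":0.0005,"ty":-0.0009,"tz":0,"twist":0,"gripper":0},{"tx":0.0005,"ty":-0.0009,"tz":0,"twist":0,"gripper":0}]'|grep -E "pos|force";python3 -m pendant '[{"tx":0.0005,"ty":-0.0009,"tz":0,"twist":0,"gripper":0},{"tx":0.0005,"ty":-0.0009,"tz":0,"twist":0,"gripper":0}]'|grep -E "pos|force"
```

```text
position: [0.5682, 0.0817, 0.1051]
wrist_force: [-2.0, -0.2, 0.2]
position: [0.5686, 0.0817, 0.1047]
wrist_force: [-4.9, -0.9, 0.8]
```

```bash
python3 -m pendant '[{"tx":0,"ty":0,"tz":0,"twist":0,"gripper":0},{"tx":0,"ty":0,"tz":0,"twist":0,"gripper":0}]'|grep -E "pos|force";python3 -m pendant '[{"tx":-0.003,"ty":0.005,"tz":0,"twist":0,"gripper":0},{"tx":-0.015,"ty":0.025,"tz":0,"twist":0,"gripper":0},{"tx":-0.05,"ty":0.06,"tz":0,"twist":0,"gripper":0},{"tx":-0.09,"ty":0.09,"tz":0,"twist":0,"gripper":0},{"tx":-0.12,"ty":0.12,"tz":0,"twist":0,"gripper":0}]'
python3 - <<'E'
from h import *
a=cv2.imread('pics/scene0.png')[:,:,::-1];b=cv2.imread('pics/top0.png')[:,:,::-1]
o=manip.get_obs();w=camera('wrist');s=camera('scene');t=camera('top')
np.save('w37.npy',np.r_[o['position'],o['orientation']])
z=lambda f,r,k:cv2.resize(f[r[1]:r[3],r[0]:r[2],::-1],None,fx=k,fy=k,interpolation=2)
cv2.imwrite('pics/w37.png',w['frame'][:,:,::-1])
r=(245,240,320,310)
cv2.imwrite('pics/cmp8.png',np.vstack([np.hstack([z(a,r,5),z(s['frame'],r,5)]),np.hstack([z(b,(185,165,247,210),6),z(t['frame'],(185,165,247,210),6),np.zeros((270,6,3),np.uint8)])]))
cv2.imwrite('pics/t37.png',np.hstack([z(t['frame'],(190,160,290,250),4),z(s['frame'],(230,200,330,290),4)]))
E
```

```text
position: [0.5686, 0.0816, 0.1047]
wrist_force: [-5.5, -1.1, -0.2]
t: 35.45
position: [0.4066, 0.0902, 0.1544]
orientation: [-0.603, 0.377, 0.344, 0.613]
wrist_force: [1.1, 0.3, 0.6]
width: 0.0005
```

View pics/cmp8.png

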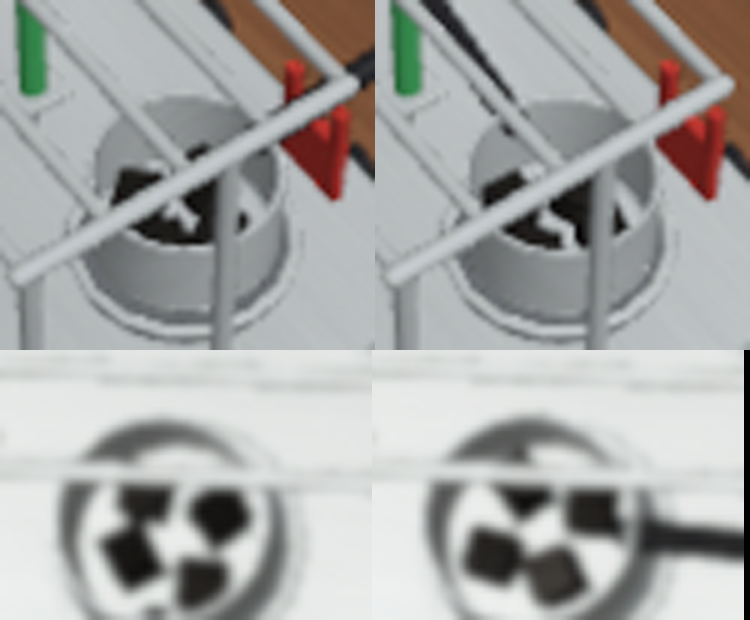

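View pics/t37.png

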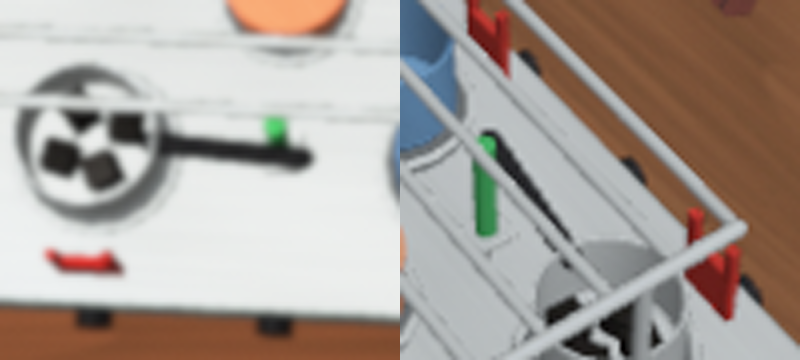

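View pics/w37.png

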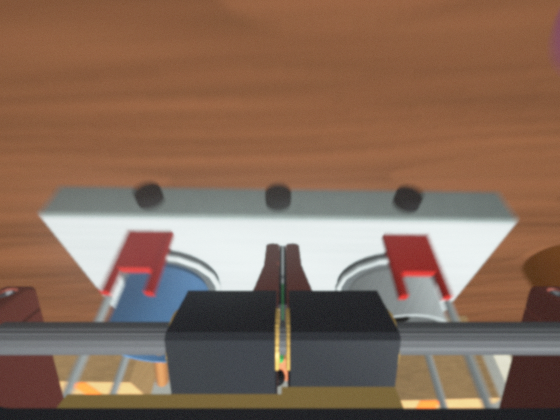

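```bash
python3 -m pendant '[{"tx":-0.013,"ty":-0.02,"tz":0.035,"twist":0,"gripper":0},{"tx":-0.013,"ty":-0.045,"tz":0.075,"twist":0,"gripper":0},{"tx":-0.013,"ty":-0.07,"tz":0.1136,"twist":0,"gripper":0},{"tx":-0.013,"ty":-0.083,"tz":0.1136,"twist":0,"gripper":0},{"tx":-0.013,"ty":-0.083,"tz":0.1136,"twist":0,"gripper":0}]'
python3 - <<'E'
from h import *
o=manip.get_obs();w=camera('wrist');np.save('w38.npy',np.r_[o['position'],o['orientation']])
z=lambda f,r,k:cv2.resize(f[r[1]:r[3],r[0]:r[2],::-1],None,fx=k,fy=k,interpolation=2)
f=cv2.resize(w['frame'][160:310,210:370,::-1],None,fx=5,fy=4,interpolation=2); cv2.imwrite('pics/w38.png',f)
cv2.imwrite('pics/w38b.png',w['frame'][:,:,::-1])
E
```

```text
t: 36.1
position: [0.4838, 0.2038, 0.2051]
orientation: [-0.603, 0.375, 0.344, 0.614]
wrist_force: [-0.2, -0.6, -0.1]
width: 0.0005
```

View pics/w38.png

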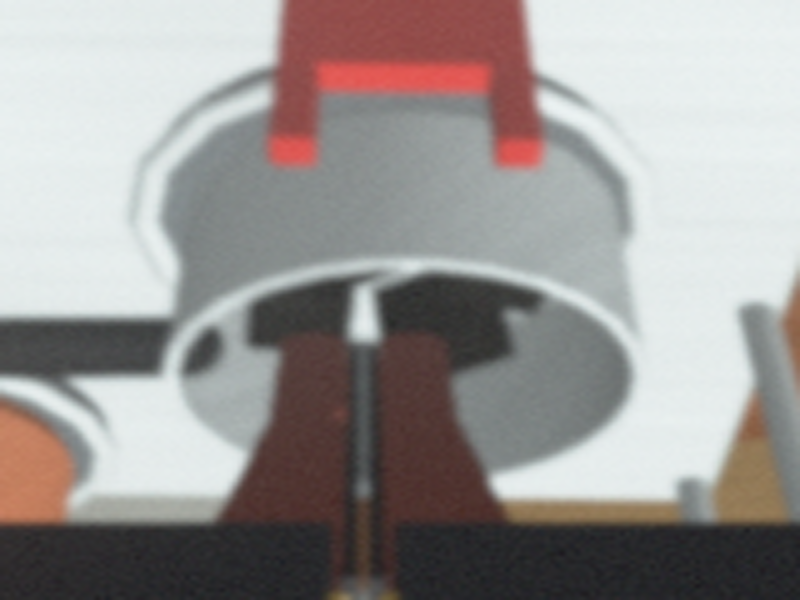

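View pics/w38b.png

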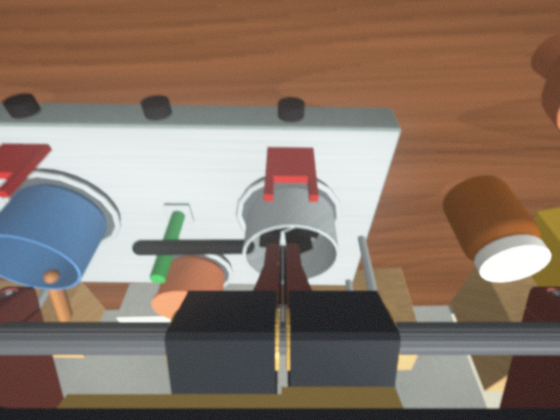

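Run:
```python
from h import *
from scipy.optimize import least_squares
a=np.load('w38.npy');o={'position':a[:3],'orientation':a[3:]}
w=camera('wrist')
def P(pts,z): return np.array([atz(w,(x/5+210-.4,y/4+160-.4),z,o)[:2] for x,y in pts])
ring_in=P([(163,195),(205,138),(270,102),(540,100),(600,145),(632,190)],.062)
panb=P([(400,111),(450,114),(490,121),(560,145),(600,180)],.058)
rim=P([(175,340),(220,300),(300,270),(400,258),(480,267),(550,290),(605,325),(632,360)],.118)
for n,q,r in(('in',ring_in,.054),('panb',panb,.05),('rim',rim,.05)):
    s=least_squares(lambda p:np.hypot(*(q-p).T)-r,[.6,.2])
    print(n,s.x,np.round(s.fun*1000,1))
# handle & stop
tip=atz(w,(135,247),.118,o);root=atz(w,(250,246),.110,o);print(tip,root)
f0=atz(w,(165,205),.056,o);f1=atz(w,(190,205),.056,o);print('foot front',f0,f1)
st()
```

```text
in [0.59890427 0.20537687] [ 0.5 -0.4 -0.4  1.2 -0.8  0. ]
panb [0.60973109 0.20689551] [ 0.2 -0.1 -0.3  0.4 -0.1]
rim [0.60267964 0.20412648] [-1.6 -0.6  0.4  1.3  0.6 -0.6 -1.1 -0.6]
[0.58048382 0.050118   0.118     ] [0.5931578  0.16434765 0.11      ]
foot front [0.58298709 0.06298607 0.056     ] [0.58405318 0.09181307 0.056     ]
t 36.2 q [ 0.433  0.106  2.063 -0.44   0.572 -0.768] p [0.4798 0.2009 0.2027] F [-0.9 -0.1  0.1] w 0.0003
toolx [ 0.478 -0.033 -0.878] y [-0.877  0.036 -0.479] z [ 0.048  0.999 -0.012]
```

Run:
```python
import cv2
f=cv2.imread('pics/w2.png');cv2.imwrite('pics/w2z.png',cv2.resize(f[150:310,200:360],None,fx=5,fy=3.75,interpolation=2))
```

```text
(no output)
```

View pics/w2z.png

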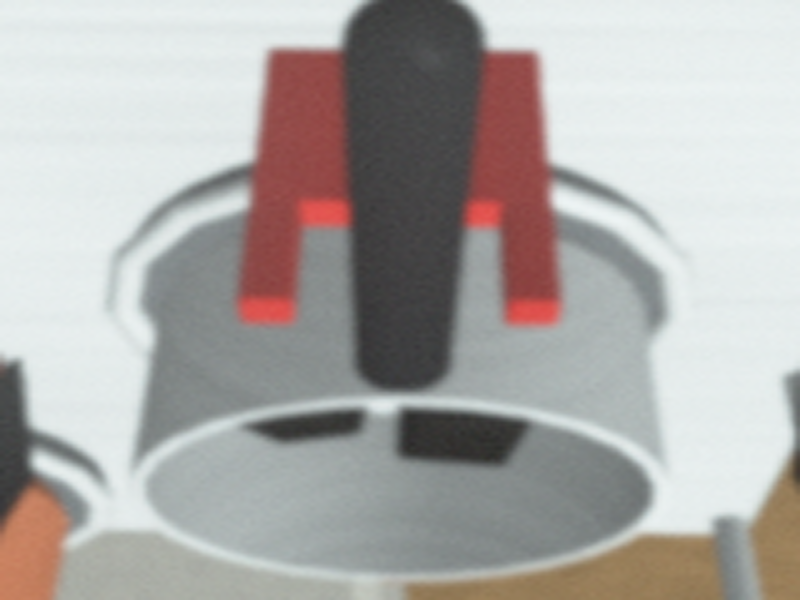

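Run:
```python
from h import *
from scipy.optimize import least_squares
w=camera('wrist')
def fit(P,n,pts,z,r):
    q=P(pts,z); s=least_squares(lambda p:np.hypot(*(q-p).T)-r,[.6,.2]);print(n,np.round(s.x,4),np.round(s.fun*1000,1)); 
R=np.array([[.562,-.826,.044],[-.029,.033,.999],[-.827,-.562,-.005]])
o={'position':np.array([.4898,.2121,.1559]),'orientation':Rn.from_matrix(R).as_quat()}
P=lambda pts,z:np.array([atz(w,(x/5+200-.4,y/3.75+150-.4),z,o)[:2] for x,y in pts])
fit(P,'in',[(145,270),(190,220),(250,195),(550,197),(620,235),(660,290)],.062,.054)
fit(P,'panb',[(560,243),(600,265),(635,300),(185,245)],.058,.05)
fit(P,'rim',[(137,470),(200,425),(300,402),(500,402),(560,415),(620,440),(658,475)],.118,.05)
print(P([(325,200),(485,200)],.12-.024))
a=np.load('w38.npy');o2={'position':a[:3],'orientation':a[3:]}
print([atz(w,(x/5+210-.4,y/4+160-.4),.096,o2)[:2] for x,y in((320,65),(490,65))])
```

```text
in [0.5963 0.2039] [-1.4  0.1  0.5  0.7 -0.9 -0.7]
panb [0.6067 0.2009] [-1.5 -0.4  2.4  1.3]
rim [0.5991 0.2041] [-1.4 -0.2  0.3  1.   0.4 -0.7 -1.5]
[[0.50997948 0.19766873]
 [0.51089509 0.22146368]]
[array([0.51175416, 0.19384801]), array([0.51290258, 0.22376104])]
```

The same fits on the starting image and on this one agree: relative to the ring, the pan's bottom is 0.4 mm and its rim 1 mm from the start in x, so it's seated and level. The handle lies in front of the post, and the gripper is clear. One last picture comparison of the neighbours, then I hand in.

Run:
```python
from h import *
s=camera('scene');t=camera('top')
a=cv2.imread('pics/scene0.png')[:,:,::-1];b=cv2.imread('pics/top0.png')[:,:,::-1]
def sh(A,B,r):
    g=lambda f:np.float32(cv2.cvtColor(np.ascontiguousarray(f[r[1]:r[3],r[0]:r[2]]),cv2.COLOR_RGB2GRAY))
    return np.round(cv2.phaseCorrelate(g(A),g(B)),2)
for n,r in(('milk',(200,190,250,245)),('tea',(190,245,235,292)),('jar',(315,335,365,395)),('bowl',(372,300,416,345)),('tongs',(232,125,262,175))): print(n,sh(a,s['frame'],r))
print('mug',sh(b,t['frame'],(430,190,478,235)))
print(job.close_job())
```

```text
Traceback (most recent call last):
ValueError: setting an array element with a sequence. The requested array has an inhomogeneous shape after 1 dimensions. The detected shape was (2,) + inhomogeneous part.
```

Run:
```python
from h import *
s=camera('scene');t=camera('top')
a=cv2.imread('pics/scene0.png')[:,:,::-1];b=cv2.imread('pics/top0.png')[:,:,::-1]
def sh(A,B,r):
    g=lambda f:np.float32(cv2.cvtColor(np.ascontiguousarray(f[r[1]:r[3],r[0]:r[2]]),cv2.COLOR_RGB2GRAY))
    return np.round(cv2.phaseCorrelate(g(A),g(B))[0],2)
for n,r in(('milk',(200,190,250,245)),('tea',(190,245,235,292)),('jar',(315,335,365,395)),('bowl',(372,300,416,345)),('tongs',(232,125,262,175))): print(n,sh(a,s['frame'],r))
print('mug',sh(b,t['frame'],(430,190,478,235)))
print(job.close_job())
```

```text
milk [-0.01 -0.  ]
tea [0.49 0.01]
jar [ 0. -0.]
bowl [0.5  0.48]
tongs [ 0.   -0.02]
mug [-0.01  0.48]
the job is handed in; nothing more can be done
None
```

I lifted the coal pan's handle out of the keeper, swung it inward, and left it lying against the front of the green stop post. The job is handed in at about 36 s of the 58 s allowed.

- **Leaning the gripper:** the commands have no tilt, so I got a lean of about 30° by pushing the arm against its reach limit. That let the fingers pass under the rack.
- **What went wrong on the way:** setting the pan down after the lift left it perched about 16 mm off its ring. I mended this in four steps:
  - a nudge on the pan wall
  - a re-grip and pull on the handle
  - an end-on push on the handle tip, after the first contact with the stop
  - a hook inside the front rim, which seated the pan
- **Touching the stop:** two gentle contacts, with the wrist force at 4–5.5 N each time. I saw no sign of the 15 N limit being reached.

My last checks:

| Check | Result |
|---|---|
| Pan in its ring | about 1 mm or less from the start along x, about 2–3 mm overall in the pictures |
| Pan level | no tilt visible against the starting picture |
| Handle | in front of the post; the gap was not measured, but it was last pressed on at about 5 N |
| Neighbouring pans and bystanders | image shifts of about 0.7 px or less, under 2 mm |
| Gripper at hand-in | clear of everything |

- **Disagreement:** fitting the pan's bottom edge gave a position about 7 mm behind its rim. The starting picture gave the same offset, so I took it as a measuring bias.
- **Joint limits:** joints 4 and 5 ran at their range limits several times, with readings up to 0.005 rad past the rounded values given. No fault was reported.

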